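# Refit the sensor board and rack up the gauge rods

## Task

Get the measuring bench ready: with both red levers open, slide the green sensor board along the two card guides of the readout bay, brass edge first, right up to the connector, then swing both levers fully shut so that they press it home. Also take every gauge rod from the sloped rack and stand it upright in a socket of the white holder block. Leave the other things on the bench alone.

Things in the scene. Friction and masses are not known exactly. Their poses are not given: they have to be found in the camera images.
- bay: readout bay, fixed: black base plate 150 x 150 mm, open at its front (own -x), origin: centre of its underside (on the bench), z up. Two white card guides run along its x from x = -55 to +65 mm, their walls 105 mm apart. Lengths below are in this frame
- bay_mouth (a point): middle of the guides' mouth (bay x = -55, y = 0, z = 30 mm), axes as the bay's. Each guide has a ledge (top at z = 30 mm, reaching in to 40.5 mm from the centre line) and above it a lip (z = 38 to 44 mm, from x = -40 to +65 mm, reaching in to 44.5 mm from the centre line); the board's edges run between the two
- bay_home (a point): where the board's origin lies when it is home (bay x = -3, y = 0, z = 30 mm), axes as the bay's and then the board's. A sprung connector at the rear pushes the board back: its stop face stands free at x = 45 mm, 1.2 N at first touch, about 4 N at home. Let go without the levers, the board may spring back about 10 mm
- board: loose green sensor board, 220 g: plate 116 (x) x 100 (y) x 4 mm; on its middle a black heat sink 60 (x) x 24 (y) mm, top 40 mm above the underside, to grip it by; at its rear end (own x = -58 to -62 mm) an upright aluminium panel 96 mm wide, 36 mm tall. The +x end (brass edge) goes into the bay first. Origin: centre of the plate's underside; z up when right way up
- holder: fixed white block 120 x 120 x 90 mm with four square sockets 27 mm wide, centred at x = +-30, y = +-30 mm in its frame, floor 12 mm above the bench, open at the top (90 mm). Origin: centre of its underside
- rack: fixed grey sloped rack, base 150 (x) x 210 (y) mm, with four grooves 48 mm apart in which the rods lean, tops towards the rack's own -x, 40 degrees off vertical. Origin: centre of its underside. The rods' feet start at x = 55, y = -72, -24, 24, 72, z = 20 mm in its frame; the rack carries each rod's lower 110 mm, the upper 70 mm stands free
- rod0: loose steel gauge rod, 14 mm diameter, 180 mm long, 120 g, with a coloured band (blue) from 120 to 170 mm. Origin: centre of its foot; z along the rod to its top. It may be absent (None)
- rod1: loose steel gauge rod, 14 mm diameter, 180 mm long, 120 g, with a coloured band (yellow) from 120 to 170 mm. Origin: centre of its foot; z along the rod to its top. It may be absent (None)
- rod2: loose steel gauge rod, 14 mm diameter, 180 mm long, 120 g, with a coloured band (orange) from 120 to 170 mm. Origin: centre of its foot; z along the rod to its top. It may be absent (None)
- rod3: loose steel gauge rod, 14 mm diameter, 180 mm long, 120 g, with a coloured band (white) from 120 to 170 mm. Origin: centre of its foot; z along the rod to its top. It may be absent (None)
- lever_left (a joint): angle of the red left lever at the bay's front (+y side of the bay): 0 = shut (stop), lying across the front towards the centre line; about 1.57 = open, pointing out along the bay's -x; limit 1.9. It stays where it is left (0.2 N m friction). A cam 24 mm from the hinge presses the board's panel forward over the last 0.4 rad. Arm 36 to 50 mm above the bench
- lever_left_hinge (a point): on the upright hinge axis of the left lever, at bay x = -75, y = +66, z = 34 mm
- lever_left_post (a point): top centre of the upright red post (12 mm diameter, from 36 to 100 mm above the bench) on the left lever, 40.4 mm from the hinge axis; shut it lies at bay x = -81, y = +26 mm. The panel of a board in the bay reaches 66 mm above the bench, so grip or push the post above that
- lever_right (a joint): angle of the red right lever at the bay's front (-y side of the bay): 0 = shut (stop), lying across the front towards the centre line; about 1.57 = open, pointing out along the bay's -x; limit 1.9. It stays where it is left (0.2 N m friction). A cam 24 mm from the hinge presses the board's panel forward over the last 0.4 rad. Arm 36 to 50 mm above the bench
- lever_right_hinge (a point): on the upright hinge axis of the right lever, at bay x = -75, y = -66, z = 34 mm
- lever_right_post (a point): top centre of the upright red post (12 mm diameter, from 36 to 100 mm above the bench) on the right lever, 40.4 mm from the hinge axis; shut it lies at bay x = -81, y = -26 mm. The panel of a board in the bay reaches 66 mm above the bench, so grip or push the post above that
- nylon_block: bystander, loose: pale nylon block 50 x 30 x 35 mm; origin: centre of its underside. Leave alone
- clamp_washer: bystander, loose: steel clamp washer, 56 mm diameter, 22 mm tall; origin: centre of its underside. Leave alone
- thumb_dial: bystander, loose: black thumb dial, 48 mm diameter, 30 mm tall; origin: centre of its underside. Leave alone
- pouch: bystander, loose: small blue pouch 70 x 50 x 30 mm; origin: centre of its underside. Leave alone
Things that resemble listed ones, but are neither listed nor needed, are in the scene too. Of the things like the board, leave any that is blue or pink; of the rest the smaller one is meant.

How it is judged:
By the outcome, as a careful person would: the job done as asked, in the order asked, and still so for the second after the job is handed in, with the robot touching nothing.
Of rod0, rod1, rod2, rod3 only 2 to 4 are there at a start; the rules pass over those that are not, and their reading is None.
At some moment in a run one of board may be knocked a few centimetres aside while the robot is not near it.
It also fails if it takes over 210 s, if anything falls off the work surface, if the arm or the gripper's body presses on something with over 40 N, if the wrist force passes 120 N, or if a joint passes its speed limit or range.

## Robot

A 6-joint arm with a two-finger parallel gripper is mounted at the origin on the work surface. World frame = base frame: x ahead of the robot, y to its left, z up, the work surface at z = 0. Lengths are in m, angles in rad, forces in N, time in s.
With the tool pointing down it reaches from about 0.35 to 0.8 m from the base axis. Payload 7.3 kg.
Tool frame: the origin (TCP) lies at the very end of the fingers, on their centre line; the grasp point (between the pads) lies 19 mm behind it (grip_depth is the distance from the TCP to the grasp point, in m); z points along the fingers, y is the direction in which the jaws open and shut (so a half turn about z gives the same grasp; the last joint's range is limited). The gripper opens to 85 mm and grips with 20 to 120 N. Pads are 22 mm wide; open, the fingers measure 114 mm over their backs; the gripper's body (76 mm by 85 mm) begins 54 mm behind the grasp point. The pads swing forward as they close: fully open they stand 13 mm farther back than shut.
Start: joints at [1.136, 0.342, 1.524, -0, 1.275, -0.146], TCP at [0.15, 0.503, 0.231] pointing down, gripper open.
Joint ranges: [-2.53, 2.53], [-0.77, 2.02], [0.04, 2.7], [-1, 4.14], [0.28, 2.66], [-3.11, 3.11]. Speed limits (rad/s): [2.57, 2.57, 3.14, 3.14, 3.14, 3.14].

## Interface

Orientations are given as a unit quaternion [w, x, y, z].
In Python, from plant import get_obs, camera, camera_info, close_job, grip_depth gives the robot as it stands.
- The arm moves only by the tool step_arm, never from a script. Its argument "increments" is a list that holds one entry, the list of rows, each a list of 5 numbers: the shift along the world's x, y, z in cm, then the turn about the world's z in rad, then the closure in counts, from 0 (fully open) to 255 (shut). In form: [[[x, y, z, yaw, fingers], ...]]. A call has 1 to 8 rows; each row is the pose to reach, as a shift and turn from the pose measured when the call began; what a row does not reach only later rows make up. A row lasts 1/10 s, in which the tool goes at most 50 mm and 8.59 degrees, less where a joint would pass 70% of its speed; a pose out of reach is approached as far as the arm can. A call with a gripper value outside its range is refused whole. The fingers move at their own pace and stop on an object; "force" is the grip in N (left out, the last holds). Time passes only in rows, so rows that repeat a pose let the fingers close. It gives the time, the measured TCP pose, the force and the opening at its end, in the units of the state.
- get_obs(): the state, without advancing time (a new reading comes with each control period).
- camera(name): name is "scene" or "top" or "wrist"; returns the picture (384x512x3 uint8, blue, green, red); there is no depth.
- camera_info(name): a dict with "fx", "fy", "cx", "cy" (pixels), "R" (3x3) and "t" (3): a world point X has camera coordinates R X + t. Camera axes: x right, y down, z forward; pixel columns grow to the right and rows downward; lengths in m; the calibration is good to about 2 mm. A picture is of the moment at which its call begins: read the wrist's pose just before it. camera_info takes no time and is no camera call; for the wrist camera it gives the pose at the moment of the call.
- close_job(): hands the job in, once; it reports no verdict.
The state is a dict: "time_s": time; "q": joint angles; "joint_velocities": joint speeds; "joint_efforts": joint torques, N m; "position": TCP position; "tool_rot": TCP orientation; "wrist_force": force on the tool from outside, world axes, zero at the start; "torque": the same for the moment, N m; "gripper_width": finger opening in m.
Only numpy, scipy, OpenCV 4.12 (cv2) and the standard library are available. Lean on these libraries where they do the work, as an engineer would, in place of code of your own. Each camera call takes 0.05 s, during which the arm holds its last target.

## Working session

There is one attempt and no reset: what is moved stays moved. The work goes in short steps, Python scripts to look and compute and a tool call to move; the robot and the scene stay as the last step left them, time stands still between calls to the robot, and variables do not carry over. Pictures are saved under pics/ and viewed, and the job is handed in when it is done.

Besides the shell and the picture viewer there is one more tool, called as name(argument=value, ...) on one line, values as JSON. step_arm: Moves the arm, as the interface text tells. Its arguments: {"type":"object","properties":{"increments":{"type":"array"},"force":{"type":"number"}},"required":["increments"]}

```bash
ls; mkdir -p pics; python3 - <<'E'
from plant import *
import cv2
print(get_obs(), grip_depth)
for n in ["scene","top","wrist"]:
    i=camera_info(n); print(n,i)
    cv2.imwrite(f"pics/{n}0.png",camera(n))
E
```

```text
pics
{'time_s': 0.0, 'q': array([ 1.13600594e+00,  3.42676039e-01,  1.52499295e+00,  1.98548269e-05,
        1.27538923e+00, -1.45988791e-01]), 'joint_velocities': array([-1.11499958e-03, -3.71419533e-04, -6.87983134e-04,  1.14270902e-03,
       -7.95956326e-05, -1.05916401e-03]), 'joint_efforts': array([-1.41609777e-03, -4.33681977e+01, -2.46007454e+01, -2.22025087e-04,
        7.85943645e-03, -7.70365455e-05]), 'position': array([0.14932485, 0.5029135 , 0.23065858]), 'tool_rot': array([-2.18911641e-04,  1.43902316e-01,  9.89591626e-01, -6.99382503e-04]), 'wrist_force': array([ 0.07075258, -0.2174962 , -0.80968092]), 'torque': array([ 0.00737267, -0.0322517 ,  0.00805343]), 'gripper_width': 0.08536792553749642} 0.0187
scene {'fx': 491.551638149144, 'fy': 491.551638149144, 'cx': 256.6627747780815, 'cy': 189.88279060194608, 'R': array([[-0.05634483,  0.99837648, -0.00834689],
       [ 0.85733501,  0.04409715, -0.51286657],
       [-0.51166585, -0.03605346, -0.85842775]]), 't': array([ 0.10730064, -0.36869668,  1.75593766])}
top {'fx': 462.90011254152677, 'fy': 462.90011254152677, 'cx': 250.7214404726649, 'cy': 187.38474968335018, 'R': array([[ 0.02453434, -0.99957581,  0.01569293],
       [-0.99613223, -0.02576864, -0.08400331],
       [ 0.08437206, -0.01357127, -0.9963419 ]]), 't': array([-0.09009527,  0.51033517,  1.45640988])}
wrist {'fx': 305.79753758822176, 'fy': 305.79753758822176, 'cx': 259.5451427502497, 'cy': 196.15637764796773, 'R': array([[ 0.28563897,  0.95833676, -0.00101457],
       [ 0.92339006, -0.27493926,  0.26787908],
       [ 0.25643942, -0.07745355, -0.96345201]]), 't': array([-0.5247216 , -0.0335511 ,  0.37773986])}
```

View pics/scene0.png

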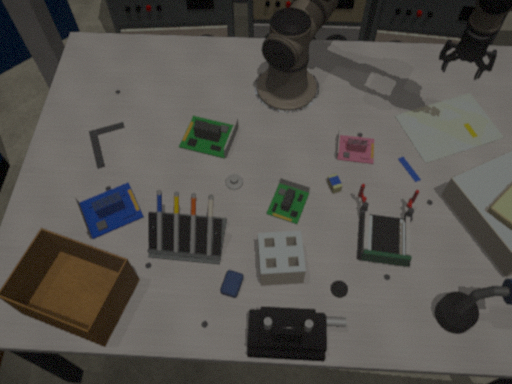

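View pics/top0.png

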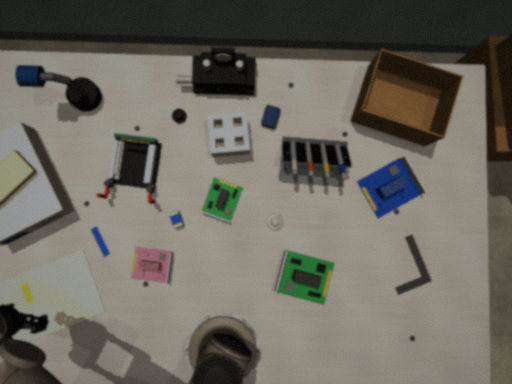

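View pics/wrist0.png

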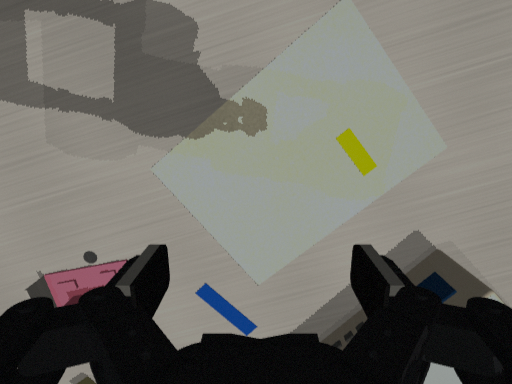

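```bash
python3 - <<'E'
import cv2
t=cv2.imread("pics/top0.png"); s=cv2.imread("pics/scene0.png")
cv2.imwrite("pics/c1.png",cv2.resize(t[120:240,80:280],None,fx=4,fy=4,interpolation=cv2.INTER_CUBIC))
cv2.imwrite("pics/c2.png",cv2.resize(t[100:230,190:370],None,fx=4,fy=4,interpolation=cv2.INTER_CUBIC))
cv2.imwrite("pics/c3.png",cv2.resize(s[140:290,250:440],None,fx=4,fy=4,interpolation=cv2.INTER_CUBIC))
E
```

```text
(no output)
```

View pics/c1.png

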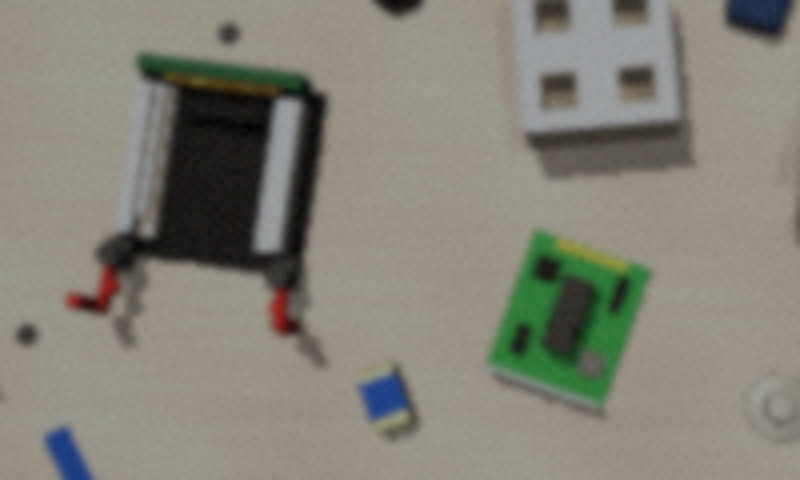

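View pics/c2.png

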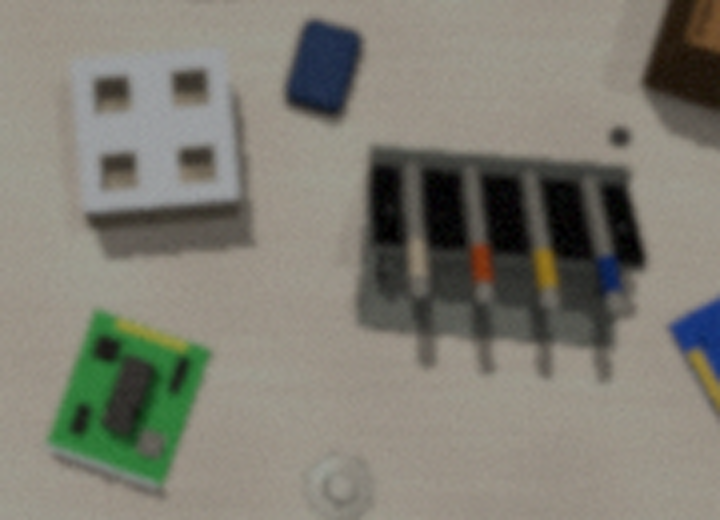

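View pics/c3.png

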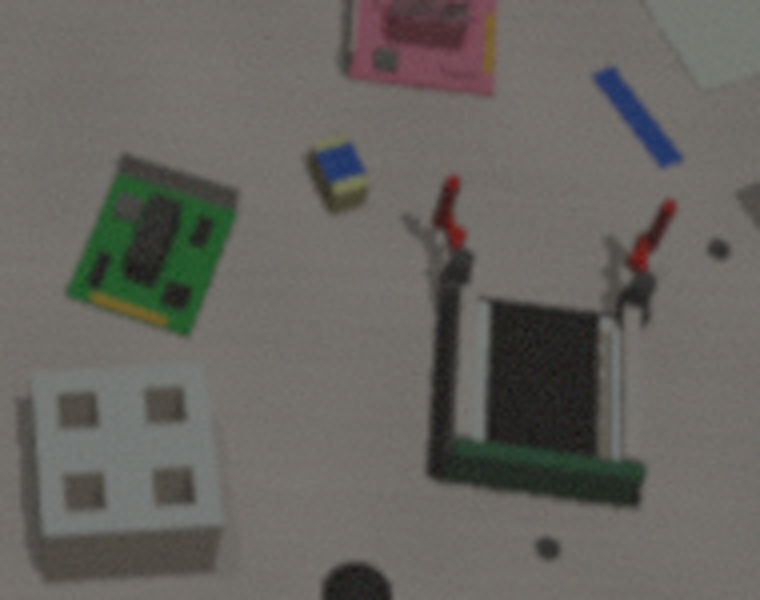

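```bash
cat > h.py <<'E'
import numpy as np, cv2
from plant import *
def ray(info,u,v,z):
    R=np.array(info['R']);t=np.array(info['t'])
    c=-R.T@t
    d=R.T@np.array([(u-info['cx'])/info['fx'],(v-info['cy'])/info['fy'],1])
    return c+d*(z-c[2])/d[2]
def proj(info,X):
    X=np.atleast_2d(X); p=X@np.array(info['R']).T+np.array(info['t'])
    return np.c_[info['fx']*p[:,0]/p[:,2]+info['cx'],info['fy']*p[:,1]/p[:,2]+info['cy']]
def snap(name,fn):
    o=get_obs(); i=camera_info(name); im=camera(name)
    cv2.imwrite('pics/'+fn+'.png',im)
    import pickle; pickle.dump((o,i),open('pics/'+fn+'.pkl','wb'))
    return o,i,im
def load(fn):
    import pickle; return pickle.load(open('pics/'+fn+'.pkl','rb'))
def crop(fn,x0,y0,x1,y1,f,out):
    im=cv2.imread('pics/'+fn+'.png'); cv2.imwrite('pics/'+out+'.png',cv2.resize(im[y0:y1,x0:x1],None,fx=f,fy=f,interpolation=cv2.INTER_CUBIC))
E
python3 - <<'E'
from h import *
i=camera_info('top')
for n,p,z in [('bay',(133.7,161),.02),('board',(222.5,200),.004),('boardfrontL',(80+537/4,120+232/4),.004),('boardfrontR',(80+650/4,120+270/4),.004),('holder',(229,133),.09),('h00',(80+552/4,120+12/4),.09),('h10',(80+559/4,120+90/4),.09),('h11',(80+637/4,120+83/4),.09),('rack',(316,160),.05)]:
    print(n,ray(i,*p,z).round(3))
w=camera_info('wrist'); c=-w['R'].T@w['t'];print(c, get_obs()['position'])
E
```

```text
bay [0.588 0.299 0.02 ]
board [0.471 0.012 0.004]
boardfrontL [0.541 0.041 0.004]
boardfrontR [ 0.513 -0.051  0.004]
holder [ 0.673 -0.005  0.09 ]
h00 [0.703 0.029 0.09 ]
h10 [0.642 0.022 0.09 ]
h11 [ 0.65  -0.038  0.09 ]
rack [ 0.602 -0.281  0.05 ]
[0.08400743 0.52292105 0.37248075] [0.14938603 0.50298873 0.23079313]
```

step_arm(increments=[[[5,-3,3,0.1,0],[9,-6,6,0.19,0],[13,-9,9,0.19,0],[17,-11,12,0.19,0],[21,-14,12,0.19,0],[25,-17,12,0.19,0],[29,-19,12,0.19,0],[33,-21,12,0.19,0]]])

```text
time_s: 0.95
position: [0.4627, 0.3012, 0.3509]
tool_rot: [0.0, 0.049, 0.999, -0.0]
wrist_force: [0.1, 1.0, -0.3]
gripper_width: 0.0851
```

```bash
python3 - <<'E'
from h import *
o,i,im=snap('wrist','w1'); print(o['time_s'],o['position'],o['tool_rot'],o['q'])
cv2.imwrite('pics/w1b.png',cv2.resize(im,(800,600),interpolation=cv2.INTER_CUBIC))
E
```

```text
0.95 [0.46265579 0.30115421 0.35092046] [ 1.32570199e-04  4.94570137e-02  9.98776176e-01 -3.70299271e-04] [ 4.38629241e-01  3.34358141e-01  1.21051977e+00 -7.78715824e-04
  1.59682786e+00 -1.03323291e+00]
```

View pics/w1b.png

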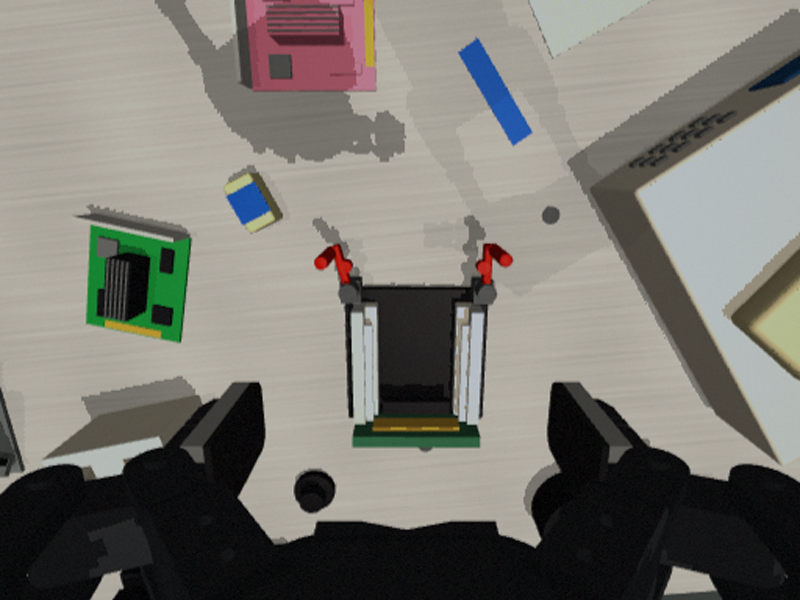

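```bash
python3 - <<'E'
from h import *
crop('w1',195,130,335,300,4,'w1c')
crop('w1',40,120,140,230,5,'w1d')
E
```

```text
(no output)
```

View pics/w1c.png

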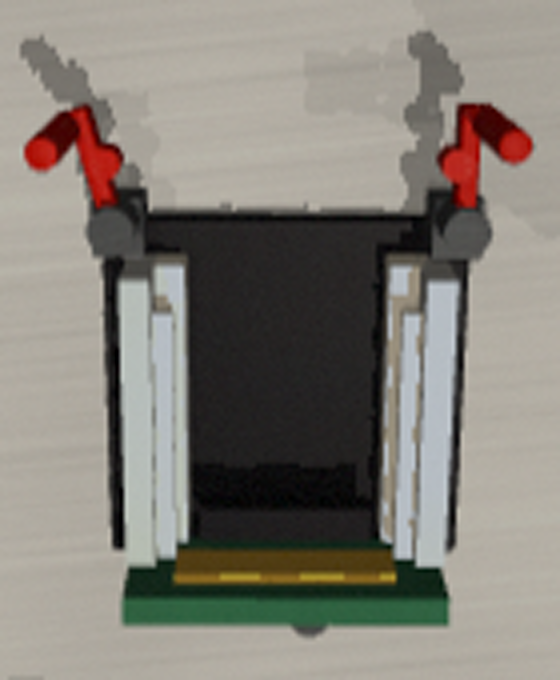

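View pics/w1d.png

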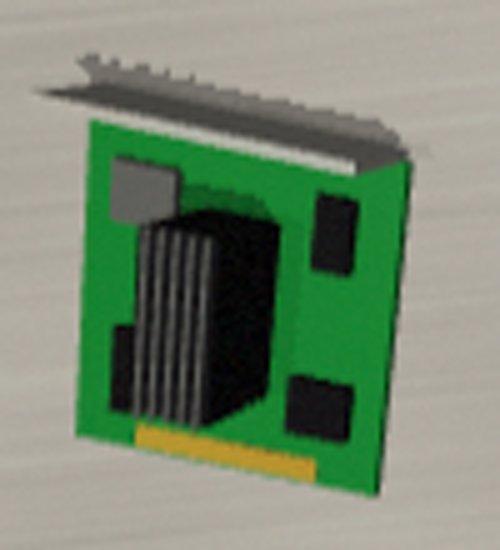

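```bash
cat >> h.py <<'E'
from scipy.optimize import least_squares
def fit(info,obj,px,x0,zfree=False):
    obj=np.array(obj,float);px=np.array(px,float)
    def f(p):
        c,s=np.cos(p[2]),np.sin(p[2])
        X=obj@np.array([[c,s,0],[-s,c,0],[0,0,1]])+np.array([p[0],p[1],p[3] if zfree else 0])
        return (proj(info,X)-px).ravel()
    r=least_squares(f,list(x0)+([0] if zfree else []))
    return r.x,r.fun.reshape(-1,2)
E
python3 - <<'E'
from h import *
o,i=load('w1')
P=lambda a:[(195+x/4-.4,130+y/4-.4) for x,y in a]
obj=[(-.040,-.0445,.044),(-.040,.0445,.044),(.065,-.0445,.044),(.065,.0445,.044),(-.055,-.0405,.030),(-.055,.0405,.03)]
px=P([(174,312),(402,312),(176,557),(395,557),(187,262),(387,262)])
for z in (False,True):
  x,f=fit(i,obj,px,(.59,.3,-.1),z); print(x.round(4)); print(f.round(1).tolist())
x,_=fit(i,obj,px,(.59,.3,-.1))
R=np.array([[np.cos(x[2]),np.sin(x[2])],[-np.sin(x[2]),np.cos(x[2])]])
for n,p in [('R',(41,152)),('L',(516,145))]:
  w=ray(i,*P([p])[0],.1); b=R@(w[:2]-x[:2]); print(n,w.round(4),b.round(4))
for n,p in [('R',(115,230)),('L',(465,230))]:
  w=ray(i,*P([p])[0],.056); b=R@(w[:2]-x[:2]); print('hinge',n,w.round(4),b.round(4))
# board
Q=lambda a:[(40+x/5-.4,120+y/5-.4) for x,y in a]
obj=[(.058,-.05,.004),(.058,.05,.004),(-.058,-.05,.004),(-.058,.05,.004)]
px=Q([(77,437),(377,495),(90,120),(412,160)])
x,f=fit(i,obj[:2],px[:2],(.47,.01,-.37));print(x.round(4),f.round(1).tolist())
x,f=fit(i,obj,px,(.47,.01,-.37));print(x.round(4),f.round(1).tolist())
hs=[(-.03,-.012,.04),(.03,-.012,.04),(.03,.012,.04),(-.03,.012,.04)]
E
```

```text
[ 0.5777  0.3006 -0.1013]
[[-0.5, -0.3], [0.3, -0.2], [0.1, -0.2], [-0.0, -0.1], [-0.8, 0.4], [0.8, 0.4]]
[ 0.5783  0.3006 -0.1013 -0.0016]
[[-0.4, -0.3], [0.2, -0.2], [0.2, -0.3], [-0.1, -0.3], [-0.7, 0.5], [0.8, 0.5]]
R [0.4581 0.2305 0.1   ] [-0.1118 -0.0819]
L [0.4712 0.3841 0.1   ] [-0.1144  0.0723]
hinge R [0.4967 0.2446 0.056 ] [-0.0749 -0.064 ]
hinge L [0.5095 0.3726 0.056 ] [-0.0751  0.0646]
[ 0.4746  0.017  -0.3072] [[0.0, 0.0], [-0.0, -0.0]]
[ 0.4771  0.017  -0.2989] [[0.7, 1.7], [0.6, 1.2], [-0.2, -3.5], [-1.0, 1.0]]
```

step_arm(increments=[[[0,-4,0,-0.1,0],[0.3,-8,-2,-0.2,0],[0.5,-12,-4,-0.2,0],[0.7,-16,-6,-0.2,0],[0.9,-20,-8,-0.2,0],[1.2,-24,-10,-0.2,0],[1.2,-28,-10,-0.2,0],[1.2,-28.4,-10,-0.2,0]]])

```text
time_s: 1.8
position: [0.4803, 0.0096, 0.2486]
tool_rot: [0.0, 0.154, 0.988, -0.003]
wrist_force: [0.1, 0.8, -0.3]
gripper_width: 0.0852
```

```bash
python3 - <<'E'
from h import *
o,i,im=snap('wrist','w2'); print(o['time_s'],o['position'],o['tool_rot'],o['q'])
cv2.imwrite('pics/w2b.png',cv2.resize(im,(800,600),interpolation=cv2.INTER_CUBIC))
E
```

```text
1.8 [0.48030088 0.00957206 0.24860712] [ 2.02057428e-04  1.53655993e-01  9.88120364e-01 -2.81795971e-03] [-0.13605841  0.24629036  1.61056232 -0.00588186  1.28444322 -1.39665866]
```

View pics/w2b.png

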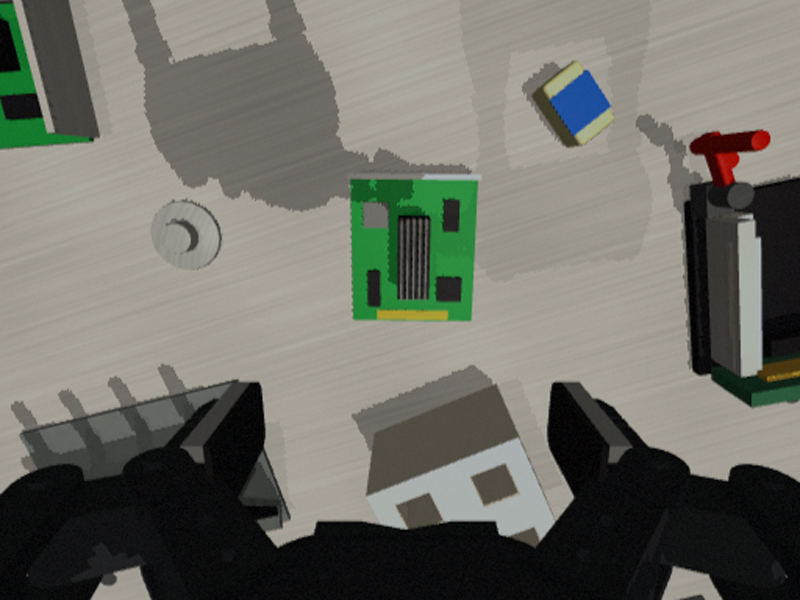

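```bash
python3 - <<'E'
from h import *
crop('w2',210,100,320,215,6,'w2c')
E
```

```text
(no output)
```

View pics/w2c.png

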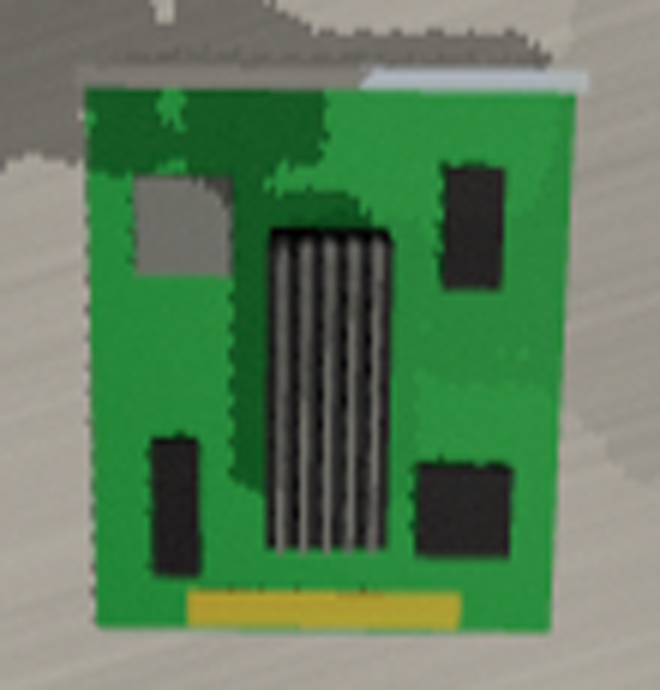

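```bash
python3 - <<'E'
from h import *
o,i=load('w2')
Q=lambda a:[(210+x/6-.4,100+y/6-.4) for x,y in a]
obj=[(.058,-.05,.004),(.058,.05,.004),(-.058,-.05,.004),(-.058,.05,.004),(.03,-.012,.04),(.03,.012,.04),(-.03,-.012,.04),(-.03,.012,.04)]
px=Q([(97,627),(550,632),(85,90),(577,95),(270,550),(385,550),(270,230),(390,230)])
for z in (0,1):
  x,f=fit(i,obj,px,(.47,.01,-.3),z);print(x.round(4),f.round(1).tolist())
q=o['tool_rot'];print(2*np.arctan2(q[2],q[1]))
E
```

```text
[ 0.475   0.0163 -0.318 ] [[-0.0, 0.1], [0.1, -0.0], [-0.1, -1.3], [-0.0, -1.4], [-0.7, -0.4], [0.4, -0.2], [-0.5, 1.5], [0.7, 1.7]]
[ 0.4753  0.0163 -0.318  -0.0015] [[0.1, -0.1], [-0.0, -0.2], [0.1, -1.2], [-0.2, -1.3], [-0.6, -0.6], [0.4, -0.4], [-0.4, 1.6], [0.7, 1.8]]
2.8330571146528953
```

step_arm(increments=[[[-0.5,0.7,-4,-0.01,90],[-0.5,0.7,-8,-0.01,90],[-0.5,0.7,-12,-0.01,90],[-0.5,0.7,-16,-0.01,90],[-0.5,0.7,-18.5,-0.01,90],[-0.5,0.7,-18.5,-0.01,90]]], force=50)

```text
time_s: 2.45
position: [0.4733, 0.0193, 0.0614]
tool_rot: [-0.003, 0.158, 0.987, -0.002]
wrist_force: [-0.6, 0.1, -1.0]
gripper_width: 0.0554
```

```bash
python3 - <<'E'
from h import *
o,i,im=snap('wrist','w3'); print(o['time_s'],o['position'],o['tool_rot'],o['gripper_width'],o['wrist_force'])
cv2.imwrite('pics/w3b.png',cv2.resize(im,(800,600),interpolation=cv2.INTER_CUBIC))
E
```

```text
2.45 [0.47334675 0.01928549 0.06136202] [-0.00272195  0.15788003  0.98745172 -0.0023658 ] 0.055365193956837665 [-0.55688829  0.12449305 -1.01782552]
```

View pics/w3b.png

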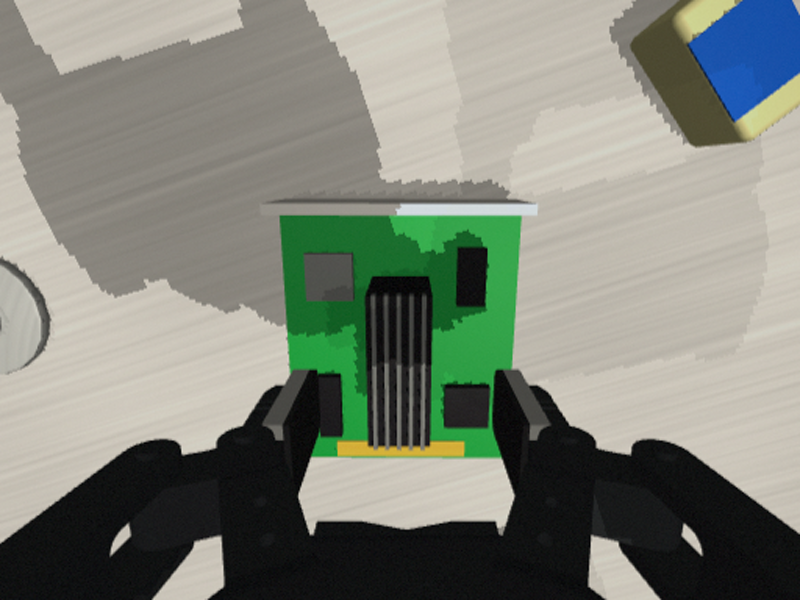

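step_arm(increments=[[[0.2,-0.3,-2.5,0,90],[0.2,-0.3,-4.9,0,90],[0.2,-0.3,-4.9,0,90],[0.2,-0.3,-4.9,0,200],[0.2,-0.3,-4.9,0,230],[0.2,-0.3,-4.9,0,255],[0.2,-0.3,-4.9,0,255],[0.2,-0.3,-4.9,0,255]]], force=60)

```text
time_s: 3.3
position: [0.4783, 0.0159, 0.0164]
tool_rot: [0.001, 0.158, 0.987, -0.002]
wrist_force: [-0.8, 0.5, 6.4]
gripper_width: 0.0227
```

```bash
python3 - <<'E'
from h import *
o,i,im=snap('wrist','w4'); print(o['time_s'],o['position'],o['tool_rot'],o['gripper_width'],o['wrist_force'],o['q'])
cv2.imwrite('pics/w4b.png',cv2.resize(im,(800,600),interpolation=cv2.INTER_CUBIC))
E
```

```text
3.3 [0.478277   0.0158953  0.01637644] [ 0.00105696  0.15783115  0.98746301 -0.00223903] 0.02267540555609761 [-0.83483788  0.49336075  6.39108964] [-0.12409824  0.55605917  1.89845746 -0.00718761  0.68512999 -1.37234461]
```

View pics/w4b.png

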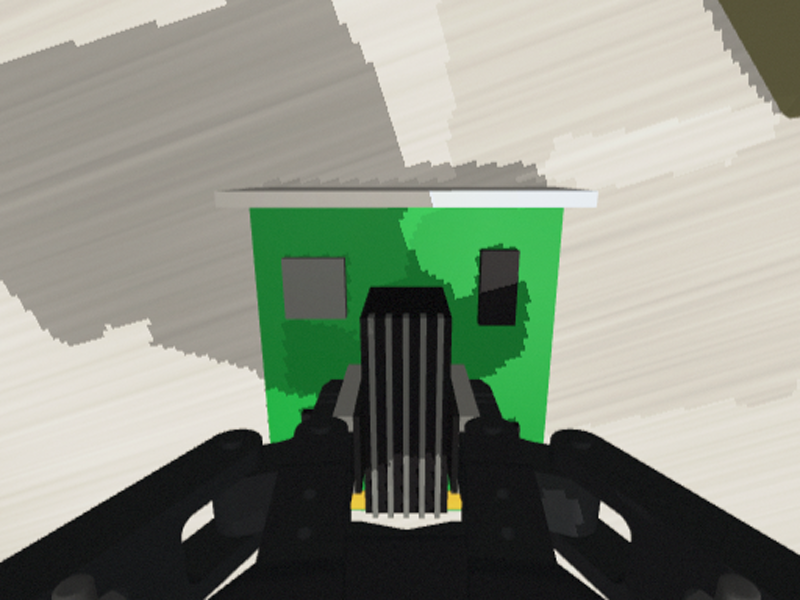

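step_arm(increments=[[[0,0,2,0,255],[0,0,5,0,255],[0,0,9,0,255],[-2,4,12,0,255],[-4,8,12,0.1,255],[-5,12,12,0.21,255],[-6,16,12,0.21,255],[-7,20,12,0.21,255]]])

```text
time_s: 4.15
position: [0.4077, 0.2175, 0.1378]
tool_rot: [0.002, 0.053, 0.999, -0.002]
wrist_force: [0.3, -0.3, -2.8]
gripper_width: 0.0229
```

```bash
python3 - <<'E'
from h import *
o,i,im=snap('wrist','w5'); print(o['time_s'],o['position'],o['tool_rot'],o['gripper_width'],o['wrist_force'],o['q'])
cv2.imwrite('pics/w5b.png',cv2.resize(im,(800,600),interpolation=cv2.INTER_CUBIC))
o,i,im=snap('scene','s5')
crop('s5',230,120,440,270,3.8,'s5b')
E
```

```text
4.15 [0.40771804 0.21749885 0.13775865] [ 0.0022794   0.05347296  0.99856521 -0.00172294] 0.022874439608108046 [ 0.25921372 -0.30227145 -2.81899492] [ 0.32732299  0.33337028  1.82792406 -0.00590268  0.97735492 -1.13318227]
```

View pics/w5b.png

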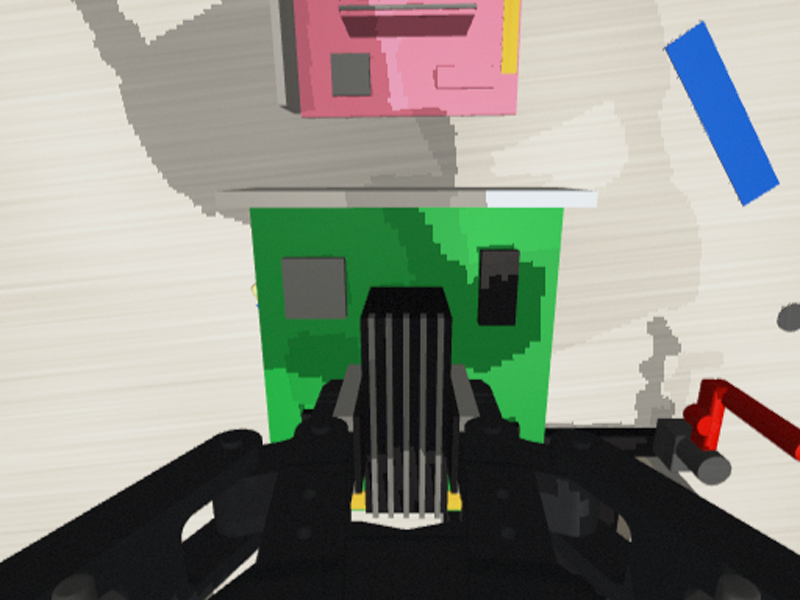

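View pics/s5b.png

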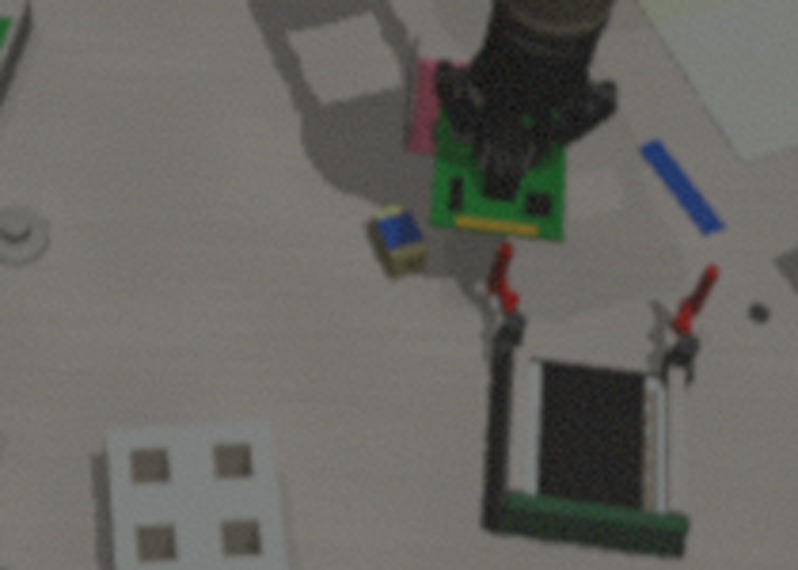

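```bash
python3 - <<'E'
from h import *
crop('w5',130,110,390,290,3,'w5c')
E
```

```text
(no output)
```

View pics/w5c.png

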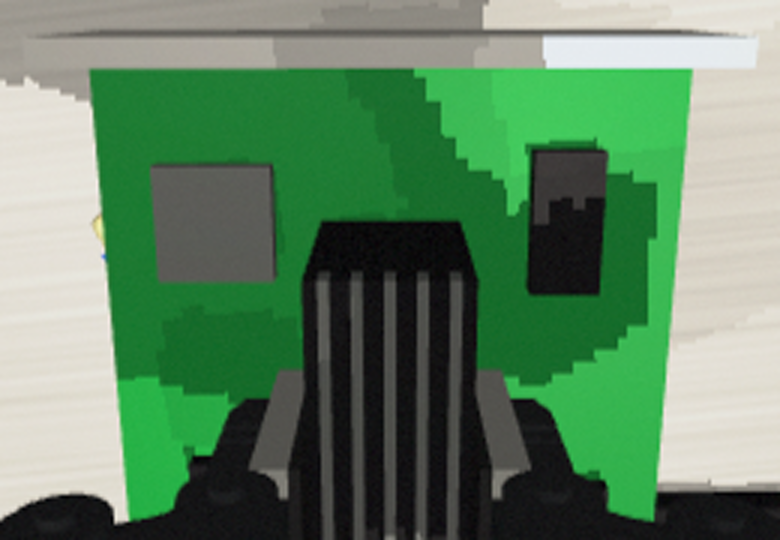

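```bash
python3 - <<'E'
from h import *
o,i=load('w5')
Q=lambda a:[(130+x/3-.4,110+y/3-.4) for x,y in a]
obj=[(-.058,-.048,.036),(-.058,.048,.036),(-.03,-.012,.04),(-.03,.012,.04),(-.058,-.05,.004),(-.058,.05,.004)]
px=Q([(22,68),(757,68),(303,276),(476,276),(91,70),(692,70)])
for n in (4,6):
  x,f=fit(i,obj[:n],px[:n],(.4,.2,-.1,),True);print(x.round(4),f.round(1).tolist(), x[3]-o['position'][2])
q=o['tool_rot'];a=2*np.arctan2(q[2],q[1])-np.pi
print('tool yaw',a)
d=x[:2]-o['position'][:2];b=x[2]
print('board-TCP in board frame',d@[np.cos(b),np.sin(b)],d@[-np.sin(b),np.cos(b)])
E
```

```text
[ 0.4051  0.2182 -0.1075  0.1203] [[0.7, -0.8], [-0.6, -0.8], [-0.8, 0.8], [0.6, 0.8]] -0.017482671332783514
[ 0.406   0.2181 -0.1078  0.1194] [[1.9, 1.2], [-1.5, 1.3], [-0.4, 2.2], [0.5, 2.3], [-0.6, -4.3], [-0.1, -4.3]] -0.018314334517869874
tool yaw -0.10699738751238108
board-TCP in board frame -0.0018000828233571847 0.0004216761561313308
```

step_arm(increments=[[[-1.2,3,0,0.006,255],[-1.2,7,0,0.006,255],[-1.2,10.1,0,0.006,255],[-1.2,10.1,-3,0.006,255],[-1.2,10.1,-6,0.006,255],[-1.2,10.1,-8.6,0.006,255],[-1.2,10.1,-8.6,0.006,255]]])

```text
time_s: 4.95
position: [0.3931, 0.3194, 0.0494]
tool_rot: [-0.001, 0.048, 0.999, -0.003]
wrist_force: [0.6, -0.7, -3.0]
gripper_width: 0.023
```

```bash
cat > b.py <<'E'
from h import *
import sys
def st(fn=None):
    o=get_obs(); B=np.array([.578,.3006]);a=-.1013
    q=o['tool_rot'];ty=2*np.arctan2(q[2],q[1])-np.pi
    d=o['position'][:2]-B; bx=d@[np.cos(a),np.sin(a)];by=d@[-np.sin(a),np.cos(a)]
    print('t',o['time_s'],'tcp',o['position'].round(4),'bay xy of board',round(bx-.0018,4),round(by+.0004,4),'und',round(o['position'][2]-.0168,4),'dyaw',round(ty-a,4),'F',o['wrist_force'].round(1),'w',o['gripper_width'])
st()
if len(sys.argv)>1:
    o,i,im=snap('wrist',sys.argv[1]); cv2.imwrite('pics/'+sys.argv[1]+'b.png',cv2.resize(im,(800,600),interpolation=cv2.INTER_CUBIC))
E
python3 b.py w6
```

```text
t 4.95 tcp [0.3931 0.3194 0.0494] bay xy of board -0.1877 0.0004 und 0.0326 dyaw 0.0051 F [ 0.6 -0.7 -3. ] w 0.023037936147754554
```

View pics/w6b.png

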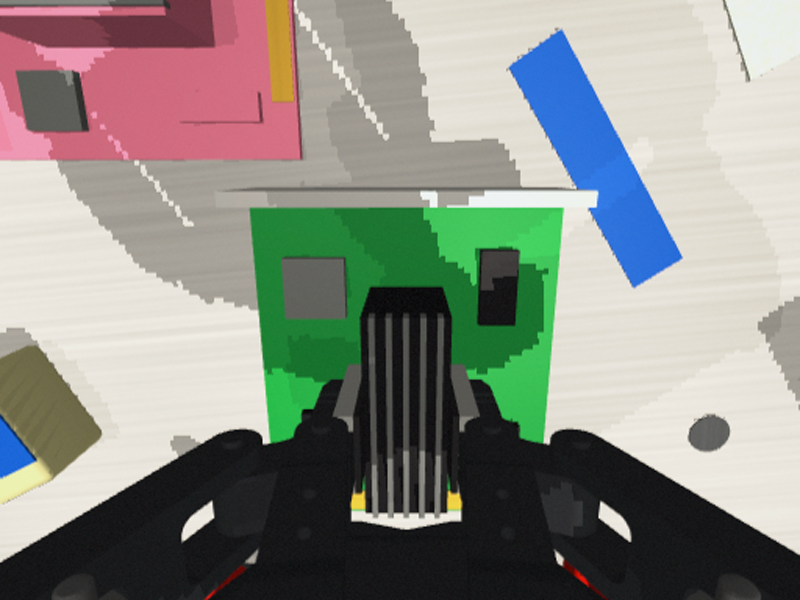

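step_arm(increments=[[[2,-0.23,0,-0.005,255],[4,-0.44,0,-0.005,255],[6,-0.65,0,-0.005,255],[7.6,-0.81,-0.05,-0.005,255],[7.6,-0.81,-0.05,-0.005,255]]])

```text
time_s: 5.5
position: [0.4736, 0.312, 0.0532]
tool_rot: [0.003, 0.052, 0.999, -0.001]
wrist_force: [0.1, 0.3, -3.0]
gripper_width: 0.0226
```

```bash
python3 b.py w7; python3 - <<'E'
from h import *
for n,b in (('scene',(320,170,440,290)),('top',(80,100,200,220))):
    snap(n,'x7'+n); crop('x7'+n,*b,5,'x7'+n+'b')
E
```

```text
t 5.5 tcp [0.4736 0.312  0.0532] bay xy of board -0.1068 0.0012 und 0.0364 dyaw -0.0019 F [ 0.1  0.3 -3. ] w 0.022567731324935086
```

View pics/w7b.png

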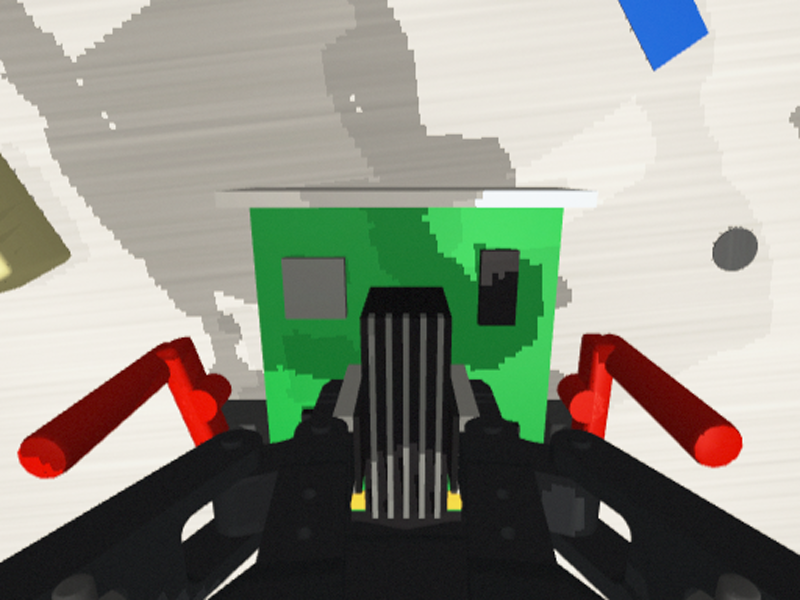

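View pics/x7sceneb.png

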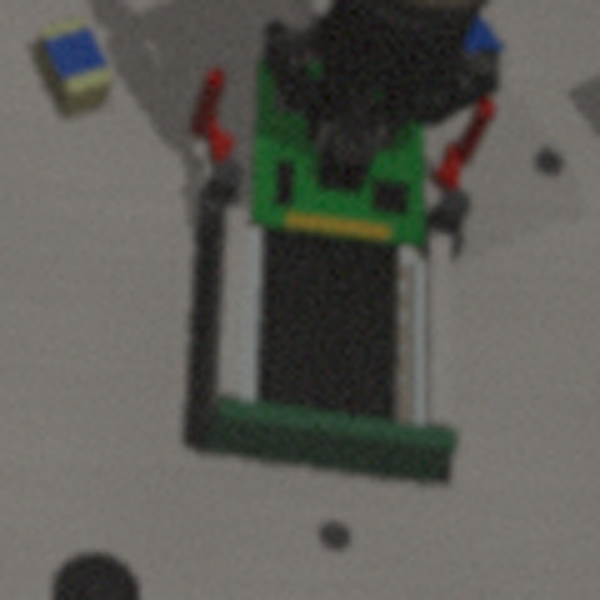

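step_arm(increments=[[[-0.2,-0.1,-0.4,0.002,255],[-0.2,-0.1,-0.45,0.002,255],[-0.2,-0.1,-0.45,0.002,255]]])

```text
time_s: 5.95
position: [0.4675, 0.3111, 0.0473]
tool_rot: [0.001, 0.05, 0.999, -0.002]
wrist_force: [0.2, 0.6, -3.1]
gripper_width: 0.0228
```

```bash
python3 b.py w8; python3 - <<'E'
from h import *
o,i=load('w7');B=np.array([.578,.3006]);a=-.1013
for p in ((43,457),(717,446)):
    d=ray(i,p[0]/1.5625-.2,p[1]/1.5625-.2,.1)[:2]-B; print(d@[np.cos(a),np.sin(a)],d@[-np.sin(a),np.cos(a)])
E
```

```text
t 5.95 tcp [0.4675 0.3111 0.0473] bay xy of board -0.1128 -0.0004 und 0.0305 dyaw 0.0022 F [ 0.2  0.6 -3.1] w 0.022820862098012245
-0.1122101470970302 -0.0807504076050761
-0.11467498928095037 0.07094882145557443
```

View pics/w8b.png

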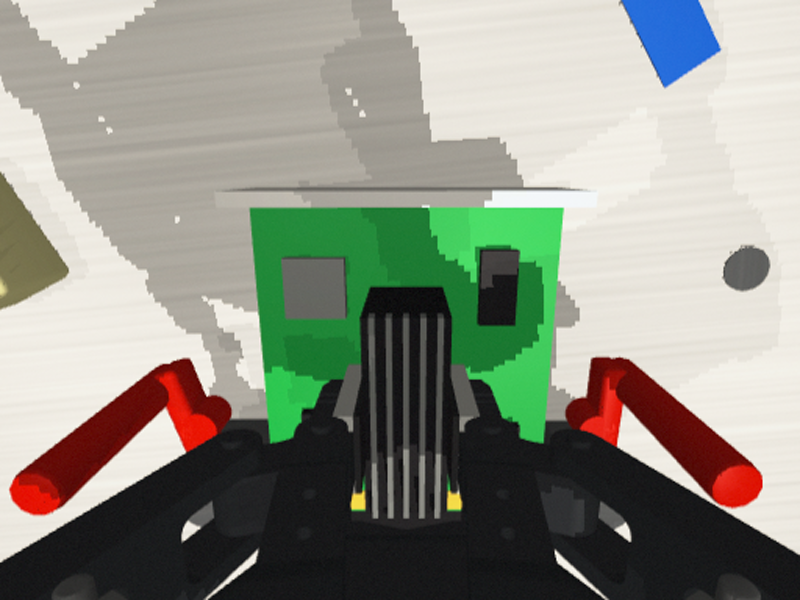

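step_arm(increments=[[[0,0,0.15,-0.002,255],[0.8,-0.07,0.15,-0.002,255],[1.6,-0.15,0.15,-0.002,255],[2.4,-0.22,0.15,-0.002,255],[3.2,-0.3,0.15,-0.002,255],[4,-0.38,0.15,-0.002,255],[4,-0.38,0.15,-0.002,255],[4,-0.38,0.15,-0.002,255]]])

```text
time_s: 6.8
position: [0.5077, 0.3071, 0.0486]
tool_rot: [0.001, 0.051, 0.999, -0.002]
wrist_force: [-0.7, -0.1, -2.3]
gripper_width: 0.0225
```

```bash
python3 b.py w9
```

```text
t 6.8 tcp [0.5077 0.3071 0.0486] bay xy of board -0.0724 -0.0002 und 0.0318 dyaw -0.0003 F [-0.7 -0.1 -2.3] w 0.022458092087459247
```

View pics/w9b.png

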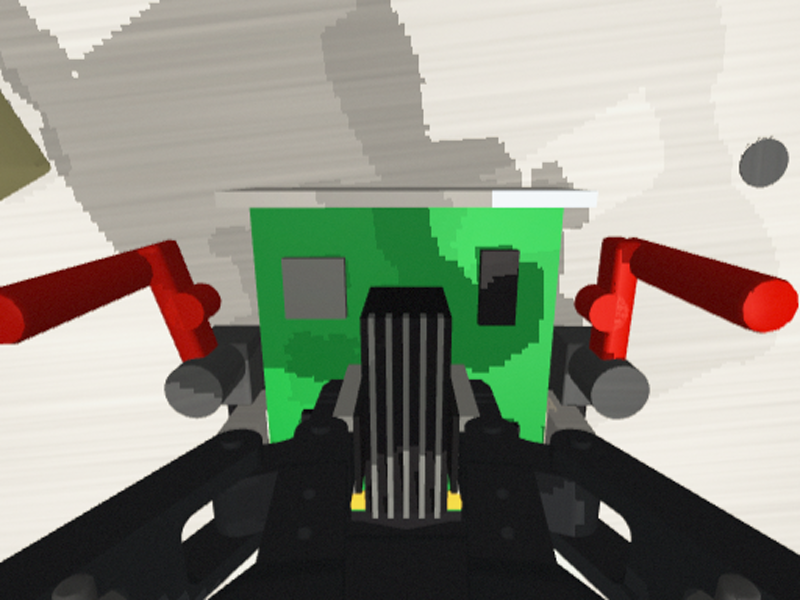

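step_arm(increments=[[[1,-0.1,0,0,255],[2,-0.2,0,0,255],[3,-0.3,0,0,255],[4,-0.4,0,0,255],[5,-0.5,0,0,255],[5.3,-0.53,0,0,255],[5.3,-0.53,0,0,255]]])

```text
time_s: 7.55
position: [0.5608, 0.3017, 0.0484]
tool_rot: [0.001, 0.051, 0.999, -0.002]
wrist_force: [0.2, -0.1, -1.9]
gripper_width: 0.023
```

```bash
python3 b.py w10
```

```text
t 7.55 tcp [0.5608 0.3017 0.0484] bay xy of board -0.019 -0.0003 und 0.0316 dyaw -0.0006 F [ 0.2 -0.1 -1.9] w 0.02296941360906371
```

View pics/w10b.png

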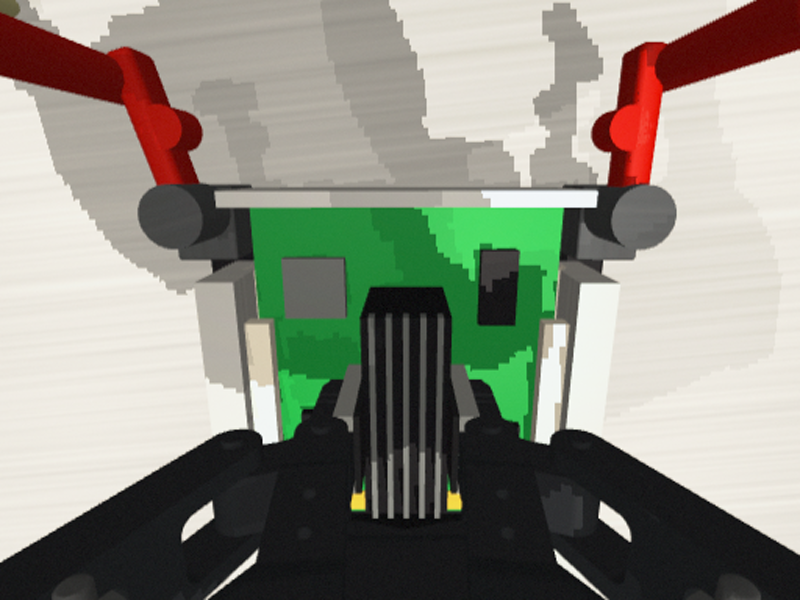

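step_arm(increments=[[[0.5,-0.05,0,0,255],[1,-0.1,0,0,255],[1.4,-0.14,0,0,255],[1.6,-0.16,-0.1,0,255],[1.6,-0.16,-0.1,0,255],[1.6,-0.16,-0.1,0,255]]])

```text
time_s: 8.2
position: [0.5757, 0.3002, 0.0472]
tool_rot: [-0.0, 0.051, 0.999, -0.002]
wrist_force: [-3.3, 0.8, -1.5]
gripper_width: 0.0229
```

```bash
python3 b.py w11
```

```text
t 8.2 tcp [0.5757 0.3002 0.0472] bay xy of board -0.004 -0.0002 und 0.0304 dyaw -0.0002 F [-3.3  0.8 -1.5] w 0.022903198915935452
```

View pics/w11b.png

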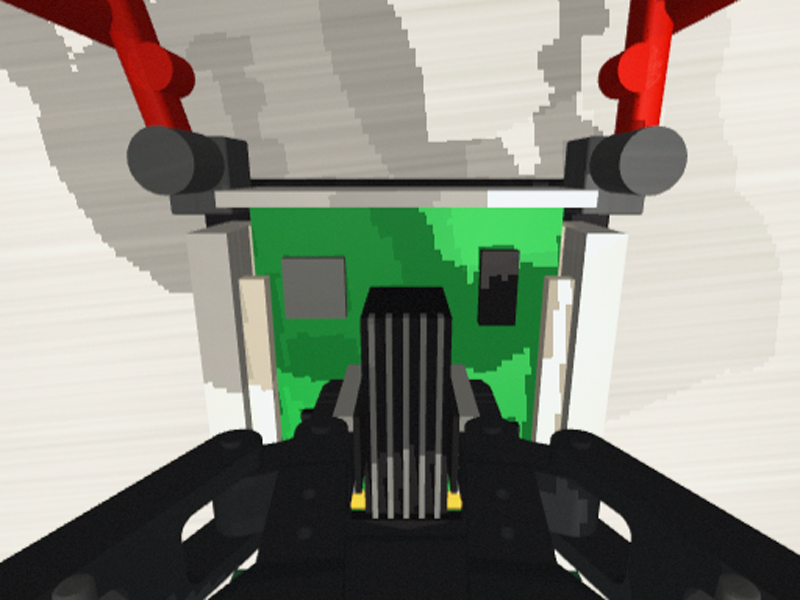

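step_arm(increments=[[[0,0,0,0,150],[0,0,0,0,110],[0,0,0,0,110],[0,0,3,0,110],[0,0,7,0,110],[0,0,11,0,110],[-3,0.3,14,0,110],[-6,0.6,16,0,110]]])

```text
time_s: 9.05
position: [0.5165, 0.3063, 0.21]
tool_rot: [0.002, 0.051, 0.999, -0.001]
wrist_force: [-0.0, -0.4, -0.0]
gripper_width: 0.0484
```

step_arm(increments=[[[-3,0.3,2,0,110],[-3,0.3,2,0,110],[-3,0.3,2,0,110]]])

```text
time_s: 9.35
position: [0.4869, 0.3095, 0.231]
tool_rot: [0.003, 0.051, 0.999, -0.001]
wrist_force: [1.3, -0.4, 0.5]
gripper_width: 0.0482
```

```bash
python3 b.py w12
```

```text
t 9.35 tcp [0.4869 0.3095 0.231 ] bay xy of board -0.0934 0.0 und 0.2142 dyaw -0.0006 F [ 1.3 -0.4  0.5] w 0.04822973304364966
```

View pics/w12b.png

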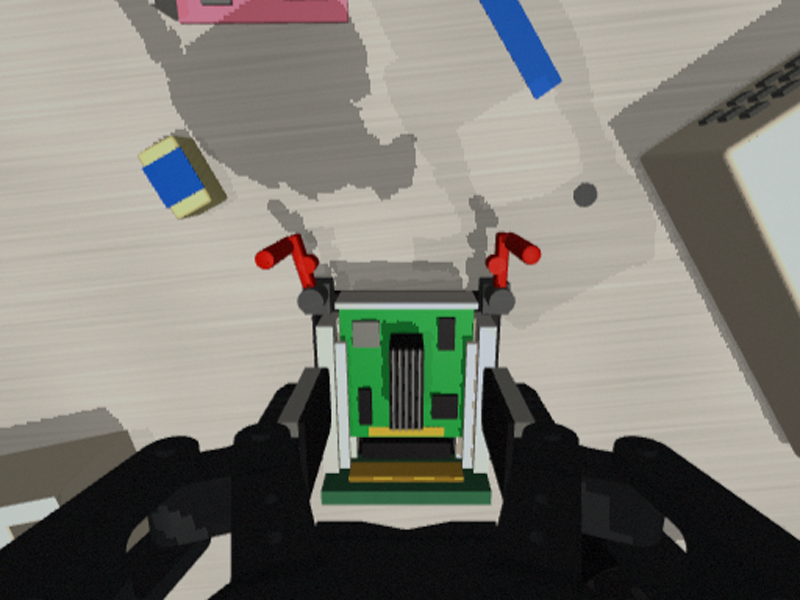

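```bash
cat > lev.py <<'E'
from h import *
B=np.array([.578,.3006]);a=-.1013;R=np.array([[np.cos(a),-np.sin(a)],[np.sin(a),np.cos(a)]])
def post(side,th):
    r=np.array([-.006,-.040]);h=np.array([-.075,.066])
    c,s=np.cos(-th),np.sin(-th); p=h+np.array([[c,-s],[s,c]])@r
    if side=='R': p[1]*=-1
    return B+R@p
if __name__=='__main__':
    for s,t0 in (('L',1.57),('R',1.75)):
        print(s,post(s,t0).round(4))
        for t in np.linspace(t0,-.04,14): print(round(t,2),((post(s,t)-post(s,t0))*100).round(2))
E
python3 lev.py
```

```text
L [0.4709 0.3838]
1.57 [0. 0.]
1.45 [-0.09 -0.49]
1.32 [-0.13 -0.99]
1.2 [-0.1  -1.49]
1.07 [-0.   -1.98]
0.95 [ 0.15 -2.46]
0.83 [ 0.36 -2.92]
0.7 [ 0.62 -3.34]
0.58 [ 0.94 -3.73]
0.46 [ 1.3  -4.08]
0.33 [ 1.7  -4.38]
0.21 [ 2.13 -4.63]
0.08 [ 2.59 -4.82]
-0.04 [ 3.08 -4.95]
R [0.4573 0.2334]
1.75 [0. 0.]
1.61 [-0.09  0.55]
1.47 [-0.1   1.11]
1.34 [-0.03  1.66]
1.2 [0.11 2.2 ]
1.06 [0.32 2.71]
0.92 [0.6  3.19]
0.79 [0.95 3.63]
0.65 [1.35 4.01]
0.51 [1.8  4.34]
0.37 [2.29 4.6 ]
0.24 [2.81 4.79]
0.1 [3.36 4.91]
-0.04 [3.91 4.95]
```

step_arm(increments=[[[-0.8,3.5,-2,0,110],[-1.6,7.4,-5,0,110],[-1.6,7.4,-8,0,110],[-1.6,7.4,-8,0,110],[-1.6,7.4,-8,0,110]]])

```text
time_s: 9.9
position: [0.4716, 0.3825, 0.149]
tool_rot: [0.002, 0.052, 0.999, -0.002]
wrist_force: [0.2, 0.7, 0.3]
gripper_width: 0.0484
```

```bash
python3 b.py w13
```

```text
t 9.9 tcp [0.4716 0.3825 0.149 ] bay xy of board -0.1159 0.0711 und 0.1322 dyaw -0.0021 F [0.2 0.7 0.3] w 0.04842227320533693
```

View pics/w13b.png

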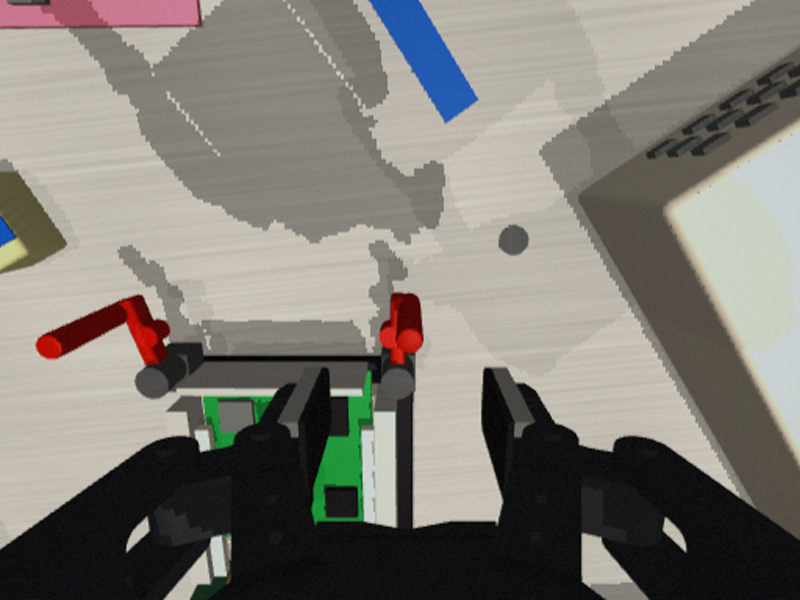

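step_arm(increments=[[[0,0.1,-3,0,110],[0,0.1,-6,0,110],[0,0.1,-7.4,0,110],[0,0.1,-7.4,0,170],[0,0.1,-7.4,0,220],[0,0.1,-7.4,0,255],[0,0.1,-7.4,0,255],[0,0.1,-7.4,0,255]]], force=40)

```text
time_s: 10.75
position: [0.4734, 0.384, 0.0783]
tool_rot: [0.004, 0.052, 0.999, -0.0]
wrist_force: [0.4, -3.2, 7.8]
gripper_width: 0.0105
```

```bash
python3 b.py w14
```

```text
t 10.75 tcp [0.4734 0.384  0.0783] bay xy of board -0.1143 0.0728 und 0.0615 dyaw -0.0025 F [ 0.4 -3.2  7.8] w 0.010513097614914525
```

View pics/w14b.png

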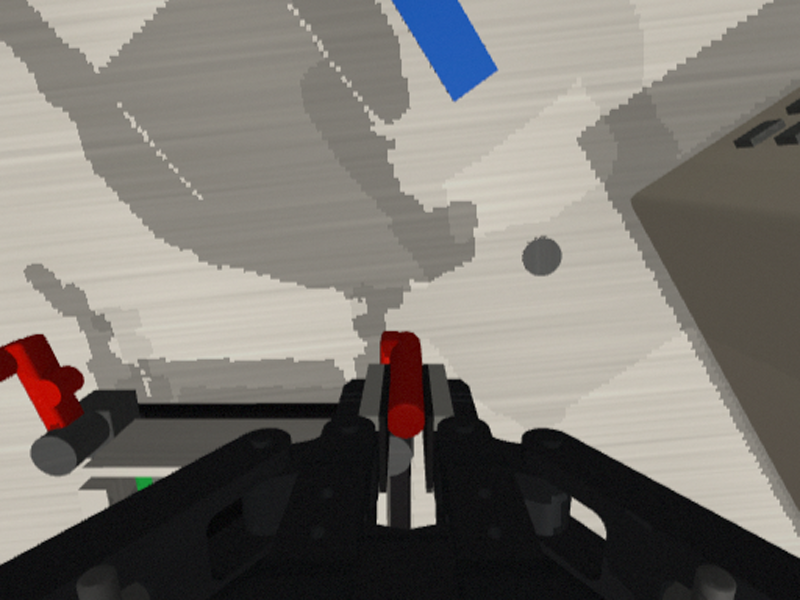

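step_arm(increments=[[[-0.09,-0.49,0,0,255],[-0.13,-0.99,0,0,255],[-0.1,-1.49,0,0,255],[0,-1.98,0,0,255],[0.15,-2.46,0,0,255],[0.36,-2.92,0,0,255],[0.62,-3.34,0,0,255],[0.62,-3.34,0,0,255]]])

```text
time_s: 11.6
position: [0.4779, 0.3514, 0.0786]
tool_rot: [0.003, 0.052, 0.999, 0.0]
wrist_force: [-5.7, 3.0, 2.2]
gripper_width: 0.0098
```

```bash
python3 b.py w15
```

```text
t 11.6 tcp [0.4779 0.3514 0.0786] bay xy of board -0.1065 0.0408 und 0.0618 dyaw -0.0022 F [-5.7  3.   2.2] w 0.009772787095885303
```

View pics/w15b.png

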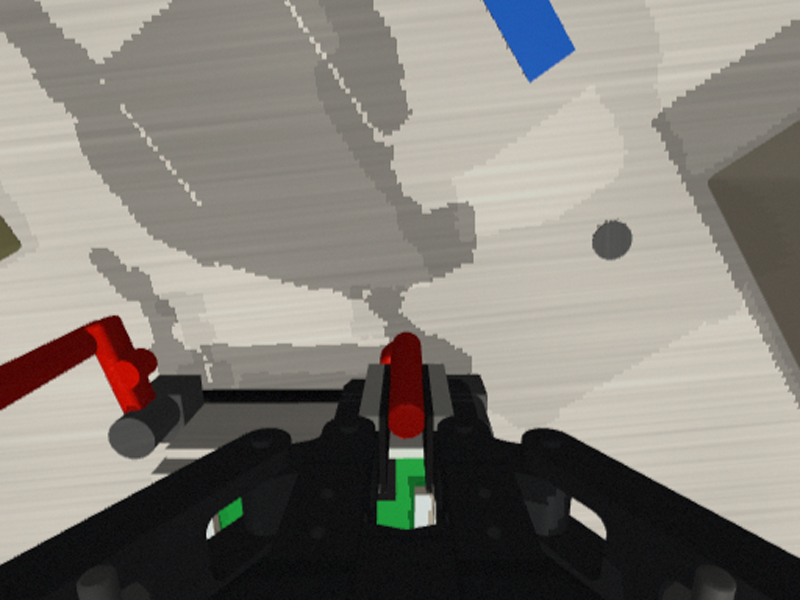

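step_arm(increments=[[[0.3,-0.45,0,0,255],[0.6,-0.8,0,0,255],[1,-1.1,0,0,255],[1.4,-1.35,0,0,255],[1.9,-1.55,0,0,255],[2.4,-1.7,0,0,255],[2.6,-1.75,0,0,255],[2.6,-1.75,0,0,255]]])

```text
time_s: 12.45
position: [0.5016, 0.3346, 0.0785]
tool_rot: [0.001, 0.052, 0.999, 0.0]
wrist_force: [-7.2, 3.4, 1.7]
gripper_width: 0.0103
```

```bash
python3 b.py w16;python3 -c "
from lev import *
print(post('L',0))"
```

```text
t 12.45 tcp [0.5016 0.3346 0.0785] bay xy of board -0.0812 0.0265 und 0.0617 dyaw -0.0018 F [-7.2  3.4  1.7] w 0.01032603096163778
[0.50004454 0.33465799]
```

View pics/w16b.png

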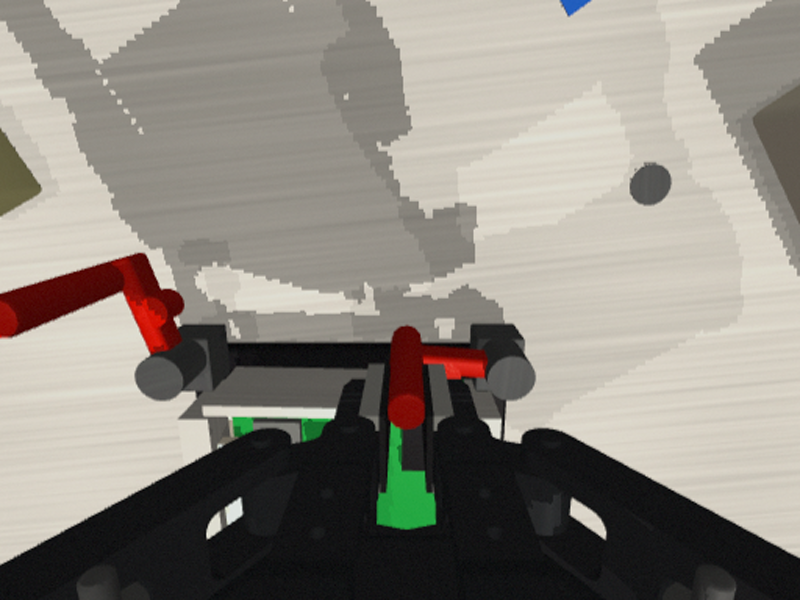

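step_arm(increments=[[[0.3,-0.03,0,0,255],[0.6,-0.06,0,0,255],[0.6,-0.06,0,0,255],[0.6,-0.06,0,0,255]]])

```text
time_s: 12.9
position: [0.5034, 0.334, 0.0785]
tool_rot: [-0.003, 0.051, 0.999, -0.001]
wrist_force: [-13.1, 0.2, 7.5]
gripper_width: 0.01
```

```bash
python3 b.py
```

```text
t 12.9 tcp [0.5034 0.334  0.0785] bay xy of board -0.0794 0.0261 und 0.0617 dyaw -0.0006 F [-13.1   0.2   7.5] w 0.01001736582566049
```

step_arm(increments=[[[-0.3,0,0,0,180],[-0.3,0,0,0,110],[-0.3,0,0,0,110],[-0.3,0,4,0,110],[-0.3,0,8,0,110],[-2.5,-5,8,0,110],[-4.5,-10.3,8,0,110],[-4.5,-10.3,8,0,110]]])

```text
time_s: 13.7
position: [0.4566, 0.2276, 0.1587]
tool_rot: [-0.004, 0.052, 0.999, -0.001]
wrist_force: [-0.2, 0.1, 0.2]
gripper_width: 0.0486
```

step_arm(increments=[[[0,0,0,0,110],[0,0,0,0,110]]])

```text
time_s: 13.9
position: [0.4575, 0.2278, 0.1592]
tool_rot: [-0.003, 0.052, 0.999, -0.001]
wrist_force: [0.4, -0.2, 0.6]
gripper_width: 0.0485
```

```bash
python3 b.py w17
```

```text
t 13.9 tcp [0.4575 0.2278 0.1592] bay xy of board -0.1144 -0.0842 und 0.1424 dyaw -0.0035 F [ 0.4 -0.2  0.6] w 0.04850395894917102
```

View pics/w17b.png

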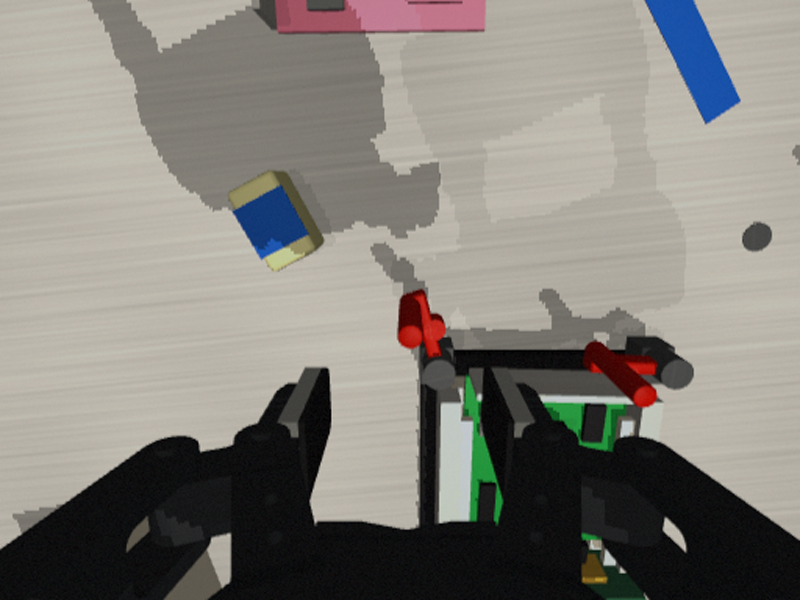

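```bash
python3 - <<'E'
from lev import *
o,i=load('w17')
for p in ((409,336),(645,395)): print(ray(i,p[0]/1.5625-.2,p[1]/1.5625-.2,.1))
print(post('L',0),post('L',.05),post('R',1.8),post('R',1.85))
for t in np.linspace(1.82,-.0,14): print(round(t,2),((post('R',t)-post('R',1.82))*100).round(2))
E
```

```text
[0.45835849 0.22942478 0.1       ]
[0.49810255 0.33420323 0.1       ]
[0.50004454 0.33465799] [0.49809846 0.33520747] [0.45780219 0.23146966] [0.45840324 0.22953889]
1.82 [0. 0.]
1.68 [-0.13  0.55]
1.54 [-0.18  1.11]
1.4 [-0.15  1.68]
1.26 [-0.04  2.24]
1.12 [0.15 2.77]
0.98 [0.41 3.27]
0.84 [0.73 3.74]
0.7 [1.12 4.15]
0.56 [1.56 4.5 ]
0.42 [2.04 4.79]
0.28 [2.57 5.01]
0.14 [3.11 5.16]
-0.0 [3.68 5.22]
```

step_arm(increments=[[[0.1,0.2,-4,0.003,110],[0.1,0.2,-7.4,0.003,110],[0.1,0.2,-8.2,0.003,110],[0.1,0.2,-8.2,0.003,170],[0.1,0.2,-8.2,0.003,220],[0.1,0.2,-8.2,0.003,255],[0.1,0.2,-8.2,0.003,255],[0.1,0.2,-8.2,0.003,255]]], force=40)

```text
time_s: 14.75
position: [0.4592, 0.2304, 0.0783]
tool_rot: [-0.002, 0.051, 0.999, -0.001]
wrist_force: [-2.0, -2.5, 6.6]
gripper_width: 0.0101
```

```bash
python3 b.py w18
```

```text
t 14.75 tcp [0.4592 0.2304 0.0783] bay xy of board -0.1129 -0.0815 und 0.0615 dyaw 0.0002 F [-2.  -2.5  6.6] w 0.010070253150084392
```

View pics/w18b.png

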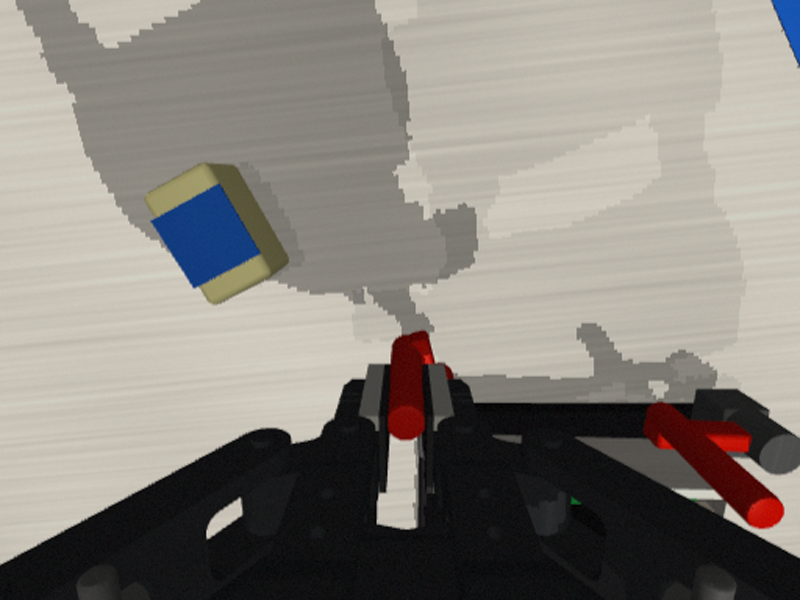

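step_arm(increments=[[[-0.13,0.55,0,0,255],[-0.18,1.11,0,0,255],[-0.15,1.68,0,0,255],[-0.04,2.24,0,0,255],[0.15,2.77,0,0,255],[0.41,3.27,0,0,255],[0.73,3.74,0,0,255],[0.73,3.74,0,0,255]]])

```text
time_s: 15.6
position: [0.4649, 0.2676, 0.0784]
tool_rot: [-0.004, 0.05, 0.999, -0.001]
wrist_force: [-5.5, -1.5, 2.0]
gripper_width: 0.0103
```

```bash
python3 b.py w19
```

```text
t 15.6 tcp [0.4649 0.2676 0.0784] bay xy of board -0.111 -0.0438 und 0.0616 dyaw 0.0003 F [-5.5 -1.5  2. ] w 0.010343062798106034
```

View pics/w19b.png

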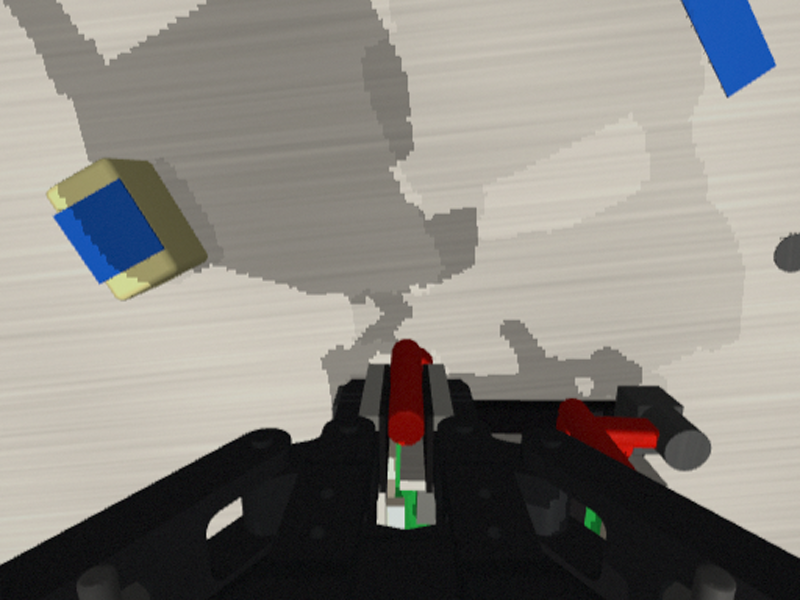

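step_arm(increments=[[[0.45,0.42,0,0,255],[0.9,0.77,0,0,255],[1.4,1.06,0,0,255],[1.95,1.28,0,0,255],[1.95,1.28,0,0,255]]])

```text
time_s: 16.15
position: [0.4844, 0.2799, 0.0783]
tool_rot: [-0.004, 0.05, 0.999, -0.002]
wrist_force: [0.4, -4.5, -2.2]
gripper_width: 0.0103
```

```bash
python3 b.py w20
```

```text
t 16.15 tcp [0.4844 0.2799 0.0783] bay xy of board -0.0928 -0.0296 und 0.0615 dyaw 0.0005 F [ 0.4 -4.5 -2.2] w 0.01033211023933288
```

View pics/w20b.png

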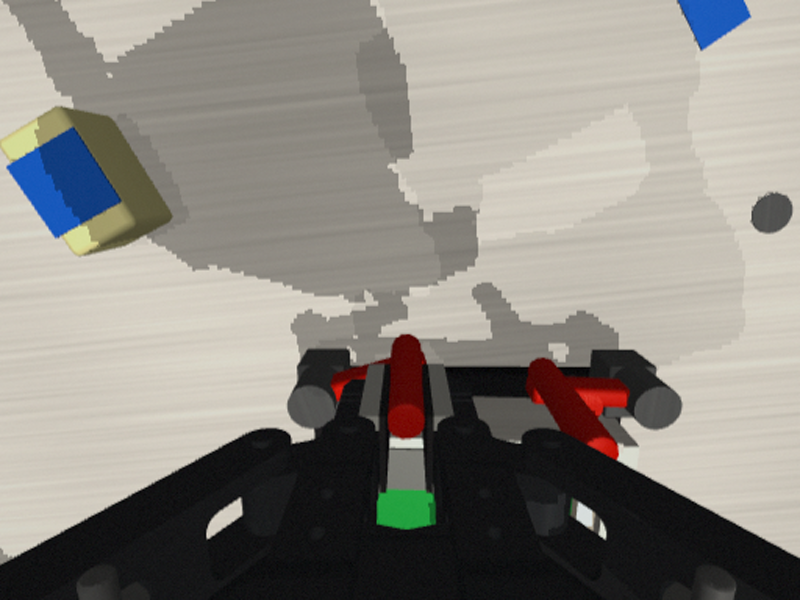

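step_arm(increments=[[[0.4,0.15,0,0,255],[0.8,0.25,0,0,255],[1.1,0.28,0,0,255],[1.4,0.25,0,0,255],[1.7,0.22,0,0,255],[1.7,0.22,0,0,255],[1.7,0.22,0,0,255]]])

```text
time_s: 16.9
position: [0.4977, 0.2822, 0.0782]
tool_rot: [-0.008, 0.051, 0.999, -0.002]
wrist_force: [-12.0, -1.4, 5.4]
gripper_width: 0.0102
```

```bash
python3 b.py w21
```

```text
t 16.9 tcp [0.4977 0.2822 0.0782] bay xy of board -0.0799 -0.026 und 0.0614 dyaw -0.0002 F [-12.   -1.4   5.4] w 0.01016732447190433
```

View pics/w21b.png

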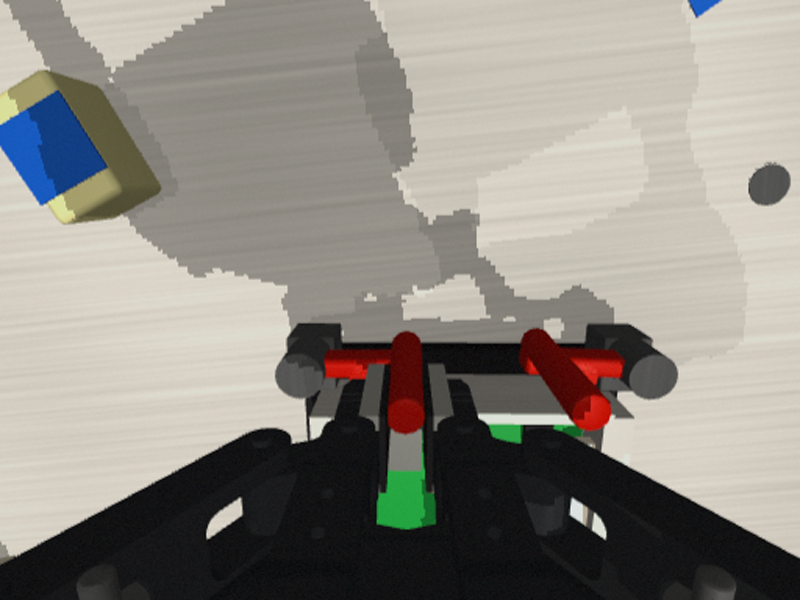

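step_arm(increments=[[[-0.3,0,0,0,190],[-0.3,0,0,0,150],[-0.3,0,0,0,150],[-0.3,0,4,0,150],[-0.5,1,8,0,150],[-1.5,2.5,12,0,150],[-1.5,2.5,12,0,150],[-1.5,2.5,12,0,150]]])

```text
time_s: 17.75
position: [0.4833, 0.3078, 0.1993]
tool_rot: [-0.006, 0.05, 0.999, -0.001]
wrist_force: [-0.6, -0.4, -1.3]
gripper_width: 0.0352
```

```bash
python3 b.py w22; python3 -c "
from h import *
crop('w22',160,150,360,300,4,'w22c')"
```

```text
t 17.75 tcp [0.4833 0.3078 0.1993] bay xy of board -0.0967 -0.002 und 0.1825 dyaw 0.0005 F [-0.6 -0.4 -1.3] w 0.03517555997480743
```

View pics/w22c.png

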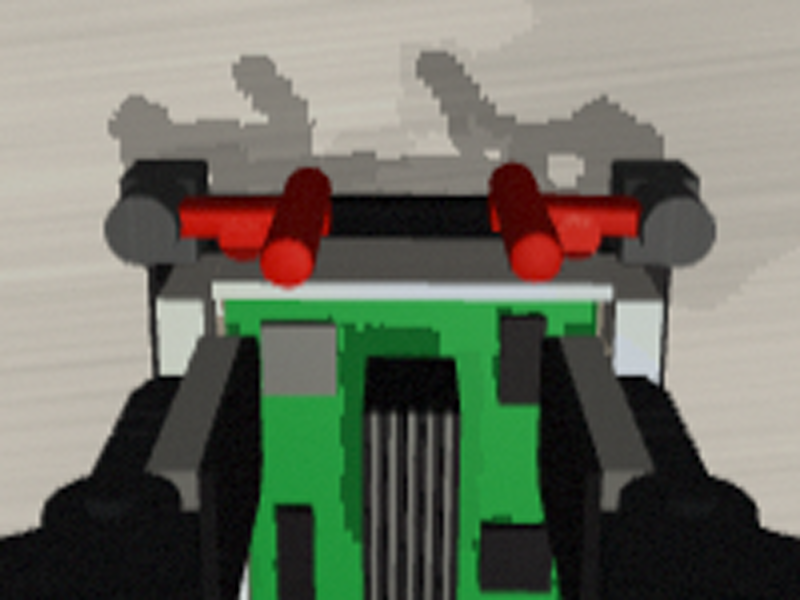

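```bash
python3 - <<'E'
from lev import *
o,i=load('w22')
Q=lambda x,y:(160+x/4-.4,150+y/4-.4)
def bay(p,z):
    w=ray(i,*Q(*p),z)[:2]-B; return (R.T@w).round(4)
print('posts',bay((288,262),.1),bay((537,258),.1),'want -.081,∓.026')
print('hinge',bay((145,230),.056),bay((680,232),.056))
for z in(.066,): print('panel top front corners',bay((213,300),z),bay((612,300),z),'want x -.061')
print('panel top rear',bay((213,284),.066),bay((612,284),.066))
print('sink rear top',bay((367,412),.07),bay((458,412),.07),'want -.033')
E
```

```text
posts [-0.0811 -0.0256] [-0.082   0.0261] want -.081,∓.026
hinge [-0.0747 -0.0647] [-0.0742  0.0659]
panel top front corners [-0.0602 -0.0471] [-0.0603  0.0483] want x -.061
panel top rear [-0.0643 -0.047 ] [-0.0643  0.0481]
sink rear top [-0.033  -0.0104] [-0.033   0.0116] want -.033
```

step_arm(increments=[[[0,0,4,0.05,90],[1,-4,8,0.1,90],[2.5,-8.5,10,0.1,90],[4,-13,12,0.1,90],[5.5,-17.5,13,0.1,90],[7,-22,13,0.1,90],[8.5,-26.5,13,0.1,90],[9.7,-31,13,0.1,90]]])

```text
time_s: 18.6
position: [0.58, -0.0054, 0.326]
tool_rot: [-0.009, 0.001, 1.0, -0.002]
wrist_force: [1.5, -0.4, 0.0]
gripper_width: 0.0552
```

step_arm(increments=[[[0,0,0,0,90],[0,0,0,0,90]]])

```text
time_s: 18.8
position: [0.5798, -0.0072, 0.3237]
tool_rot: [-0.011, 0.003, 1.0, -0.002]
wrist_force: [1.2, 0.3, 1.0]
gripper_width: 0.0553
```

```bash
python3 b.py h1
```

```text
t 18.8 tcp [ 0.5798 -0.0072  0.3237] bay xy of board 0.0312 -0.3056 und 0.3069 dyaw 0.0958 F [1.2 0.3 1. ] w 0.055279403355566
```

View pics/h1b.png

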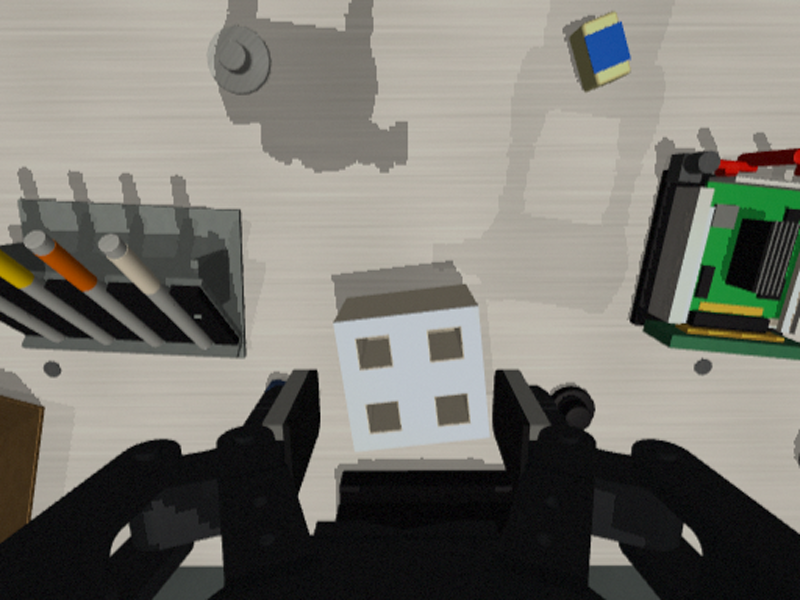

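```bash
python3 - <<'E'
from h import *
crop('h1',205,175,325,295,6,'h1c')
crop('h1',0,100,165,235,4.8,'h1r')
E
```

```text
(no output)
```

View pics/h1c.png

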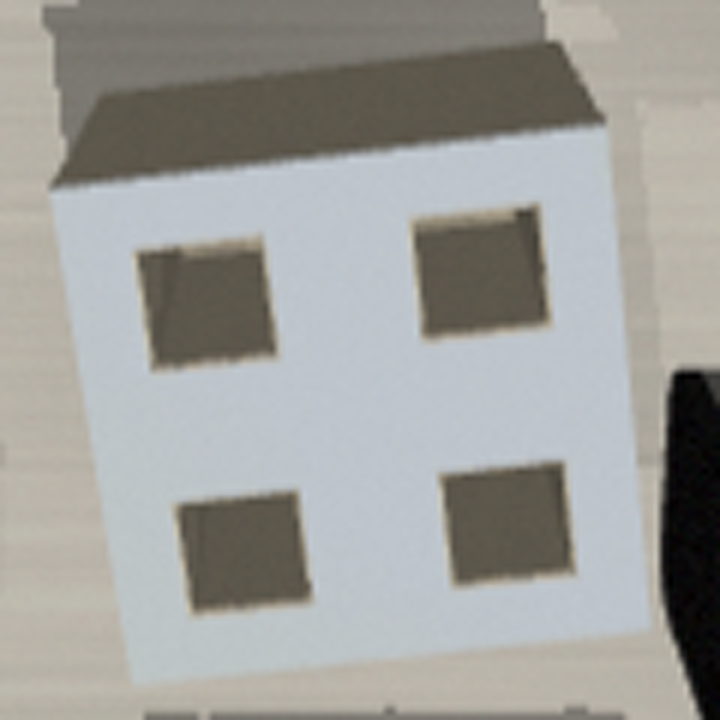

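View pics/h1r.png

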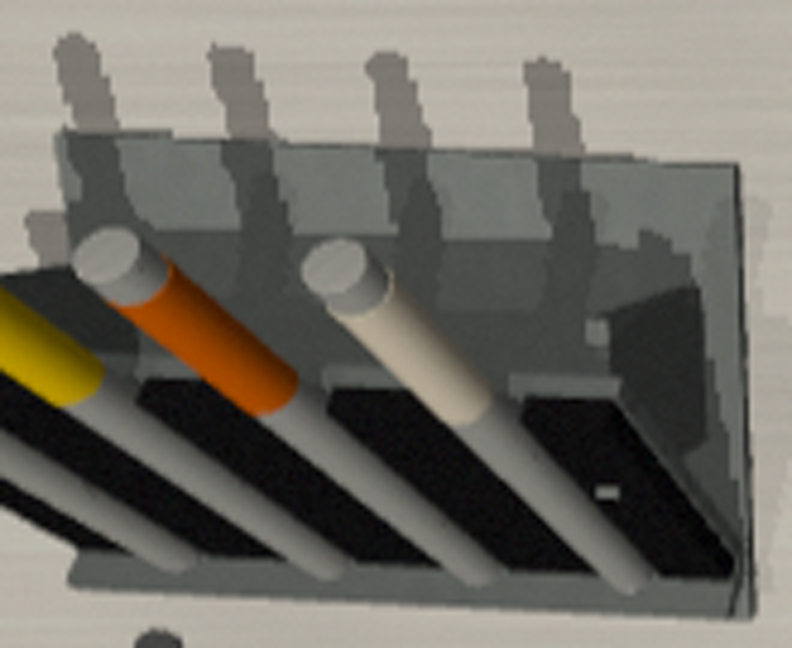

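```bash
python3 - <<'E'
from h import *
o,i=load('h1')
Q=lambda a:[(205+x/6-.4,175+y/6-.4) for x,y in a]
obj=[(-.06,-.06,.09),(-.06,.06,.09),(.06,-.06,.09),(.06,.06,.09),(-.03,-.03,.09),(-.03,.03,.09),(.03,-.03,.09),(.03,.03,.09)]
px=Q([(52,187),(605,122),(133,683),(652,630),(206,303),(482,272),(245,552),(508,524)])
for z in (0,1):
  x,f=fit(i,obj,px,(.67,-.005,.1),z);print(x.round(4),f.round(1).tolist())
x,f=fit(i,obj,px,(.67,-.005,.1))
c,s=np.cos(x[2]),np.sin(x[2])
for u,v in((-.03,-.03),(-.03,.03),(.03,-.03),(.03,.03)): print(u,v,(x[0]+c*u-s*v).round(4),(x[1]+s*u+c*v).round(4))
E
```

```text
[ 0.676  -0.0014  0.1148] [[-0.5, -0.0], [0.6, -0.1], [-0.3, 0.4], [0.1, -0.1], [0.2, -0.0], [-0.0, -0.1], [-0.2, 0.1], [0.1, -0.0]]
[ 0.6768 -0.0014  0.1148 -0.0019] [[-0.3, 0.2], [0.4, 0.2], [-0.1, 0.1], [-0.1, -0.3], [0.3, 0.0], [-0.1, -0.0], [-0.2, -0.0], [0.0, -0.2]]
-0.03 -0.03 0.6496 -0.0346
-0.03 0.03 0.6428 0.025
0.03 -0.03 0.7092 -0.0278
0.03 0.03 0.7024 0.0318
```

step_arm(increments=[[[-1,-4.5,0,0,120],[-2,-9,0,0,120],[-3,-13.5,0,0,120],[-4,-18,0,0,120],[-5,-22.5,0,0,120],[-6,-27,0,0,120],[-6,-27,0,0,120],[-6,-27,0,0,120]]])

```text
time_s: 19.65
position: [0.5198, -0.2749, 0.3238]
tool_rot: [-0.011, 0.002, 1.0, -0.001]
wrist_force: [0.1, 0.7, -1.3]
gripper_width: 0.0453
```

```bash
python3 b.py r1
```

```text
t 19.65 tcp [ 0.5198 -0.2749  0.3238] bay xy of board -0.0015 -0.5781 und 0.307 dyaw 0.0977 F [ 0.1  0.7 -1.3] w 0.045309965659170816
```

View pics/r1b.png

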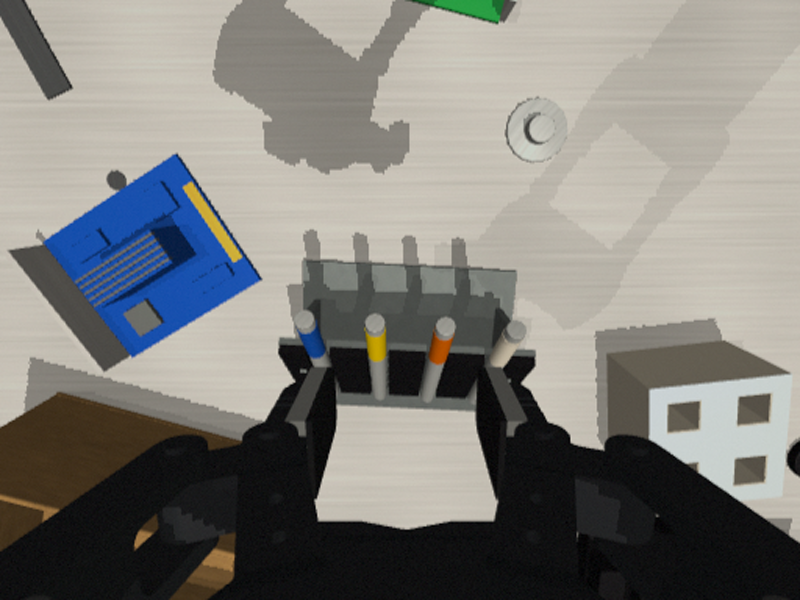

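```bash
python3 - <<'E'
from h import *
crop('r1',170,140,350,270,4.4,'r1c')
E
```

```text
(no output)
```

View pics/r1c.png

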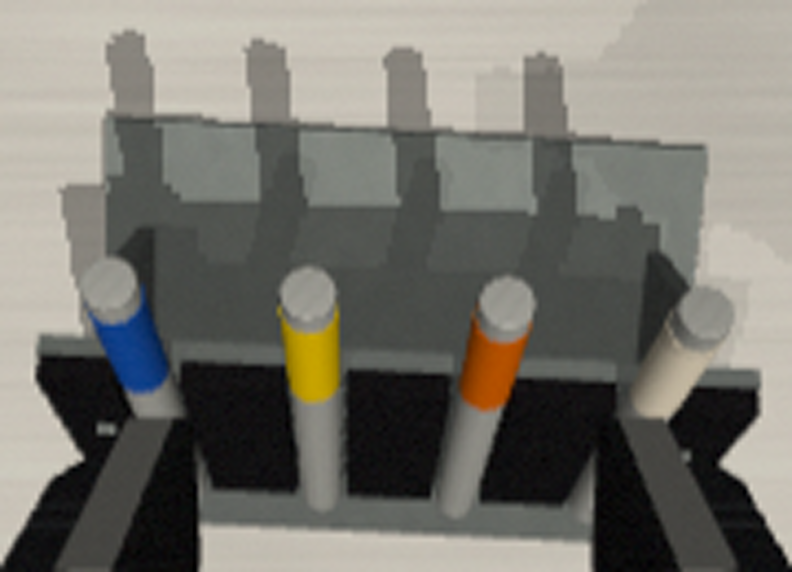

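```bash
python3 - <<'E'
from h import *
o,i=load('r1')
Q=lambda a:[(170+x/4.4-.4,140+y/4.4-.4) for x,y in a]
s=np.sin(np.radians(40));c=np.cos(np.radians(40))
def pt(y,l): return (.055-l*s,y,.02+l*c)
ys=[-.072,-.024,.024,.072]
obj=[pt(y,.18) for y in ys]; px=Q([(111,285),(308,294),(506,304),(706,315)])
for z in (0,1):
  x,f=fit(i,obj,px,(.6,-.28,0),z);print(x.round(4),f.round(1).tolist())
x,f=fit(i,obj,px,(.6,-.28,0))
# bands starts? predicted pixels foot & band lower 120mm, corners of base
cc,ss=np.cos(x[2]),np.sin(x[2])
R=np.array([[cc,-ss,0],[ss,cc,0],[0,0,1]]);T=np.array([x[0],x[1],0])
for q in [pt(-.024,.12),pt(-.024,0),pt(.024,.12),pt(.024,0),(-.075,-.105,.01),(-.075,.105,.01),(.075,.105,.0)]:
    p=proj(i,R@np.array(q)+T)[0]; print(q,((p-[170,140]+.4)*4.4).round())
for y in ys:
    print('foot',(R@np.array(pt(y,0))+T).round(4),'grip145',(R@np.array(pt(y,.145))+T).round(4),'top',(R@np.array(pt(y,.18))+T).round(4))
E
```

```text
[ 0.6068 -0.2754 -0.0563] [[-0.9, -0.1], [-0.0, 0.1], [0.5, 0.1], [0.4, -0.1]]
[ 0.6076 -0.2754 -0.0562 -0.0031] [[-0.2, -0.1], [0.2, 0.1], [0.3, 0.1], [-0.3, -0.1]]
(np.float64(-0.022134513162384704), -0.024, np.float64(0.11192533317427736)) [314. 381.]
(np.float64(0.055), -0.024, np.float64(0.02)) [321. 496.]
(np.float64(-0.022134513162384704), 0.024, np.float64(0.11192533317427736)) [485. 389.]
(np.float64(0.055), 0.024, np.float64(0.02)) [455. 502.]
(-0.075, -0.105, 0.01) [101. 121.]
(-0.075, 0.105, 0.01) [712. 153.]
(0.075, 0.105, 0.0) [663. 538.]
foot [ 0.6576 -0.3504  0.02  ] grip145 [ 0.5646 -0.3452  0.1311] top [ 0.5421 -0.3439  0.1579]
foot [ 0.6603 -0.3025  0.02  ] grip145 [ 0.5673 -0.2972  0.1311] top [ 0.5448 -0.296   0.1579]
foot [ 0.663  -0.2545  0.02  ] grip145 [ 0.57   -0.2493  0.1311] top [ 0.5475 -0.248   0.1579]
foot [ 0.6657 -0.2066  0.02  ] grip145 [ 0.5727 -0.2014  0.1311] top [ 0.5502 -0.2001  0.1579]
```

step_arm(increments=[[[1.5,2,-3,-0.052,165],[3,4,-6,-0.052,165],[4,6,-9,-0.052,165],[5,7.4,-11.5,-0.052,165],[5,7.4,-11.5,-0.052,165],[5,7.4,-11.5,-0.052,165]]])

```text
time_s: 20.3
position: [0.5706, -0.1983, 0.2095]
tool_rot: [-0.011, 0.025, 1.0, -0.001]
wrist_force: [0.2, -0.7, 0.1]
gripper_width: 0.0299
```

```bash
cat > s.py <<'E'
from h import *
import sys
o=get_obs();q=o['tool_rot']
print('t',round(o['time_s'],2),'tcp',o['position'].round(4),'yaw',round((2*np.arctan2(q[2],q[1])-np.pi+np.pi)%(2*np.pi)-np.pi,4),'F',o['wrist_force'].round(1),'w',round(o['gripper_width'],4), 'q',q.round(3))
if len(sys.argv)>1:
    o,i,im=snap('wrist',sys.argv[1]); cv2.imwrite('pics/'+sys.argv[1]+'b.png',cv2.resize(im,(800,600),interpolation=cv2.INTER_CUBIC))
E
python3 s.py r2
```

```text
t 20.3 tcp [ 0.5706 -0.1983  0.2095] yaw -0.0507 F [ 0.2 -0.7  0.1] w 0.0299 q [-0.011  0.025  1.    -0.001]
```

View pics/r2b.png

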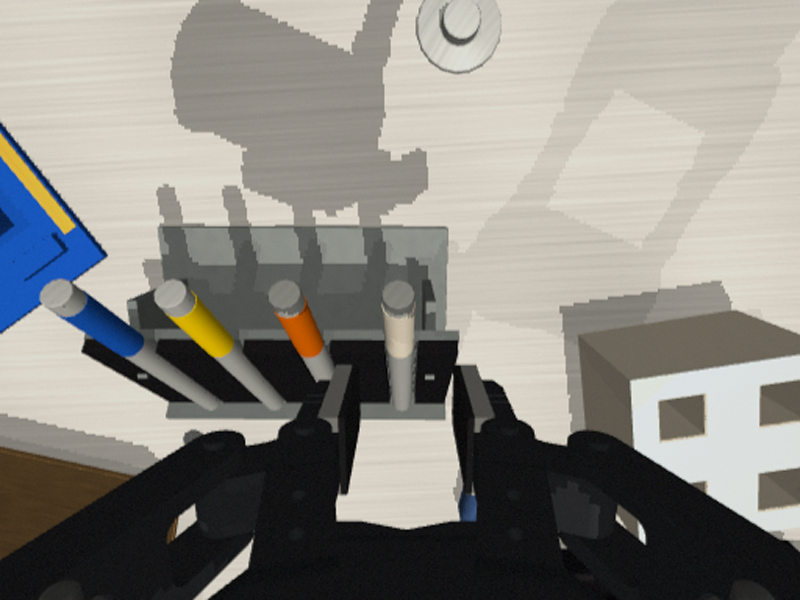

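```bash
cat > rk.py <<'E'
from h import *
s=np.sin(np.radians(40));c=np.cos(np.radians(40))
def pt(y,l): return np.array((.055-l*s,y,.02+l*c))
ys=[-.072,-.024,.024,.072]
X=(.6068,-.2754,-.0563)
def W(y,l,th=40):
    t=np.radians(th); p=np.array([.055-l*np.sin(t),y,.02+l*np.cos(t)])
    cc,ss=np.cos(X[2]),np.sin(X[2])
    return np.array([[cc,-ss,0],[ss,cc,0],[0,0,1]])@p+[X[0],X[1],0]
E
python3 - <<'E'
from rk import *
o,i=load('r2')
px=[(a/1.5625-.2,b/1.5625-.2) for a,b in [(63,297),(175,295),(288,296),(398,297)]]
for z in (0,1):
  x,f=fit(i,[pt(y,.18) for y in ys],px,X,z);print(x.round(4),f.round(1).tolist())
x,f=fit(i,[pt(y,.18) for y in ys[2:]],px[2:],X);print(x.round(4))
for y in ys: print(W(y,.15).round(4))
E
```

```text
[ 0.6076 -0.2731 -0.0499] [[-2.4, -0.2], [-0.9, 1.0], [0.1, 0.3], [3.1, -0.5]]
[ 0.6086 -0.2751 -0.0522 -0.0048] [[0.2, -0.6], [0.0, 0.8], [-0.7, 0.2], [0.5, -0.4]]
[ 0.6072 -0.2747 -0.0589]
[ 0.5614 -0.345   0.1349]
[ 0.5641 -0.297   0.1349]
[ 0.5668 -0.2491  0.1349]
[ 0.5695 -0.2012  0.1349]
```

step_arm(increments=[[[0,-0.25,-4,0,165],[0,-0.25,-8,0,165],[0,-0.25,-9.5,0,165],[0,-0.25,-9.5,0,165],[0,-0.25,-9.5,0,165]]])

```text
time_s: 20.85
position: [0.5717, -0.2027, 0.1175]
tool_rot: [-0.008, 0.026, 1.0, -0.002]
wrist_force: [0.9, 0.1, 0.7]
gripper_width: 0.0301
```

```bash
python3 s.py r3
```

```text
t 20.85 tcp [ 0.5717 -0.2027  0.1175] yaw -0.0526 F [0.9 0.1 0.7] w 0.0301 q [-0.008  0.026  1.    -0.002]
```

View pics/r3b.png

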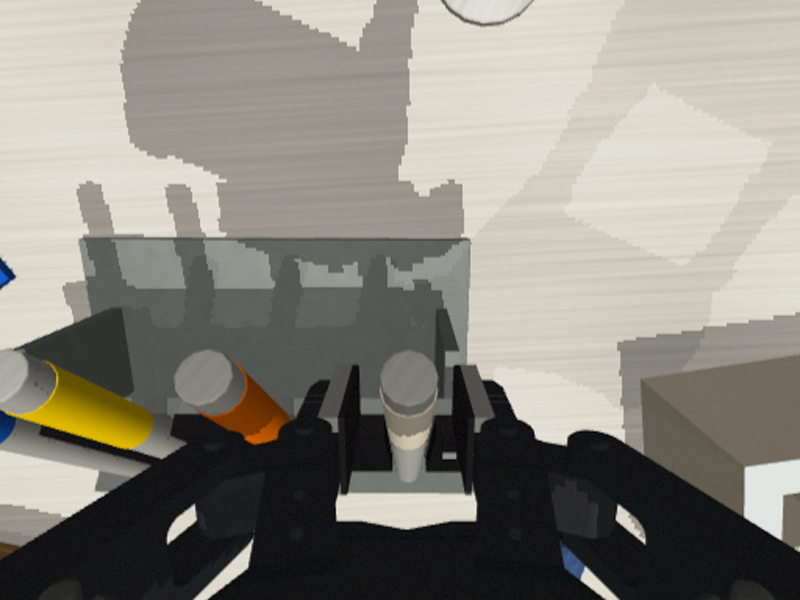

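step_arm(increments=[[[0,0,0,0,200],[0,0,0,0,225],[0,0,0,0,255],[0,0,0,0,255],[0,0,0,0,255]]], force=25)

```text
time_s: 21.4
position: [0.573, -0.2033, 0.1202]
tool_rot: [-0.006, 0.026, 1.0, -0.003]
wrist_force: [-0.2, 0.1, 6.5]
gripper_width: 0.013
```

```bash
python3 s.py; python3 - <<'E'
from rk import *
p=W(.072,.15)
for th in (40,35,30,25,20,15,10,5,0,-2): print(th,((W(.072,.15,th)-p)*100).round(2))
E
```

```text
t 21.4 tcp [ 0.573  -0.2033  0.1202] yaw -0.0523 F [-0.2  0.1  6.5] w 0.013 q [-0.006  0.026  1.    -0.003]
40 [0. 0. 0.]
35 [ 1.04 -0.06  0.8 ]
30 [ 2.14 -0.12  1.5 ]
25 [ 3.3  -0.19  2.1 ]
20 [ 4.5  -0.25  2.6 ]
15 [ 5.75 -0.32  3.  ]
10 [ 7.03 -0.4   3.28]
5 [ 8.32 -0.47  3.45]
0 [ 9.63 -0.54  3.51]
-2 [10.15 -0.57  3.5 ]
```

Swing the rod upright about its foot.

step_arm(increments=[[[1.04,-0.06,0.75,0,255],[2.14,-0.12,1.45,0,255],[3.3,-0.19,2.05,0,255],[4.5,-0.25,2.5,0,255],[4.5,-0.25,2.5,0,255]]])

```text
time_s: 21.9
position: [0.6192, -0.2061, 0.1473]
tool_rot: [-0.005, 0.026, 1.0, -0.004]
wrist_force: [-3.6, 1.3, 6.6]
gripper_width: 0.0135
```

```bash
python3 s.py r4;python3 - <<'E'
from h import *
snap('scene','sr4');crop('sr4',140,170,240,270,6,'sr4b')
E
```

```text
t 21.9 tcp [ 0.6192 -0.2061  0.1473] yaw -0.0518 F [-3.6  1.3  6.6] w 0.0135 q [-0.005  0.026  1.    -0.004]
```

View pics/r4b.png

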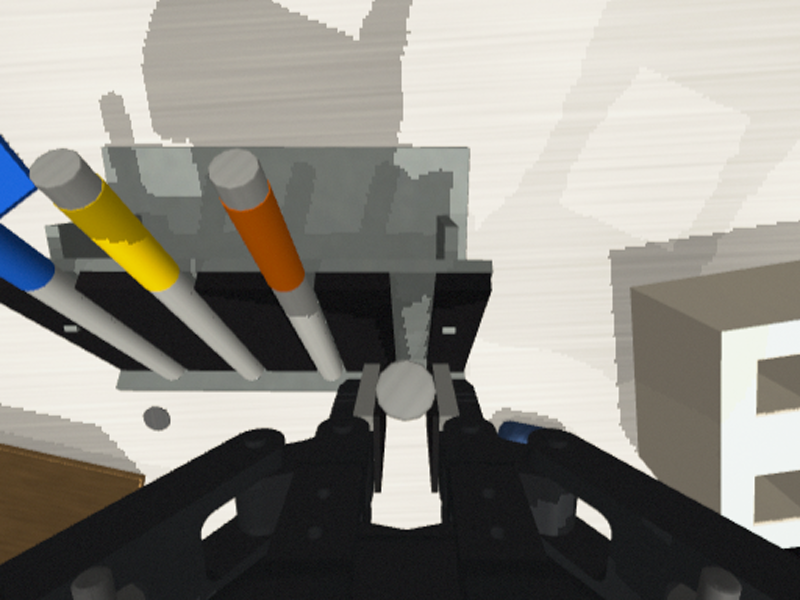

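View pics/sr4b.png

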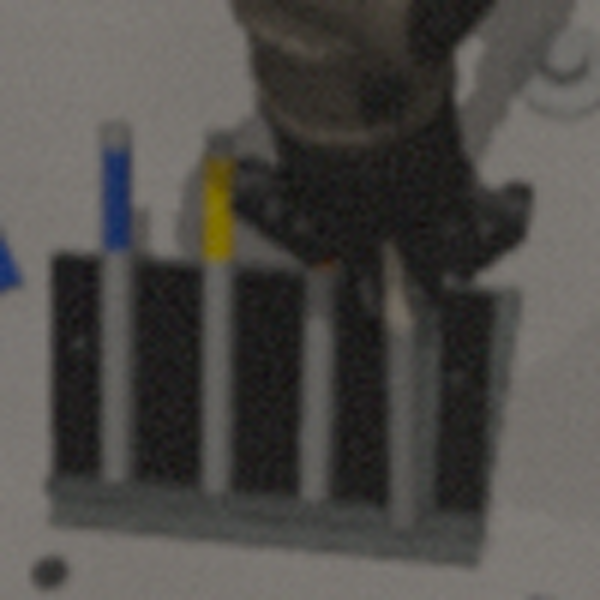

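step_arm(increments=[[[1.25,-0.07,0.38,0,255],[2.53,-0.15,0.66,0,255],[3.82,-0.22,0.83,0,255],[5.1,-0.29,0.88,0,255],[5.1,-0.29,0.88,0,255],[5.1,-0.29,0.88,0,255]]])

```text
time_s: 22.6
position: [0.6691, -0.2089, 0.1555]
tool_rot: [-0.005, 0.026, 1.0, -0.004]
wrist_force: [-0.6, 0.8, -2.1]
gripper_width: 0.013
```

```bash
python3 s.py r5;python3 - <<'E'
from h import *
snap('scene','sr5');crop('sr5',140,170,240,270,6,'sr5b')
E
```

```text
t 22.6 tcp [ 0.6691 -0.2089  0.1555] yaw -0.0518 F [-0.6  0.8 -2.1] w 0.013 q [-0.005  0.026  1.    -0.004]
```

View pics/r5b.png

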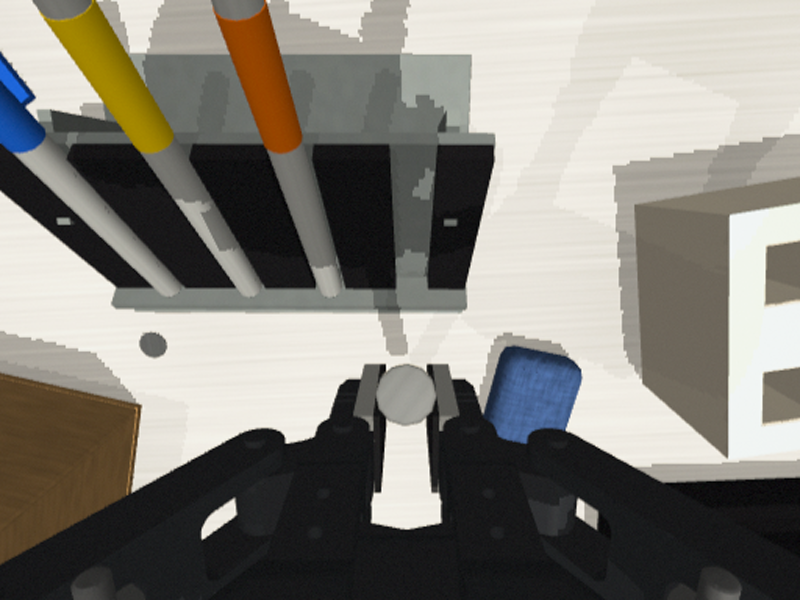

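View pics/sr5b.png

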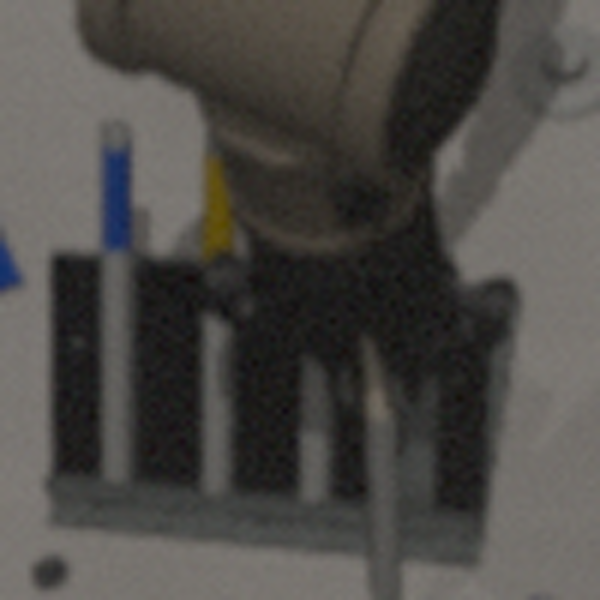

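```bash
python3 - <<'E'
from h import *
i=camera_info('scene');o=get_obs()
for p in ([.6657,-.2066,.02],o['position'],o['position']+[0,0,-.1],[.69,-.209,.02],[.71,-.209,.02],[.73,-.209,.03]):
    u=proj(i,p)[0]; print(p,(u-[140,170])*6)
o,i=load('r5')
for z in (.19,.2,.21): print(ray(i,405/1.5625-.2,394/1.5625-.2,z)-o['position'])
o,i=load('r4')
for z in (.19,.2,.21): print(ray(i,405/1.5625-.2,388/1.5625-.2,z)-o['position'])
snap('top','tr5');crop('tr5',270,110,370,210,6,'tr5b');crop('sr5',150,200,260,310,6,'sr5c')
E
```

```text
[0.6657, -0.2066, 0.02] [413.27197935 502.57105796]
[ 0.66880448 -0.20894672  0.1557053 ] [378.63641932 384.13541044]
[ 0.66880448 -0.20894672  0.0557053 ] [400.51311514 477.71434469]
[0.69, -0.209, 0.02] [402.76068306 549.84440271]
[0.71, -0.209, 0.02] [398.15838864 589.59567276]
[0.73, -0.209, 0.03] [391.37843723 622.06501317]
[-0.01577548  0.00129142  0.03448825]
[-0.02049234  0.00163617  0.04448825]
[-0.02520921  0.00198091  0.05448825]
[-0.02117775  0.00167619  0.04272195]
[-0.0257615   0.00201653  0.05272195]
[-0.03034526  0.00235686  0.06272195]
```

View pics/sr5c.png

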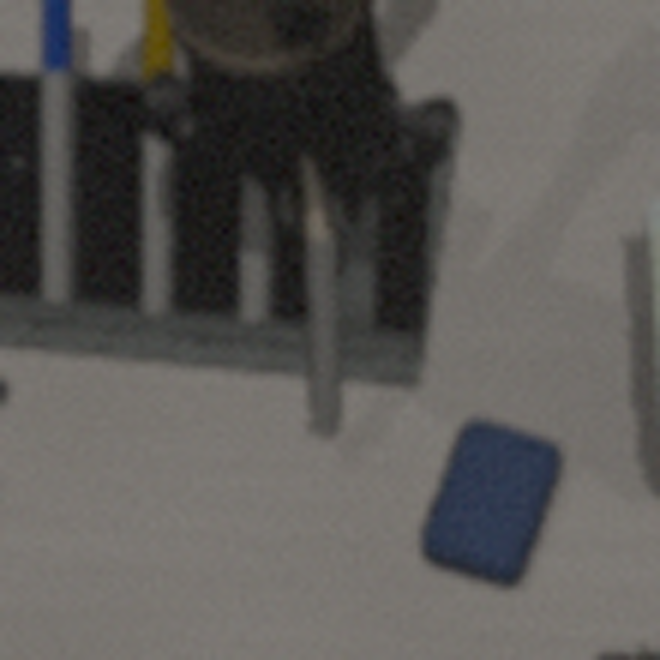

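View pics/tr5b.png

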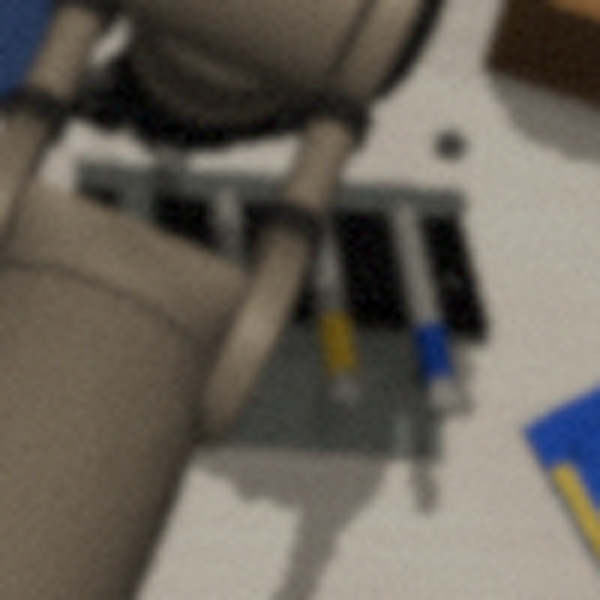

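step_arm(increments=[[[0,0,2.5,0,255],[0,0,5.5,0,255],[0,0,8.5,0,255],[0,2,10,0.05,255],[-0.4,5,10,0.1,255],[-0.6,8,10,0.16,255],[-0.8,11,10,0.167,255],[-1,14,10,0.167,255]]])

```text
time_s: 23.55
position: [0.6579, -0.0666, 0.2554]
tool_rot: [-0.005, -0.059, 0.998, -0.004]
wrist_force: [-0.1, -0.1, -1.1]
gripper_width: 0.0132
```

step_arm(increments=[[[-0.2,3,0,0,255],[-0.4,6,0,0,255],[-0.5,8,0,0,255],[-0.6,9.4,0,0,255],[-0.6,9.4,0,0,255],[-0.6,9.4,0,0,255],[-0.6,9.4,0,0,255]]])

```text
time_s: 24.25
position: [0.6519, 0.0263, 0.2553]
tool_rot: [-0.005, -0.058, 0.998, -0.004]
wrist_force: [-0.1, 0.1, -1.8]
gripper_width: 0.0131
```

```bash
python3 s.py r6;python3 - <<'E'
from h import *
snap('scene','sr6');crop('sr6',220,180,340,300,6,'sr6b')
E
```

```text
t 24.25 tcp [0.6519 0.0263 0.2553] yaw 0.1164 F [-0.1  0.1 -1.8] w 0.0131 q [-0.005 -0.058  0.998 -0.004]
```

View pics/r6b.png

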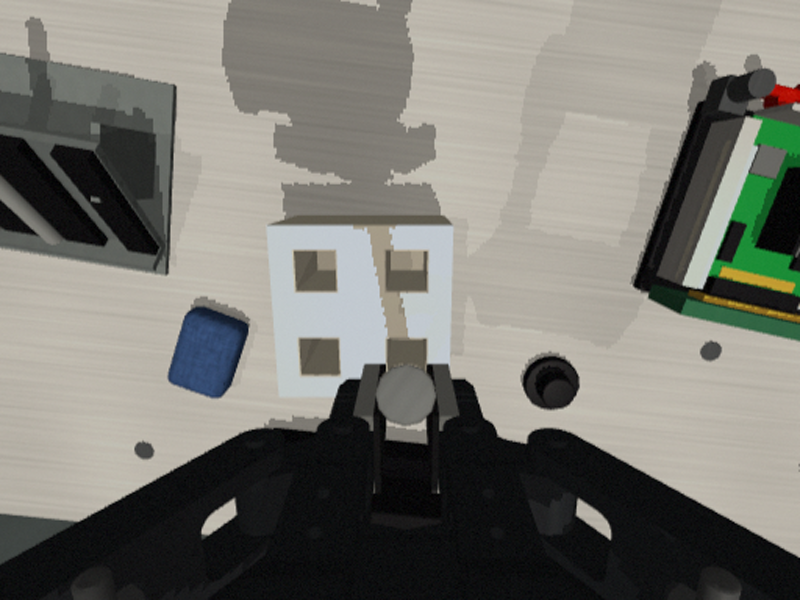

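View pics/sr6b.png

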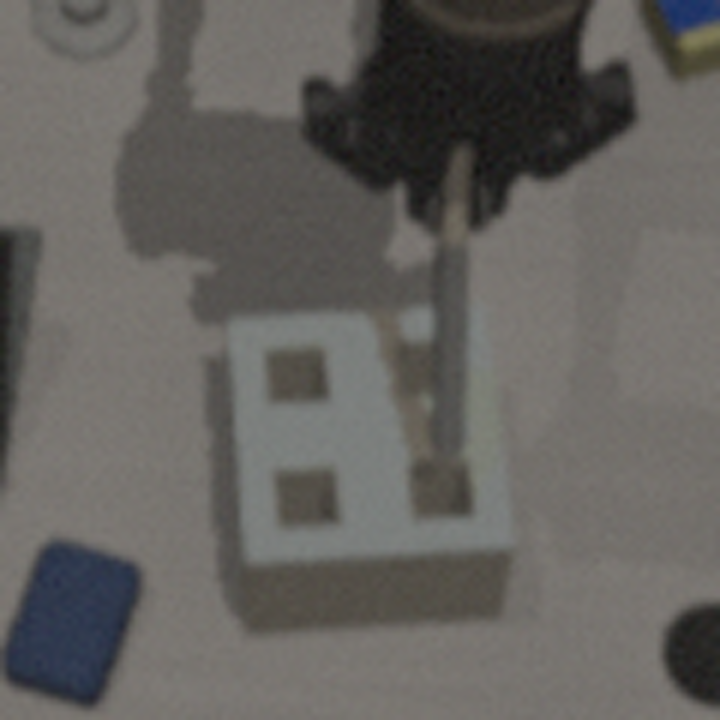

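```bash
cat > tilt.py <<'E'
from h import *
def foot(o,L,th,yaw,ph=0):
    t=np.radians(th); d=np.array([np.cos(yaw)*np.sin(t),np.sin(yaw)*np.sin(t),-np.cos(t)])
    return o['position']+[0,0,.0187]+L*d, d
if __name__=='__main__':
    o,i=load('sr6')
    for L in (.15,.155):
      for th in (0,5,10,15,20,25):
        f,d=foot(o,L,th,.116)
        n=np.array([np.cos(.116)*-d[2],np.sin(.116)*-d[2],np.hypot(d[0],d[1])])
        u=proj(i,f+.007*n)[0]; print(L,th,f.round(4),(u-[220,180])*6)
E
python3 tilt.py
```

```text
0.15 0 [0.652  0.0262 0.124 ] [436.17137581 360.27491993]
0.15 5 [0.665  0.0277 0.1246] [439.18456576 385.96788465]
0.15 10 [0.6779 0.0292 0.1263] [442.34476451 410.5890893 ]
0.15 15 [0.6905 0.0307 0.1291] [445.63695666 433.97720531]
0.15 20 [0.7029 0.0322 0.1331] [449.04485104 455.96851502]
0.15 25 [0.7149 0.0336 0.1381] [452.5507778  476.39736897]
0.155 0 [0.652  0.0262 0.119 ] [435.55962582 365.04150953]
0.155 5 [0.6654 0.0278 0.1196] [438.65758417 391.55889214]
0.155 10 [0.6787 0.0293 0.1214] [441.90806593 416.98953055]
0.155 15 [0.6918 0.0309 0.1243] [445.29594076 441.1681405 ]
0.155 20 [0.7046 0.0324 0.1284] [448.80476261 463.92655875]
0.155 25 [0.717  0.0338 0.1335] [452.41665525 485.09416133]
```

step_arm(increments=[[[0.1,0,-2,0,255],[0.1,0,-4,0,255],[0.1,0,-5.4,0,255],[0.1,0,-5.4,0,255],[0.1,0,-5.4,0,255]]])

```text
time_s: 24.85
position: [0.6532, 0.0256, 0.2016]
tool_rot: [-0.005, -0.058, 0.998, -0.004]
wrist_force: [1.3, 0.1, 0.1]
gripper_width: 0.0129
```

```bash
python3 s.py r7;python3 - <<'E'
from h import *
snap('scene','sr7');crop('sr7',220,180,340,300,6,'sr7b')
E
```

```text
t 24.85 tcp [0.6532 0.0256 0.2016] yaw 0.1151 F [1.3 0.1 0.1] w 0.0129 q [-0.005 -0.058  0.998 -0.004]
```

View pics/sr7b.png

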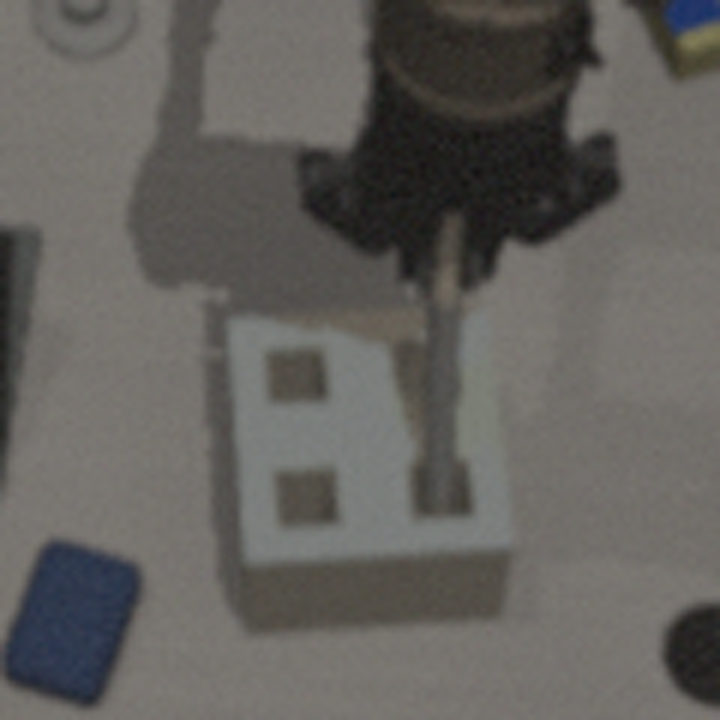

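step_arm(increments=[[[1,0.12,0.1,0,255],[2,0.23,0.2,0,255],[3,0.35,0.2,0,255],[4,0.47,0.1,0,255],[5,0.6,0,0,255],[5.4,0.65,-0.2,0,255],[5.4,0.65,-0.2,0,255]]])

```text
time_s: 25.65
position: [0.7077, 0.0323, 0.2006]
tool_rot: [-0.004, -0.058, 0.998, -0.004]
wrist_force: [-1.6, -0.3, -0.2]
gripper_width: 0.0129
```

```bash
python3 s.py r8;python3 - <<'E'
from h import *
snap('scene','sr8');crop('sr8',220,180,340,300,6,'sr8b')
E
```

```text
t 25.65 tcp [0.7077 0.0323 0.2006] yaw 0.1155 F [-1.6 -0.3 -0.2] w 0.0129 q [-0.004 -0.058  0.998 -0.004]
```

View pics/sr8b.png

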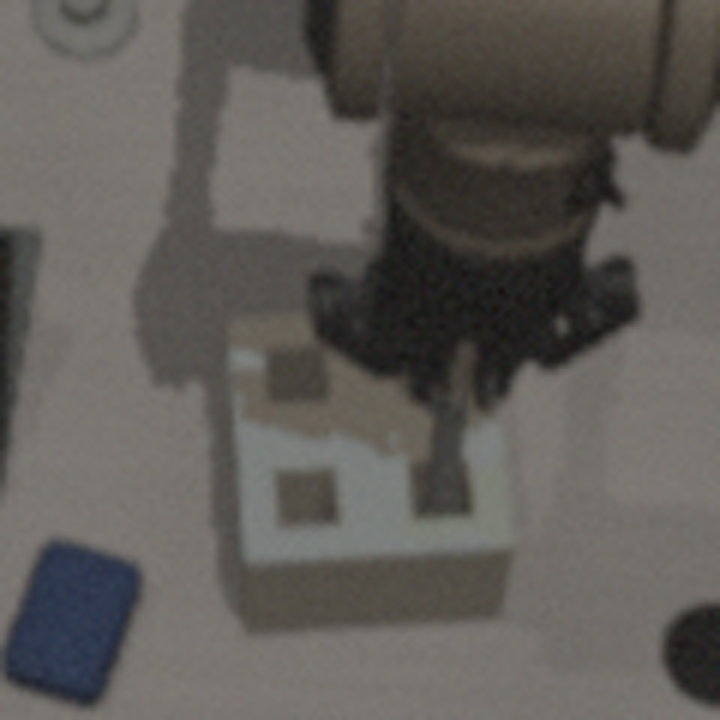

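View pics/r8b.png

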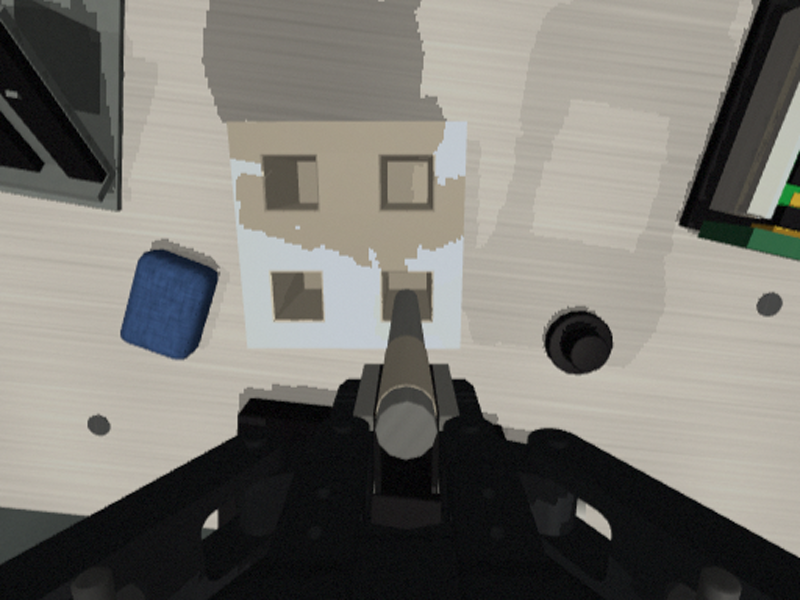

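step_arm(increments=[[[-0.3,0,-1.2,0,255],[-0.3,0,-2.4,0,255],[-0.3,0,-3.6,0,255],[-0.3,0,-4.8,0,255],[-0.3,0,-4.8,0,255]]])

```text
time_s: 26.25
position: [0.7033, 0.0323, 0.1498]
tool_rot: [-0.007, -0.058, 0.998, -0.004]
wrist_force: [-0.9, -0.7, -1.4]
gripper_width: 0.0131
```

```bash
python3 s.py r9
```

```text
t 26.25 tcp [0.7033 0.0323 0.1498] yaw 0.1155 F [-0.9 -0.7 -1.4] w 0.0131 q [-0.007 -0.058  0.998 -0.004]
```

View pics/r9b.png

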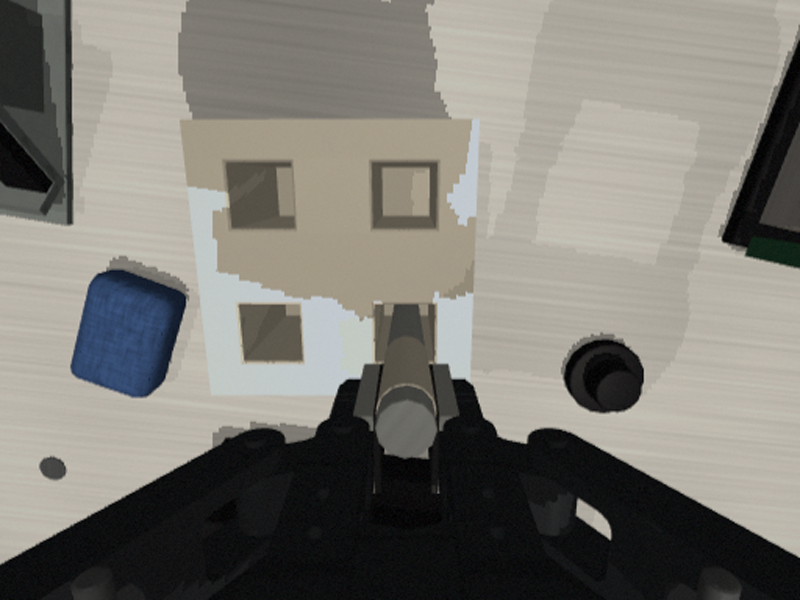

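step_arm(increments=[[[0,0,-0.5,0,255],[0,0,-0.9,0,255],[0,0,-0.9,0,255],[0,0,-0.9,0,255]]])

```text
time_s: 26.7
position: [0.7041, 0.0322, 0.1427]
tool_rot: [-0.005, -0.058, 0.998, -0.004]
wrist_force: [0.4, -0.2, 1.2]
gripper_width: 0.0128
```

step_arm(increments=[[[0,0,0,0,200],[0,0,0,0,165],[0,0,0,0,165],[0,0,0,0,165],[0,0,3,0,165],[0,0,7,0,165],[0,0,11,0,165],[-3,-3,12,0,165]]])

```text
time_s: 27.5
position: [0.6782, 0.0047, 0.2681]
tool_rot: [0.001, -0.06, 0.998, -0.005]
wrist_force: [-0.9, -2.1, 1.0]
gripper_width: 0.0303
```

```bash
python3 s.py r10
```

```text
t 27.5 tcp [0.6782 0.0047 0.2681] yaw 0.1196 F [-0.9 -2.1  1. ] w 0.0303 q [ 0.001 -0.06   0.998 -0.005]
```

View pics/r10b.png

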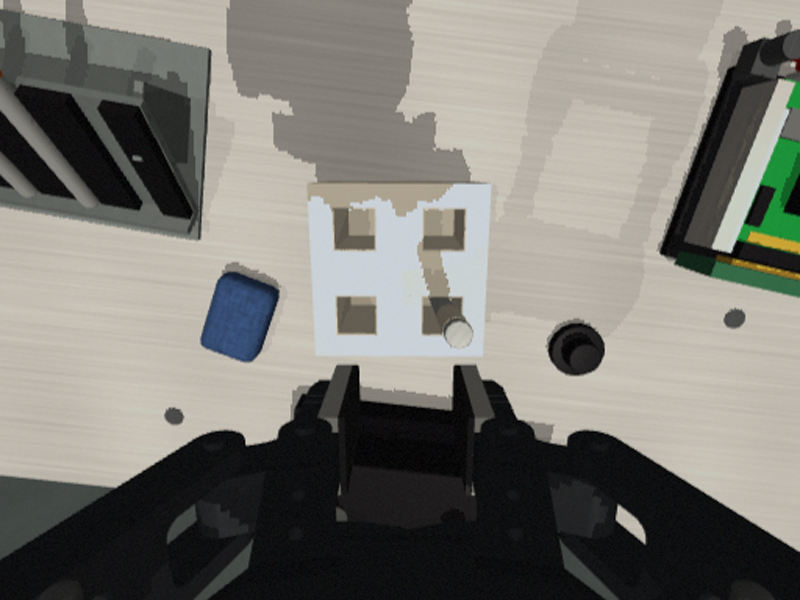

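step_arm(increments=[[[-2,-4,0,0,165],[-4,-8.5,0,-0.05,165],[-6,-13,0,-0.1,165],[-8,-17.5,-2,-0.15,165],[-10,-22,-4,-0.175,165],[-11,-25.5,-6,-0.175,165],[-11,-25.5,-6,-0.175,165],[-11,-25.5,-6,-0.175,165]]])

```text
time_s: 28.35
position: [0.5613, -0.2573, 0.2067]
tool_rot: [-0.004, 0.031, 0.999, -0.005]
wrist_force: [0.1, 0.1, 0.6]
gripper_width: 0.0302
```

```bash
python3 s.py r11
```

```text
t 28.35 tcp [ 0.5613 -0.2573  0.2067] yaw -0.0626 F [0.1 0.1 0.6] w 0.0302 q [-0.004  0.031  0.999 -0.005]
```

View pics/r11b.png

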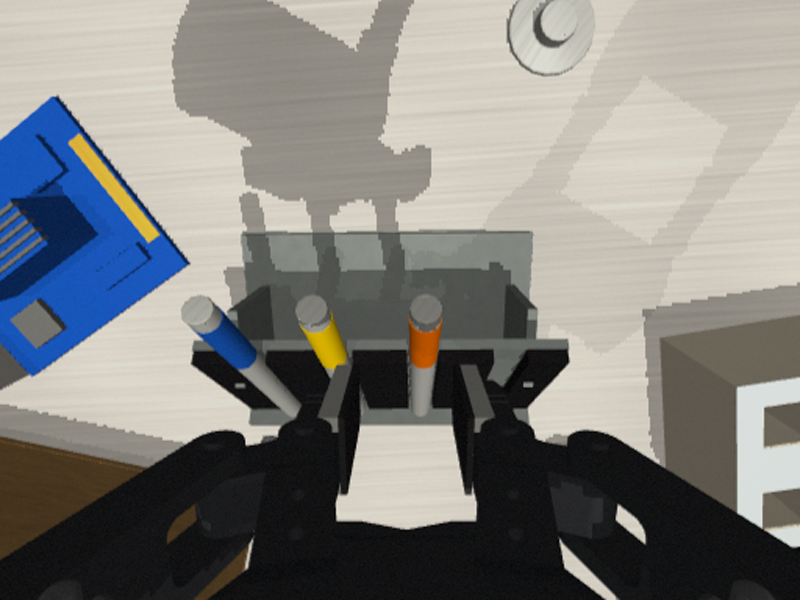

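step_arm(increments=[[[0.8,0.75,-1,0.006,165],[0.8,0.75,-4,0.006,165],[0.8,0.75,-7.5,0.006,165],[0.8,0.75,-9,0.006,165],[0.8,0.75,-9,0.006,165],[0.8,0.75,-9,0.006,165]]])

```text
time_s: 29.0
position: [0.5713, -0.2477, 0.1181]
tool_rot: [-0.003, 0.026, 1.0, -0.006]
wrist_force: [-0.2, -1.2, 1.0]
gripper_width: 0.0302
```

```bash
python3 s.py r12
```

```text
t 29.0 tcp [ 0.5713 -0.2477  0.1181] yaw -0.0528 F [-0.2 -1.2  1. ] w 0.0302 q [-0.003  0.026  1.    -0.006]
```

View pics/r12b.png

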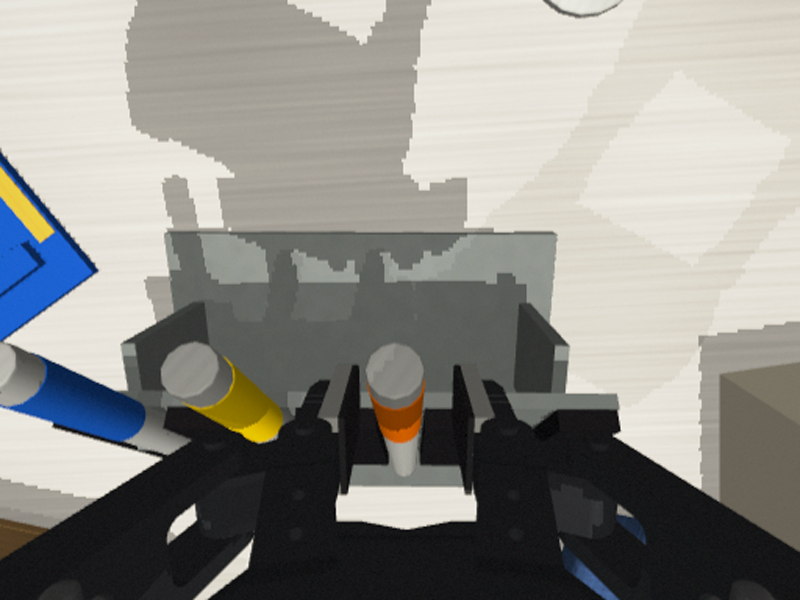

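step_arm(increments=[[[0,-0.2,0,0,165],[0,-0.2,0,0,200],[0,-0.2,0,0,225],[0,-0.2,0,0,255],[0,-0.2,0,0,255],[0,-0.2,0,0,255]]], force=25)

```text
time_s: 29.65
position: [0.572, -0.2505, 0.12]
tool_rot: [-0.001, 0.027, 1.0, -0.006]
wrist_force: [0.5, 0.5, 5.9]
gripper_width: 0.0129
```

step_arm(increments=[[[1.04,-0.06,0.7,0,255],[2.14,-0.12,1.4,0,255],[3.3,-0.19,1.95,0,255],[4.5,-0.25,2.4,0,255],[5.75,-0.32,2.75,0,255],[5.75,-0.32,2.75,0,255]]])

```text
time_s: 30.25
position: [0.6302, -0.2538, 0.1483]
tool_rot: [-0.001, 0.027, 1.0, -0.007]
wrist_force: [-3.9, 0.5, 5.3]
gripper_width: 0.013
```

```bash
python3 s.py r13;python3 - <<'E'
from h import *
snap('scene','sr13');crop('sr13',140,170,240,270,6,'sr13b')
E
```

```text
t 30.25 tcp [ 0.6302 -0.2538  0.1483] yaw -0.053 F [-3.9  0.5  5.3] w 0.013 q [-0.001  0.027  1.    -0.007]
```

View pics/sr13b.png

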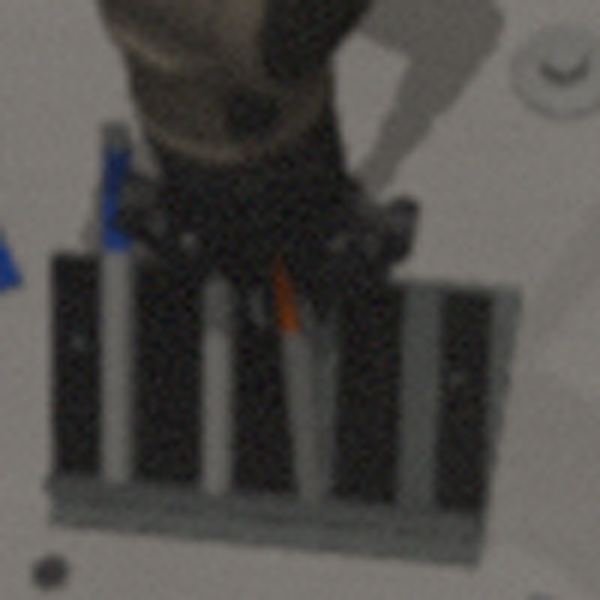

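step_arm(increments=[[[0.8,-0.05,0.12,0,255],[1.6,-0.1,0.2,0,255],[2.4,-0.14,0.25,0,255],[3.2,-0.18,0.25,0,255],[3.2,-0.18,0.25,0,255]]])

```text
time_s: 30.85
position: [0.6616, -0.2556, 0.1517]
tool_rot: [-0.001, 0.027, 1.0, -0.007]
wrist_force: [-1.7, 1.2, 8.8]
gripper_width: 0.0126
```

```bash
python3 s.py r14;python3 - <<'E'
from h import *
snap('scene','sr14');crop('sr14',140,170,240,270,6,'sr14b')
E
```

```text
t 30.85 tcp [ 0.6616 -0.2556  0.1517] yaw -0.0532 F [-1.7  1.2  8.8] w 0.0126 q [-0.001  0.027  1.    -0.007]
```

View pics/sr14b.png

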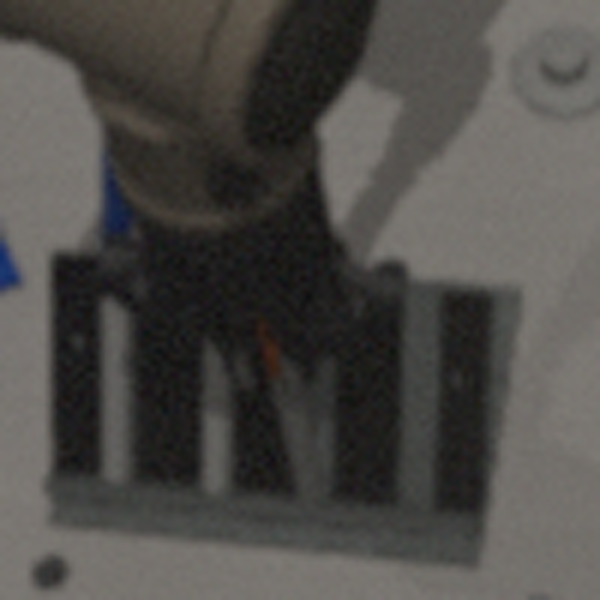

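step_arm(increments=[[[0,0,0,0,255],[0,0,3,0,255],[0,0,7,0,255],[0.5,2,11,0.05,255],[1.5,6,11,0.1,255],[2.5,10,11,0.168,255],[3.5,14,11,0.168,255],[4.2,18,11,0.168,255]]], force=45)

```text
time_s: 31.75
position: [0.7031, -0.0743, 0.2607]
tool_rot: [-0.001, -0.057, 0.998, -0.007]
wrist_force: [0.9, 0.3, -1.4]
gripper_width: 0.012
```

step_arm(increments=[[[0.3,2,0,0,255],[0.6,4.5,0,0,255],[0.6,4.5,0,0,255],[0.6,4.5,0,0,255],[0.6,4.5,0,0,255]]])

```text
time_s: 32.25
position: [0.7088, -0.0304, 0.2601]
tool_rot: [-0.001, -0.057, 0.998, -0.007]
wrist_force: [0.4, -0.5, -1.8]
gripper_width: 0.0121
```

```bash
python3 s.py r15;python3 - <<'E'
from h import *
snap('scene','sr15');crop('sr15',220,180,340,300,6,'sr15b')
E
```

```text
t 32.25 tcp [ 0.7088 -0.0304  0.2601] yaw 0.1132 F [ 0.4 -0.5 -1.8] w 0.0121 q [-0.001 -0.057  0.998 -0.007]
```

View pics/r15b.png

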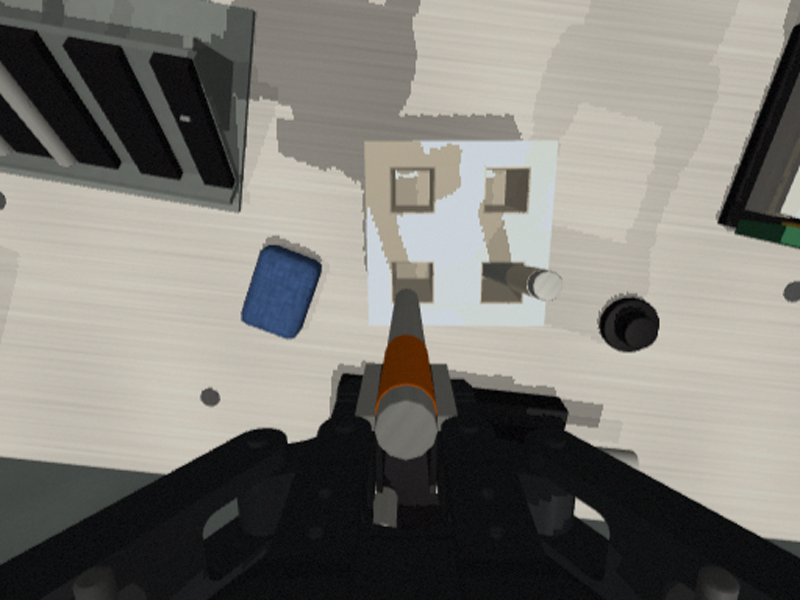

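View pics/sr15b.png

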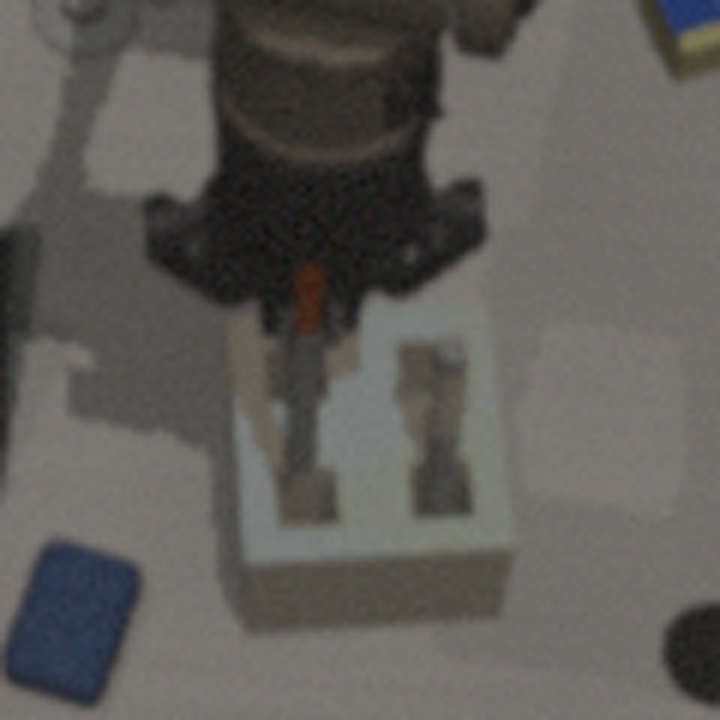

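```bash
python3 - <<'E'
from h import *
o,i=load('r15')
for z in (.12,.127,.135): print(z,ray(i,405/1.5625-.2,290/1.5625-.2,z)+[.007,0,0])
import tilt
o,i=load('sr15')
for th in (-5,0,3,6,10):
    f,d=tilt.foot(o,.15,th,.113); n=np.array([np.cos(.113)*-d[2],np.sin(.113)*-d[2],np.sin(np.radians(th))])
    print(th,f.round(4),(proj(i,f+.007*n)[0]-[220,180])*6)
E
python3 -c "
from h import *
crop('sr15',255,225,315,275,12,'sr15c')"
```

```text
0.12 [ 0.715312   -0.03239944  0.12      ]
0.127 [ 0.71364746 -0.03248323  0.127     ]
0.135 [ 0.71174513 -0.032579    0.135     ]
-5 [ 0.6959 -0.0321  0.1296] [300.94384152 440.48827027]
0 [ 0.7089 -0.0307  0.129 ] [303.07806188 468.31455633]
3 [ 0.7167 -0.0298  0.1292] [304.38682663 484.61713598]
6 [ 0.7244 -0.0289  0.1299] [305.71391416 500.58190772]
10 [ 0.7348 -0.0277  0.1313] [307.50765459 521.28115146]
```

View pics/sr15c.png

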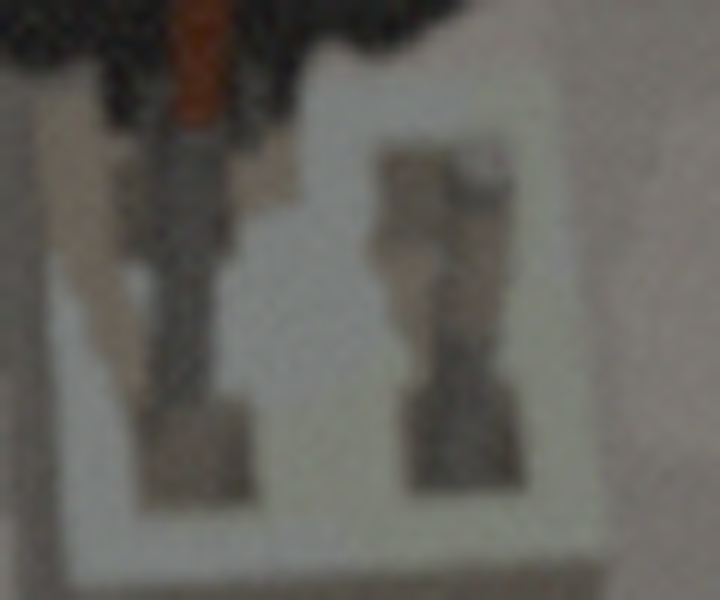

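step_arm(increments=[[[-0.1,0.35,0,0,255],[-0.1,0.35,-2,0,255],[-0.1,0.35,-4,0,255],[-0.1,0.35,-6,0,255],[-0.1,0.35,-6,0,255]]])

```text
time_s: 32.85
position: [0.7063, -0.0274, 0.1969]
tool_rot: [-0.004, -0.056, 0.998, -0.006]
wrist_force: [-1.1, -0.6, -2.0]
gripper_width: 0.0119
```

```bash
python3 s.py r16
```

```text
t 32.85 tcp [ 0.7063 -0.0274  0.1969] yaw 0.1119 F [-1.1 -0.6 -2. ] w 0.0119 q [-0.004 -0.056  0.998 -0.006]
```

View pics/r16b.png

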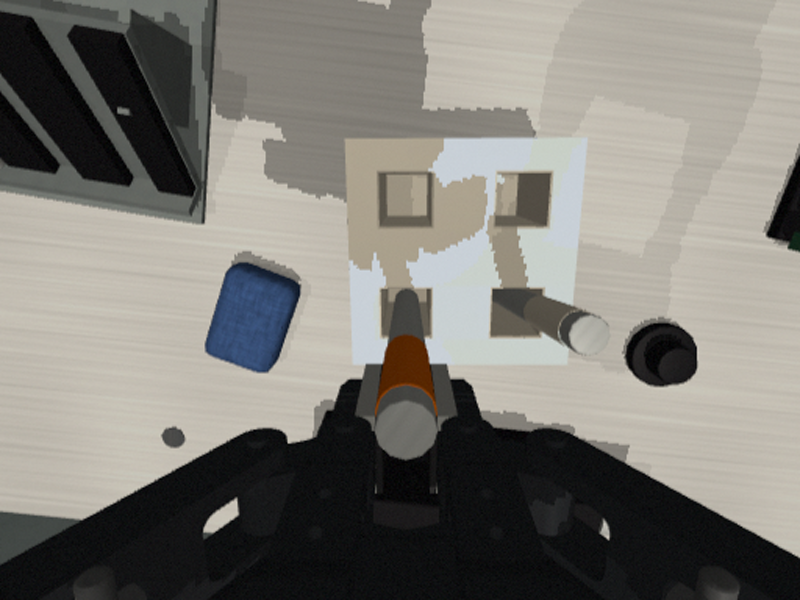

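step_arm(increments=[[[0.1,0,-1.3,0,255],[0.2,0,-2.6,0,255],[0.2,0,-3.9,0,255],[0.2,0,-5,0,255],[0.2,0,-5.4,0,255],[0.2,0,-5.4,0,255]]])

```text
time_s: 33.5
position: [0.7088, -0.0274, 0.1441]
tool_rot: [-0.003, -0.056, 0.998, -0.006]
wrist_force: [1.5, 0.7, -1.1]
gripper_width: 0.012
```

```bash
python3 s.py r17
```

```text
t 33.5 tcp [ 0.7088 -0.0274  0.1441] yaw 0.1121 F [ 1.5  0.7 -1.1] w 0.012 q [-0.003 -0.056  0.998 -0.006]
```

View pics/r17b.png

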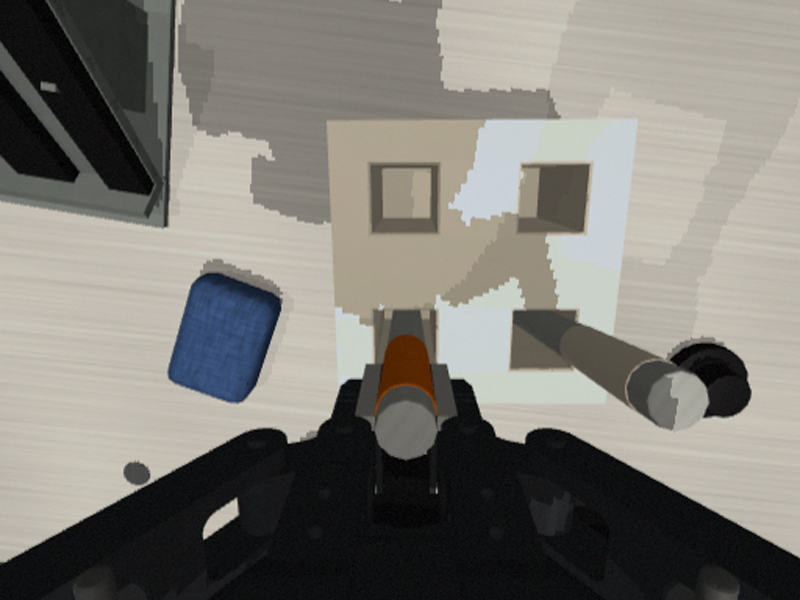

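step_arm(increments=[[[0,0,-0.4,0,255],[0,0,-0.7,0,255],[0,0,-0.7,0,255],[0,0,-0.7,0,200],[0,0,-0.7,0,170],[0,0,-0.7,0,170],[0,0,-0.7,0,170]]])

```text
time_s: 34.25
position: [0.7091, -0.0274, 0.1377]
tool_rot: [-0.003, -0.056, 0.998, -0.006]
wrist_force: [-0.1, -0.0, -0.0]
gripper_width: 0.0283
```

step_arm(increments=[[[0,0,3,0,170],[0,0,7,0,170],[0,0,11,0,170],[-2,-4,12,0,170],[-4,-8.5,12,-0.05,165],[-6,-13,12,-0.1,165],[-8,-17.5,11,-0.165,165],[-10,-22,10,-0.165,165]]])

```text
time_s: 35.05
position: [0.6084, -0.2486, 0.238]
tool_rot: [-0.003, 0.027, 1.0, -0.006]
wrist_force: [0.4, -1.3, -0.7]
gripper_width: 0.0302
```

```bash
python3 s.py r18; python3 - <<'E'
from h import *
snap('scene','sr18');crop('sr18',220,170,340,290,6,'sr18b')
E
```

```text
t 35.05 tcp [ 0.6084 -0.2486  0.238 ] yaw -0.0545 F [ 0.4 -1.3 -0.7] w 0.0302 q [-0.003  0.027  1.    -0.006]
```

View pics/sr18b.png

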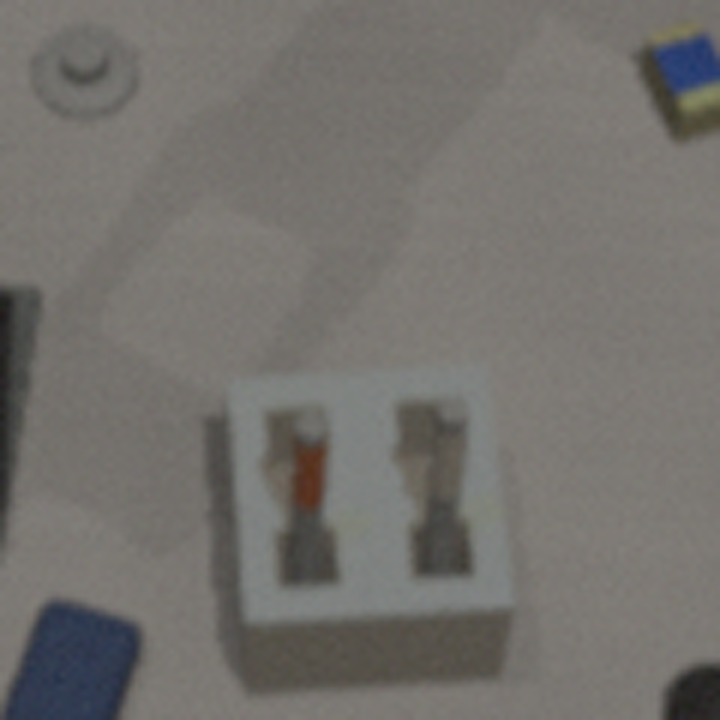

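step_arm(increments=[[[-2,-2.5,-2,0,165],[-3.9,-4.9,-4,0,165],[-3.9,-4.9,-4,0,165],[-3.9,-4.9,-4,0,165]]])

```text
time_s: 35.55
position: [0.5669, -0.3017, 0.1959]
tool_rot: [-0.005, 0.03, 1.0, -0.006]
wrist_force: [0.4, -0.3, 1.3]
gripper_width: 0.0303
```

```bash
python3 s.py r19
```

```text
t 35.55 tcp [ 0.5669 -0.3017  0.1959] yaw -0.061 F [ 0.4 -0.3  1.3] w 0.0303 q [-0.005  0.03   1.    -0.006]
```

View pics/r19b.png

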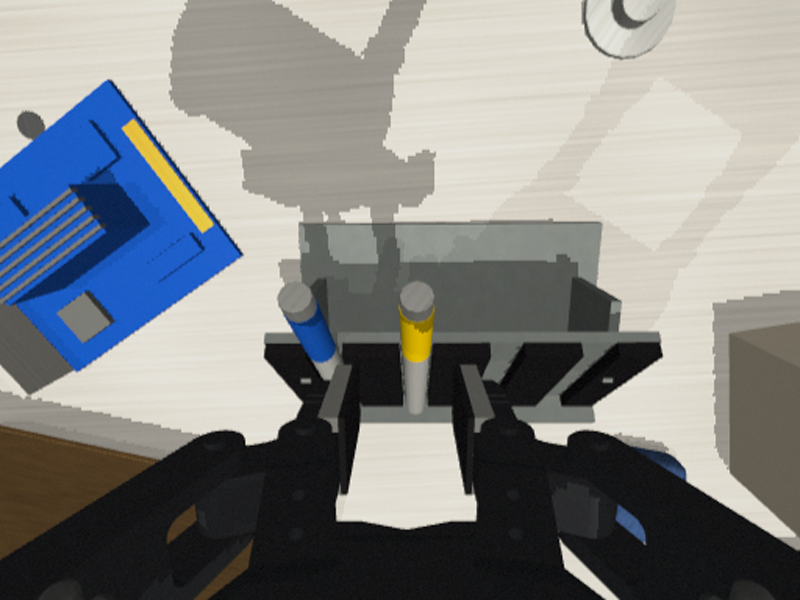

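step_arm(increments=[[[0.3,0.35,-2,0.005,165],[0.3,0.35,-5,0.005,165],[0.3,0.35,-7.8,0.005,165],[0.3,0.35,-7.8,0.005,165],[0.3,0.35,-7.8,0.005,165]]])

```text
time_s: 36.1
position: [0.5718, -0.2971, 0.1197]
tool_rot: [-0.004, 0.027, 1.0, -0.007]
wrist_force: [-0.2, 1.0, 0.5]
gripper_width: 0.03
```

```bash
python3 s.py r20
```

```text
t 36.1 tcp [ 0.5718 -0.2971  0.1197] yaw -0.0534 F [-0.2  1.   0.5] w 0.03 q [-0.004  0.027  1.    -0.007]
```

View pics/r20b.png

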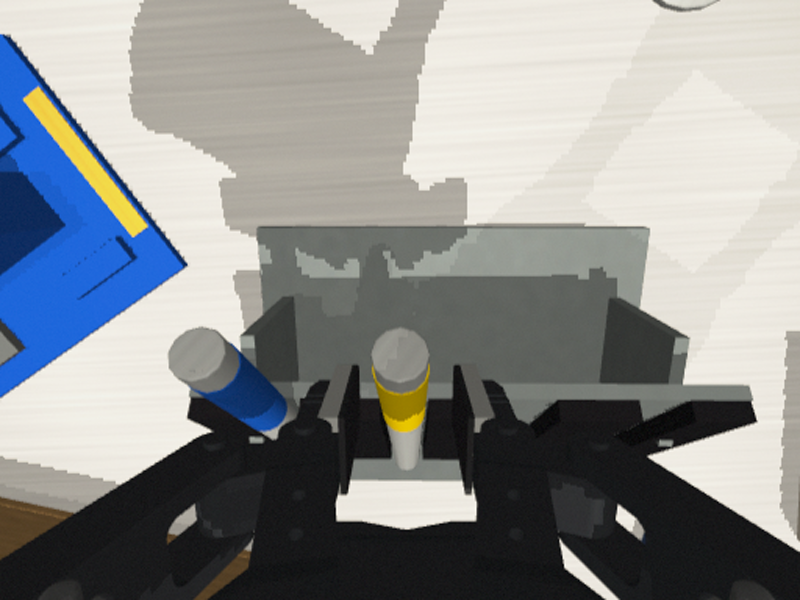

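step_arm(increments=[[[-0.2,-0.1,0,0,165],[-0.2,-0.1,0,0,200],[-0.2,-0.1,0,0,225],[-0.2,-0.1,0,0,255],[-0.2,-0.1,0,0,255],[-0.2,-0.1,0,0,255]]], force=25)

```text
time_s: 36.75
position: [0.5708, -0.299, 0.1224]
tool_rot: [-0.002, 0.027, 1.0, -0.008]
wrist_force: [-0.7, 0.1, 6.4]
gripper_width: 0.0128
```

step_arm(increments=[[[1.04,-0.06,0.7,0,255],[2.14,-0.12,1.4,0,255],[3.3,-0.19,1.95,0,255],[4.5,-0.25,2.4,0,255],[5.75,-0.32,2.75,0,255],[5.75,-0.32,2.75,0,255]]])

```text
time_s: 37.35
position: [0.6291, -0.3025, 0.1512]
tool_rot: [-0.002, 0.027, 1.0, -0.008]
wrist_force: [-2.5, -0.3, 5.9]
gripper_width: 0.0131
```

```bash
python3 s.py r21
```

```text
t 37.35 tcp [ 0.6291 -0.3025  0.1512] yaw -0.0533 F [-2.5 -0.3  5.9] w 0.0131 q [-0.002  0.027  1.    -0.008]
```

step_arm(increments=[[[0.8,-0.05,0.1,0,255],[1.6,-0.1,0.15,0,255],[2.4,-0.14,0.2,0,255],[3.2,-0.18,0.2,0,255],[3.2,-0.18,0.2,0,255]]])

```text
time_s: 37.9
position: [0.6609, -0.3045, 0.1548]
tool_rot: [-0.001, 0.027, 1.0, -0.009]
wrist_force: [-3.4, 1.2, 10.3]
gripper_width: 0.0116
```

```bash
python3 s.py r22;python3 - <<'E'
from h import *
snap('scene','sr22');crop('sr22',140,170,240,270,6,'sr22b')
E
```

```text
t 37.9 tcp [ 0.6609 -0.3045  0.1548] yaw -0.0533 F [-3.4  1.2 10.3] w 0.0116 q [-0.001  0.027  1.    -0.009]
```

View pics/sr22b.png

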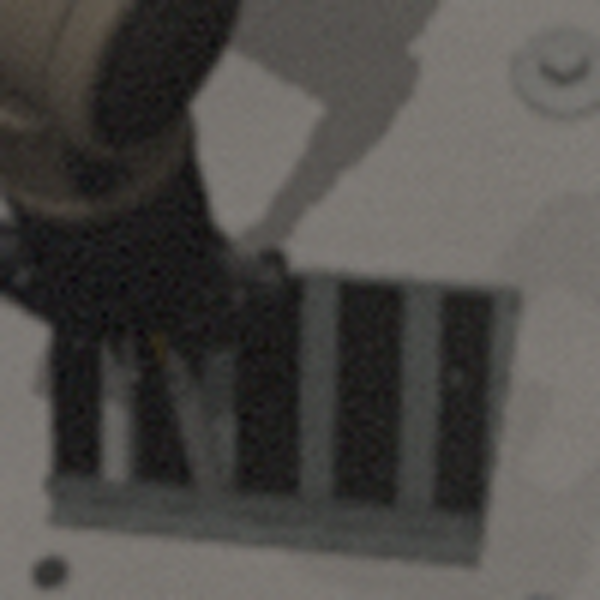

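step_arm(increments=[[[0,0,0,0,255],[0,0,3,0,255],[0,0,7,0,255],[-0.5,2,11,0.05,255],[-0.9,6,11,0.1,255],[-1.3,10,11,0.168,255],[-1.8,14.5,11,0.168,255],[-1.8,19,11,0.168,255]]], force=45)

```text
time_s: 38.8
position: [0.6413, -0.1133, 0.2644]
tool_rot: [-0.001, -0.057, 0.998, -0.009]
wrist_force: [0.3, -0.1, -1.5]
gripper_width: 0.0107
```

step_arm(increments=[[[-0.2,4,0,0,255],[-0.2,8,0,0,255],[-0.2,12,0,0,255],[-0.2,14,0,0,255],[-0.2,14,0,0,255],[-0.2,14,0,0,255]]])

```text
time_s: 39.4
position: [0.6391, 0.0266, 0.264]
tool_rot: [-0.001, -0.057, 0.998, -0.009]
wrist_force: [0.7, -0.1, -2.5]
gripper_width: 0.0109
```

```bash
python3 s.py r23;python3 - <<'E'
from h import *
snap('scene','sr23');crop('sr23',220,180,340,300,6,'sr23b')
E
```

```text
t 39.4 tcp [0.6391 0.0266 0.264 ] yaw 0.1143 F [ 0.7 -0.1 -2.5] w 0.0109 q [-0.001 -0.057  0.998 -0.009]
```

View pics/r23b.png

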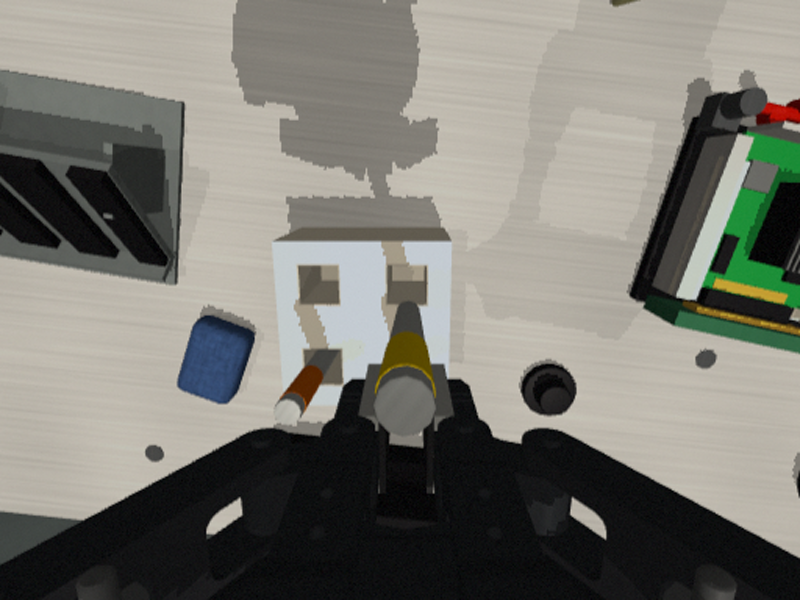

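View pics/sr23b.png

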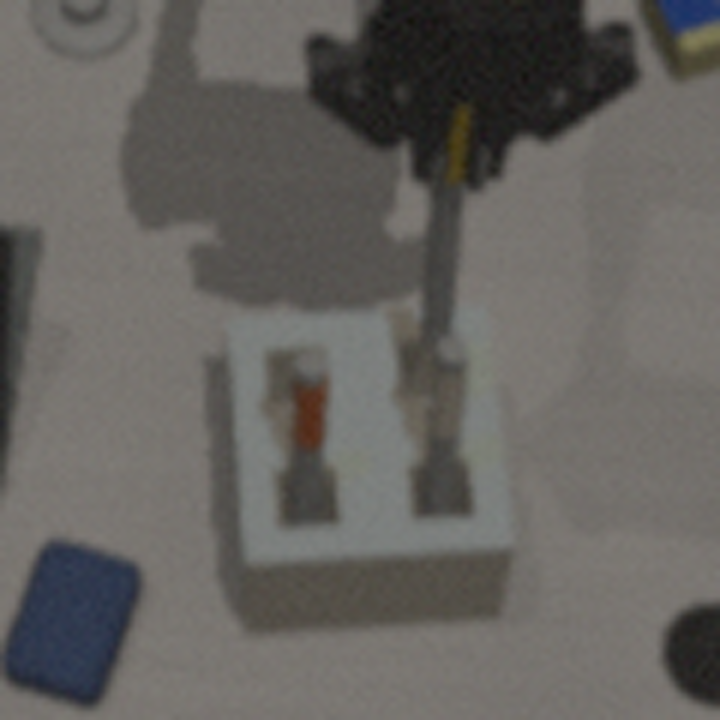

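```bash
python3 - <<'E'
from h import *
o,i=load('r23')
for z in (.13,.14): print(z,ray(i,407/1.5625-.2,301/1.5625-.2,z)+[.007,0,0])
import tilt
o,i=load('sr23')
for th in (-8,-4,0,4):
    f,d=tilt.foot(o,.147,th,.113); n=np.array([np.cos(.113)*-d[2],np.sin(.113)*-d[2],np.sin(np.radians(th))])
    print(th,f.round(4),(proj(i,f+.007*n)[0]-[220,180])*6)
E
python3 -c "
from h import *
crop('sr23',275,205,315,255,12,'sr23c')"
```

```text
0.13 [0.65075853 0.02587614 0.13      ]
0.14 [0.64813538 0.02572837 0.14      ]
-8 [0.6188 0.0235 0.1372] [432.90757627 280.78691032]
-4 [0.629  0.0247 0.1361] [434.99249757 301.9989125 ]
0 [0.6392 0.0258 0.1358] [437.18461078 322.69264029]
4 [0.6494 0.027  0.1361] [439.47757414 342.78930335]
```

View pics/sr23c.png

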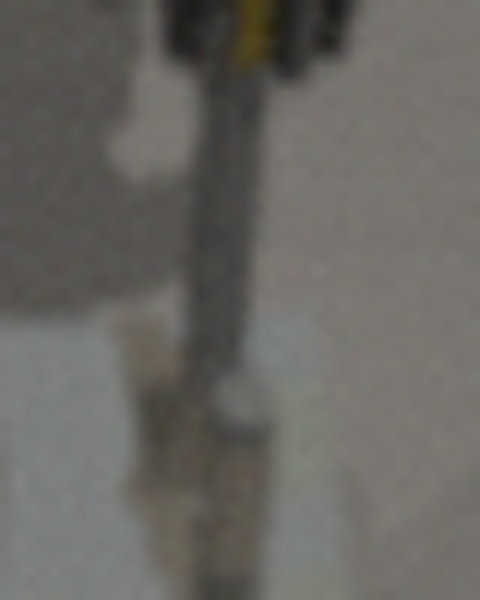

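step_arm(increments=[[[-0.45,-0.15,0,0,255],[-0.45,-0.15,-2,0,255],[-0.45,-0.15,-4,0,255],[-0.45,-0.15,-6.3,0,255],[-0.45,-0.15,-6.3,0,255]]])

```text
time_s: 40.0
position: [0.6327, 0.0227, 0.1977]
tool_rot: [-0.004, -0.055, 0.998, -0.009]
wrist_force: [0.5, 0.3, -1.3]
gripper_width: 0.0102
```

```bash
python3 s.py r24
```

```text
t 40.0 tcp [0.6327 0.0227 0.1977] yaw 0.1107 F [ 0.5  0.3 -1.3] w 0.0102 q [-0.004 -0.055  0.998 -0.009]
```

View pics/r24b.png

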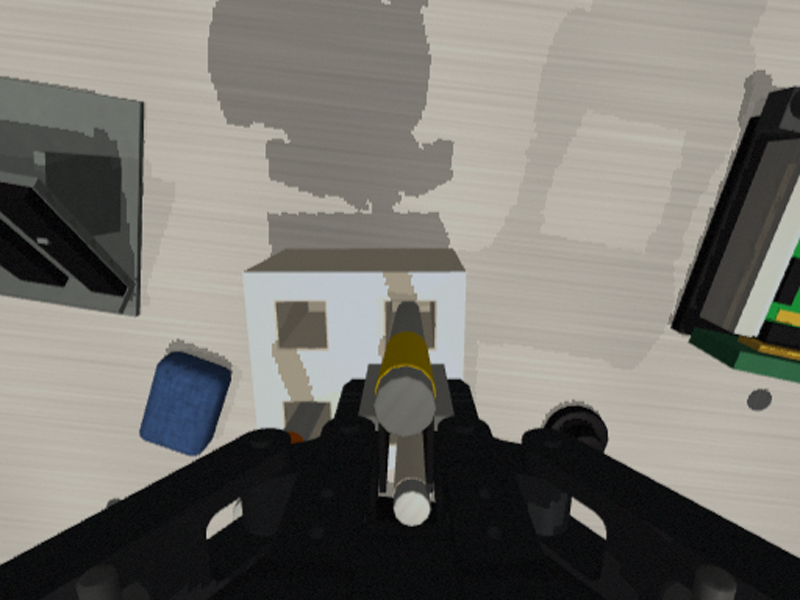

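step_arm(increments=[[[0.2,0.1,-1.3,0,255],[0.4,0.1,-2.6,0,255],[0.6,0.1,-3.9,0,255],[0.8,0.1,-5,0,255],[0.8,0.1,-5,0,255]]])

```text
time_s: 40.55
position: [0.6409, 0.024, 0.1474]
tool_rot: [-0.005, -0.055, 0.998, -0.009]
wrist_force: [-0.1, 0.9, -0.8]
gripper_width: 0.0104
```

```bash
python3 s.py r25
```

```text
t 40.55 tcp [0.6409 0.024  0.1474] yaw 0.111 F [-0.1  0.9 -0.8] w 0.0104 q [-0.005 -0.055  0.998 -0.009]
```

View pics/r25b.png

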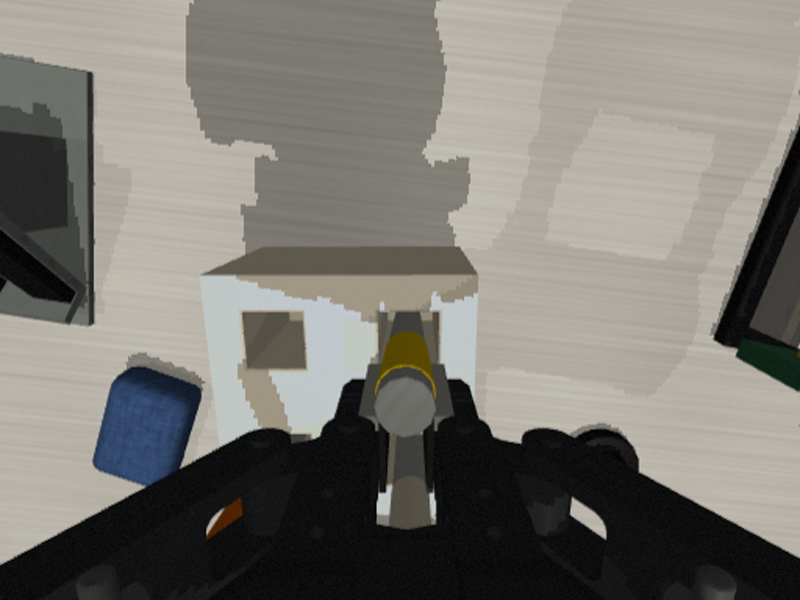

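step_arm(increments=[[[0,0,-0.4,0,255],[0,0,-0.7,0,255],[0,0,-0.7,0,255],[0,0,-0.7,0,200],[0,0,-0.7,0,180],[0,0,-0.7,0,180],[0,0,-0.7,0,180]]])

```text
time_s: 41.3
position: [0.6414, 0.0239, 0.1416]
tool_rot: [-0.004, -0.055, 0.998, -0.009]
wrist_force: [-0.7, 0.2, 0.8]
gripper_width: 0.025
```

step_arm(increments=[[[0,0,3,0,180],[0,0,7,0,180],[0,0,11,0,180],[-1,-4,12,0,170],[-2,-8.5,12,-0.05,165],[-3,-13,12,-0.1,165],[-4,-17.5,11,-0.165,165],[-5,-22,10,-0.165,165]]])

```text
time_s: 42.1
position: [0.5909, -0.1978, 0.2418]
tool_rot: [-0.004, 0.028, 1.0, -0.009]
wrist_force: [0.4, 0.2, -0.7]
gripper_width: 0.03
```

```bash
python3 s.py r26; python3 - <<'E'
from h import *
snap('scene','sr26');crop('sr26',220,170,340,290,6,'sr26b')
E
```

```text
t 42.1 tcp [ 0.5909 -0.1978  0.2418] yaw -0.0556 F [ 0.4  0.2 -0.7] w 0.03 q [-0.004  0.028  1.    -0.009]
```

View pics/sr26b.png

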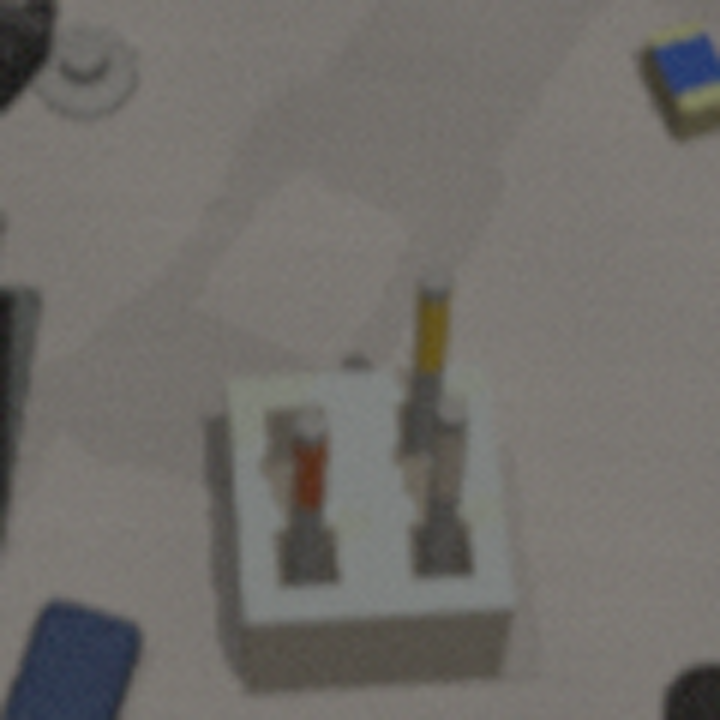

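step_arm(increments=[[[-0.7,-4,-1,0,165],[-1.3,-8,-2,0,165],[-2,-12,-3,0,165],[-2.4,-14.6,-4.4,0,165],[-2.4,-14.6,-4.4,0,165],[-2.4,-14.6,-4.4,0,165]]])

```text
time_s: 42.8
position: [0.5651, -0.3472, 0.1954]
tool_rot: [-0.006, 0.031, 0.999, -0.008]
wrist_force: [-0.7, -0.1, -1.0]
gripper_width: 0.0305
```

```bash
python3 s.py r27
```

```text
t 42.8 tcp [ 0.5651 -0.3472  0.1954] yaw -0.0611 F [-0.7 -0.1 -1. ] w 0.0305 q [-0.006  0.031  0.999 -0.008]
```

View pics/r27b.png

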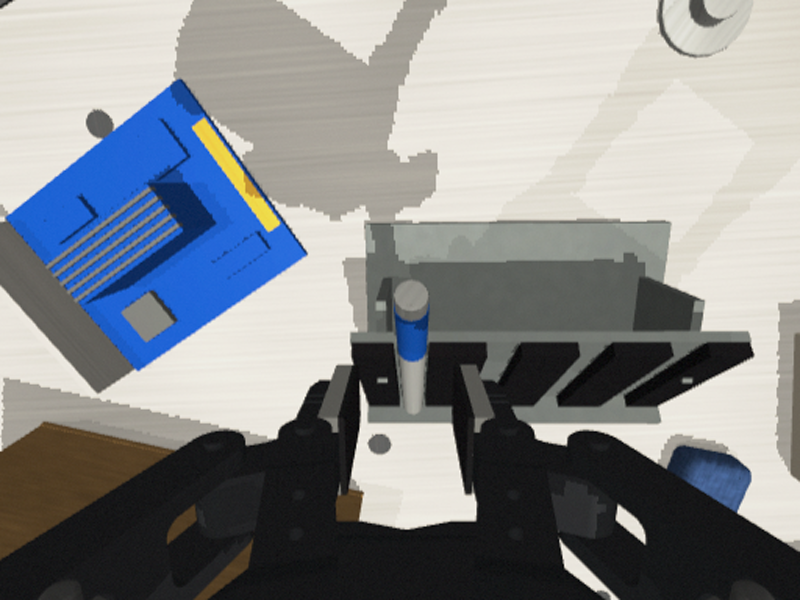

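```bash
python3 - <<'E'
from h import *
i=camera_info('top')
for p in ((354,115),(354,124),(380,52),(432,143)):
    print(p,[ray(i,*p,z)[:2].round(3).tolist() for z in (0,.06,.1,.14)])
crop('top0',340,40,470,150,6,'box')
E
```

```text
(354, 115) [[0.763, -0.412], [0.748, -0.398], [0.738, -0.388], [0.727, -0.379]]
(354, 124) [[0.732, -0.412], [0.719, -0.398], [0.709, -0.389], [0.7, -0.379]]
(380, 52) [[0.979, -0.498], [0.955, -0.48], [0.94, -0.469], [0.924, -0.457]]
(432, 143) [[0.676, -0.67], [0.665, -0.645], [0.657, -0.629], [0.649, -0.613]]
```

View pics/box.png

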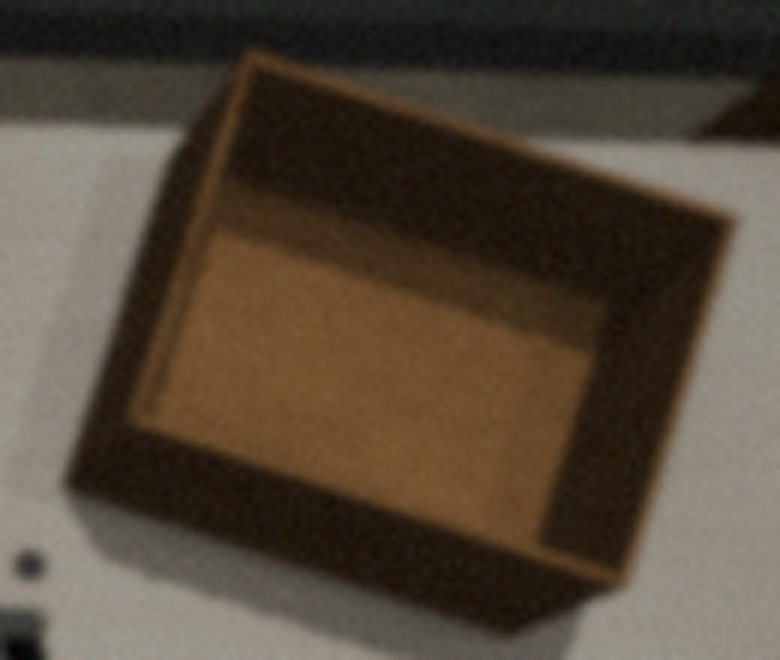

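step_arm(increments=[[[0.2,0.1,-2,0.005,165],[0.2,0.1,-5,0.005,165],[0.2,0.1,-7.8,0.005,165],[0.2,0.1,-7.8,0.005,165],[0.2,0.1,-7.8,0.005,165]]])

```text
time_s: 43.35
position: [0.5685, -0.3447, 0.1193]
tool_rot: [-0.005, 0.027, 1.0, -0.009]
wrist_force: [-0.4, -0.6, 1.1]
gripper_width: 0.0302
```

```bash
python3 s.py r28
```

```text
t 43.35 tcp [ 0.5685 -0.3447  0.1193] yaw -0.0533 F [-0.4 -0.6  1.1] w 0.0302 q [-0.005  0.027  1.    -0.009]
```

View pics/r28b.png

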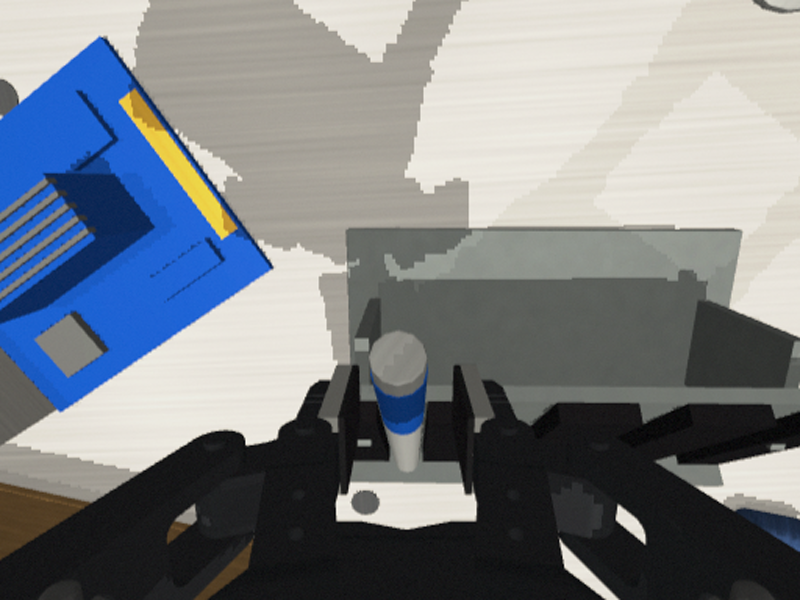

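step_arm(increments=[[[-0.1,-0.15,0,0,165],[-0.1,-0.15,0,0,200],[-0.1,-0.15,0,0,225],[-0.1,-0.15,0,0,255],[-0.1,-0.15,0,0,255],[-0.1,-0.15,0,0,255]]], force=25)

```text
time_s: 44.0
position: [0.5685, -0.3472, 0.1221]
tool_rot: [-0.003, 0.027, 1.0, -0.01]
wrist_force: [-1.0, 0.9, 6.2]
gripper_width: 0.0126
```

step_arm(increments=[[[1.04,-0.06,0.7,0,255],[2.14,-0.12,1.4,0,255],[3.3,-0.19,1.95,0,255],[4.5,-0.25,2.4,0,255],[5.75,-0.32,2.75,0,255],[5.75,-0.32,2.75,0,255]]])

```text
time_s: 44.6
position: [0.6269, -0.3505, 0.1511]
tool_rot: [-0.003, 0.027, 1.0, -0.011]
wrist_force: [-3.4, 0.9, 6.1]
gripper_width: 0.0125
```

step_arm(increments=[[[0.8,-0.05,0.1,0,255],[1.6,-0.1,0.17,0,255],[2.4,-0.14,0.22,0,255],[3.2,-0.18,0.22,0,255],[3.2,-0.18,0.22,0,255]]])

```text
time_s: 45.1
position: [0.6595, -0.3525, 0.1548]
tool_rot: [-0.002, 0.026, 1.0, -0.011]
wrist_force: [-2.3, 0.2, 6.4]
gripper_width: 0.0112
```

```bash
python3 s.py r29;python3 - <<'E'
from h import *
snap('scene','sr29');crop('sr29',120,170,220,270,6,'sr29b')
E
```

```text
t 45.1 tcp [ 0.6595 -0.3525  0.1548] yaw -0.0529 F [-2.3  0.2  6.4] w 0.0112 q [-0.002  0.026  1.    -0.011]
```

View pics/sr29b.png

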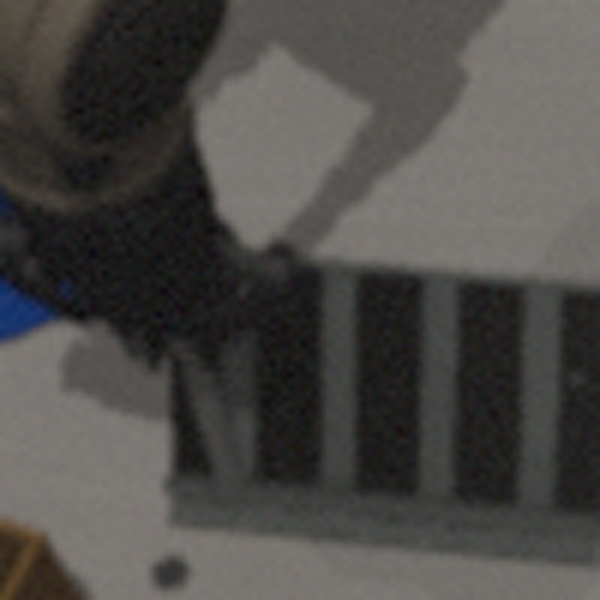

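step_arm(increments=[[[0,0,0,0,255],[0,0,3,0,255],[0,0,7,0,255],[-0.5,2,11,0.05,255],[-0.9,6,11,0.1,255],[-1.3,10,11,0.168,255],[-1.3,14.5,11,0.168,255],[-1.3,19,11,0.168,255]]], force=45)

```text
time_s: 46.0
position: [0.6452, -0.1613, 0.2645]
tool_rot: [-0.001, -0.057, 0.998, -0.011]
wrist_force: [0.7, 0.8, -1.3]
gripper_width: 0.0098
```

step_arm(increments=[[[-0.1,4,0,0,255],[-0.1,8,0,0,255],[-0.1,11,0,0,255],[-0.1,12.8,0,0,255],[-0.1,12.8,0,0,255],[-0.1,12.8,0,0,255]]])

```text
time_s: 46.6
position: [0.6442, -0.034, 0.2642]
tool_rot: [-0.001, -0.057, 0.998, -0.012]
wrist_force: [-0.4, -0.6, -1.4]
gripper_width: 0.0099
```

```bash
python3 s.py r30;python3 - <<'E'
from h import *
snap('scene','sr30');crop('sr30',220,180,340,300,6,'sr30b')
E
```

```text
t 46.6 tcp [ 0.6442 -0.034   0.2642] yaw 0.114 F [-0.4 -0.6 -1.4] w 0.0099 q [-0.001 -0.057  0.998 -0.012]
```

View pics/r30b.png

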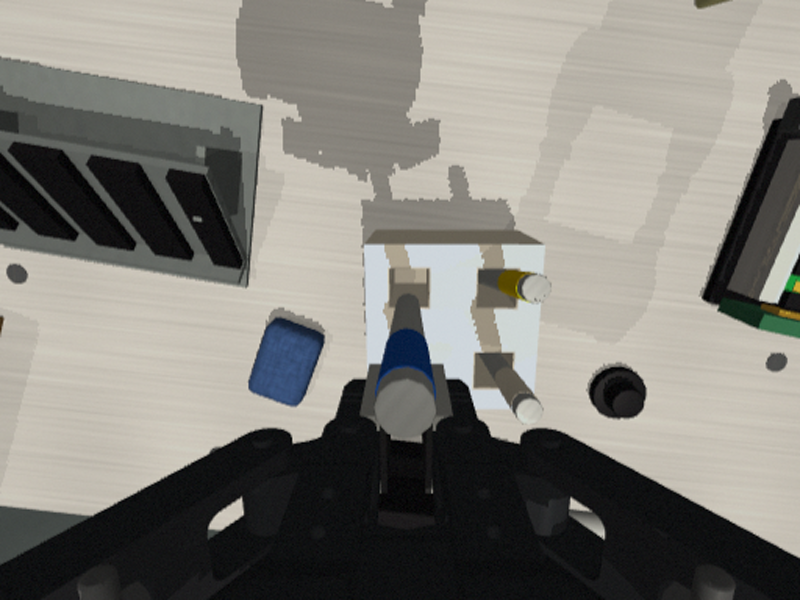

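View pics/sr30b.png

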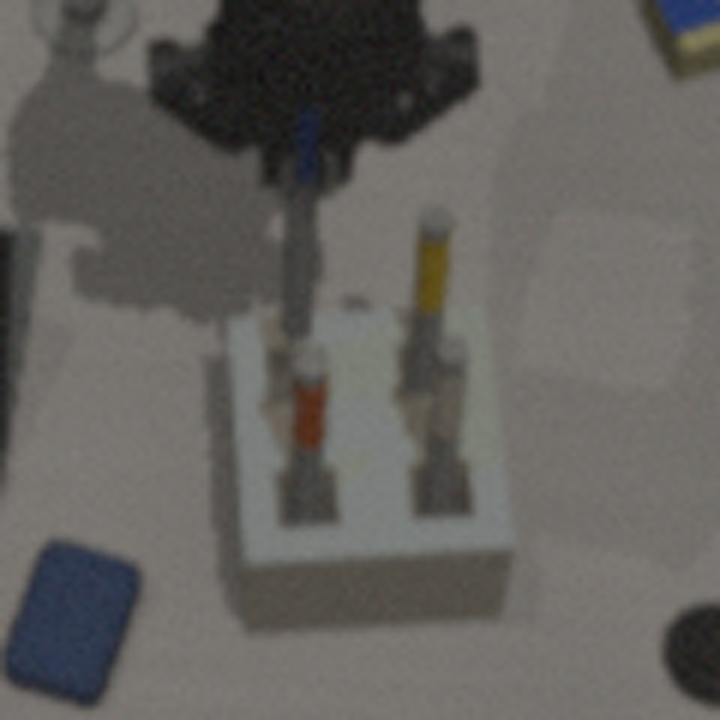

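```bash
python3 - <<'E'
from h import *
o,i=load('r30')
for z in (.13,.14): print(z,ray(i,407/1.5625-.2,296/1.5625-.2,z)+[.007,0,0])
import tilt
o,i=load('sr30')
for th in (-4,0,4):
    f,d=tilt.foot(o,.146,th,.113); n=np.array([np.cos(.113)*-d[2],np.sin(.113)*-d[2],np.sin(np.radians(th))])
    print(th,f.round(4),(proj(i,f+.007*n)[0]-[220,180])*6)
E
```

```text
0.13 [ 0.65285828 -0.03566485  0.13      ]
0.14 [ 0.65035047 -0.03574847  0.14      ]
-4 [ 0.6341 -0.0357  0.1372] [299.05583739 304.90548907]
0 [ 0.6443 -0.0346  0.1369] [300.67996193 325.48904714]
4 [ 0.6544 -0.0334  0.1372] [302.33713429 345.47892348]
```

step_arm(increments=[[[0.05,0,0,0,255],[0.05,0,-2,0,255],[0.05,0,-4,0,255],[0.05,0,-6.3,0,255],[0.05,0,-6.3,0,255]]])

```text
time_s: 47.2
position: [0.643, -0.0357, 0.1976]
tool_rot: [-0.005, -0.055, 0.998, -0.011]
wrist_force: [-0.4, -0.1, -1.8]
gripper_width: 0.0092
```

```bash
python3 s.py r31
```

```text
t 47.2 tcp [ 0.643  -0.0357  0.1976] yaw 0.111 F [-0.4 -0.1 -1.8] w 0.0092 q [-0.005 -0.055  0.998 -0.011]
```

View pics/r31b.png

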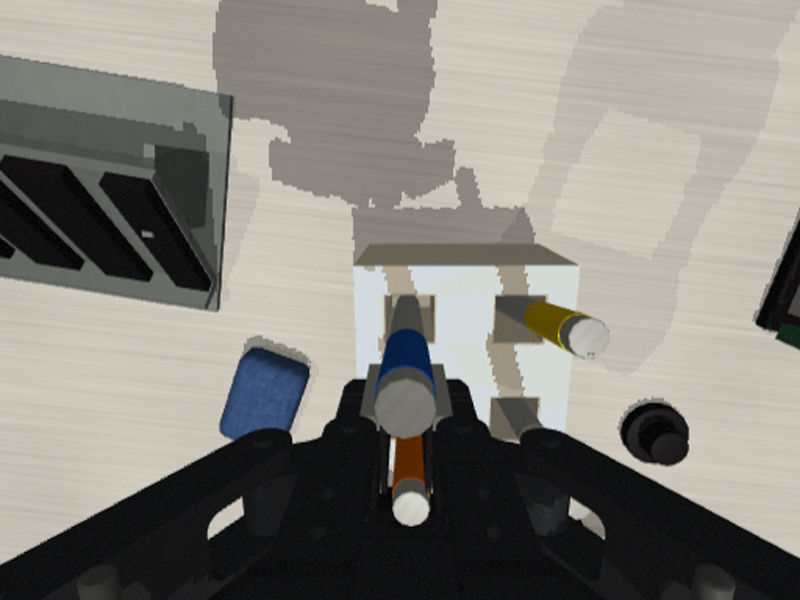

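Foot is inside the socket (socket columns 385–435, foot at 405, 297). Lower it.

step_arm(increments=[[[0.1,0.1,-1.3,0,255],[0.3,0.1,-2.6,0,255],[0.5,0.1,-3.9,0,255],[0.5,0.1,-5,0,255],[0.5,0.1,-5,0,255]]])

```text
time_s: 47.75
position: [0.648, -0.0345, 0.1474]
tool_rot: [-0.005, -0.056, 0.998, -0.011]
wrist_force: [-1.1, 0.3, -1.0]
gripper_width: 0.0095
```

```bash
python3 s.py r32
```

```text
t 47.75 tcp [ 0.648  -0.0345  0.1474] yaw 0.1113 F [-1.1  0.3 -1. ] w 0.0095 q [-0.005 -0.056  0.998 -0.011]
```

View pics/r32b.png

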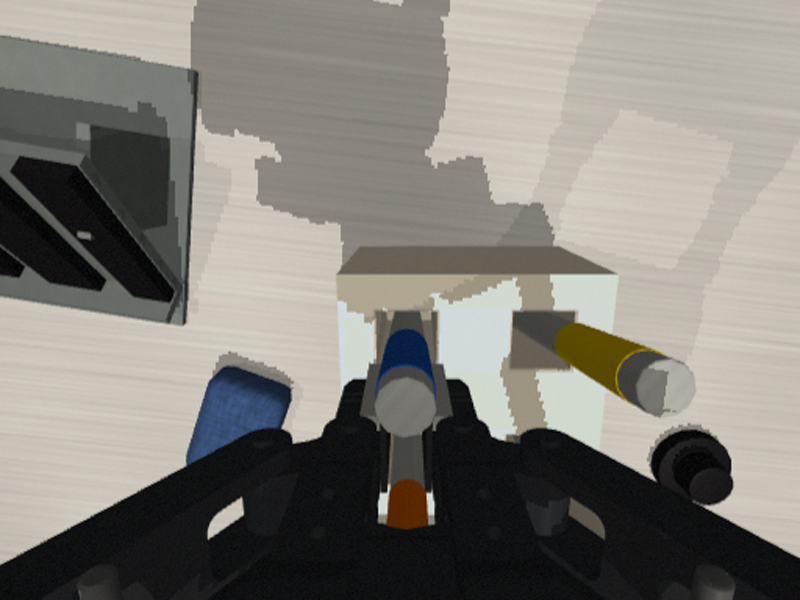

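step_arm(increments=[[[0,0,-0.4,0,255],[0,0,-0.7,0,255],[0,0,-0.7,0,255],[0,0,-0.7,0,200],[0,0,-0.7,0,180],[0,0,-0.7,0,180],[0,0,-0.7,0,180]]])

```text
time_s: 48.5
position: [0.6485, -0.0346, 0.1416]
tool_rot: [-0.004, -0.056, 0.998, -0.011]
wrist_force: [0.6, 0.1, -0.3]
gripper_width: 0.0251
```

step_arm(increments=[[[0,0,3,0,180],[0,0,7,0,180],[0,0,11,0,180],[-3,0,14,0,170],[-7,0,16,0,165],[-7,0,16,0,165],[-7,0,16,0,165]]])

```text
time_s: 49.2
position: [0.5783, -0.0346, 0.3028]
tool_rot: [-0.003, -0.056, 0.998, -0.011]
wrist_force: [0.7, -0.5, 0.5]
gripper_width: 0.0301
```

```bash
python3 s.py r33; python3 - <<'E'
from h import *
snap('scene','sr33');crop('sr33',220,140,430,290,3.8,'sr33b')
E
```

```text
t 49.2 tcp [ 0.5783 -0.0346  0.3028] yaw 0.1111 F [ 0.7 -0.5  0.5] w 0.0301 q [-0.003 -0.056  0.998 -0.011]
```

View pics/sr33b.png

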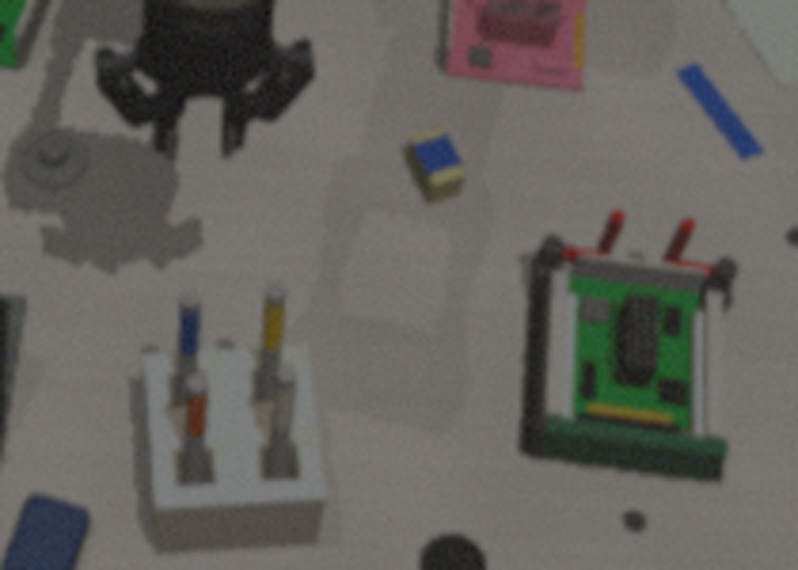

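View pics/r33b.png

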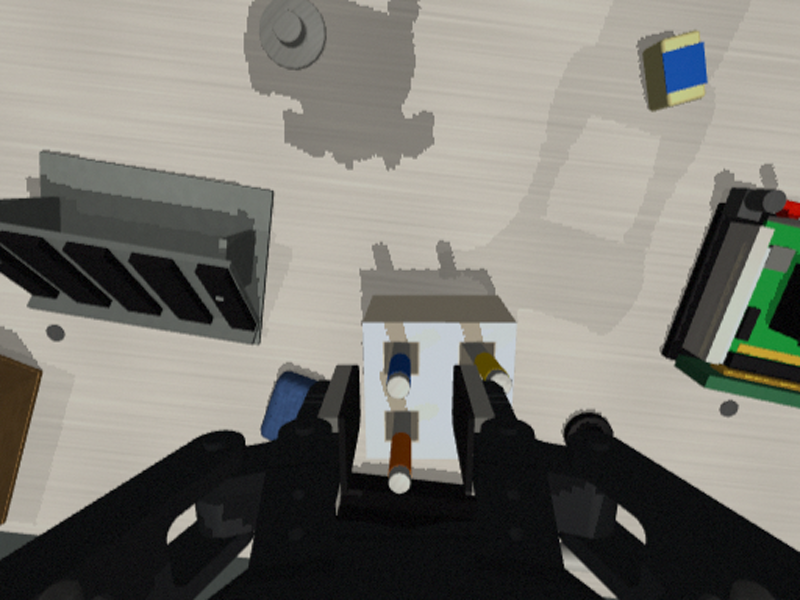

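step_arm(increments=[[[-2,4.5,0,-0.05,165],[-3,9,0,-0.1,165],[-4.5,13.5,0,-0.2,165],[-6,18,0,-0.21,165],[-7.5,22.5,-2,-0.21,165],[-9,27,-4,-0.21,165],[-10,31.5,-6,-0.21,165],[-10.5,34,-8,-0.21,165]]])

```text
time_s: 50.1
position: [0.4729, 0.3085, 0.2188]
tool_rot: [-0.006, 0.048, 0.999, -0.01]
wrist_force: [1.3, -0.4, 0.1]
gripper_width: 0.0299
```

step_arm(increments=[[[0,0,0,0,0],[0,0,0,0,0],[0,0,0,0,0]]])

```text
time_s: 50.4
position: [0.4738, 0.3079, 0.2189]
tool_rot: [-0.006, 0.049, 0.999, -0.011]
wrist_force: [0.6, 0.1, 0.1]
gripper_width: 0.0728
```

```bash
python3 s.py f1; python3 - <<'E'
from h import *
crop('f1',160,150,360,300,4,'f1c')
snap('top','ft'); crop('ft',60,90,320,240,3,'ftb')
E
```

```text
t 50.4 tcp [0.4738 0.3079 0.2189] yaw -0.0973 F [0.6 0.1 0.1] w 0.0728 q [-0.006  0.049  0.999 -0.011]
```

View pics/f1c.png

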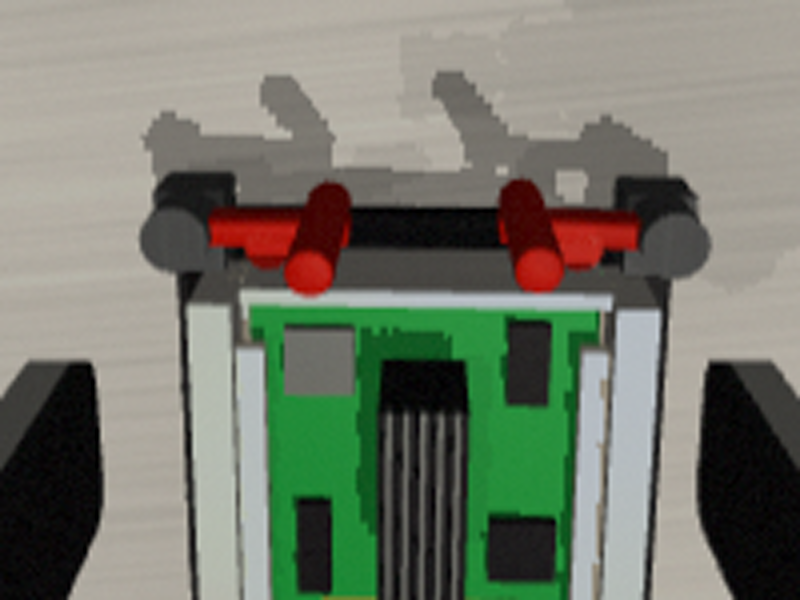

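View pics/ftb.png

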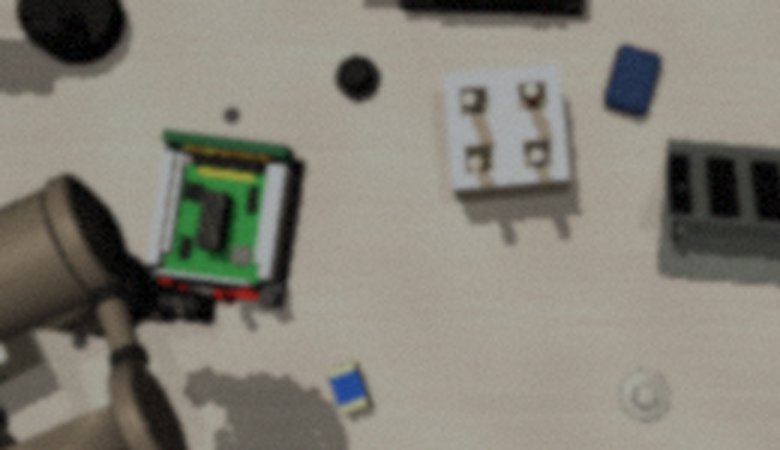

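```bash
python3 - <<'E'
from lev import *
o,i=load('f1')
def bay(p,z):
    return (R.T@(ray(i,160+p[0]/4-.4,150+p[1]/4-.4,z)[:2]-B)).round(4)
print('posts',bay((310,272),.1),bay((538,269),.1),'want -.081 -+.026')
print('panel front',bay((243,307),.066),bay((612,307),.066),'want -.061')
print('hinge',bay((175,240),.056),bay((675,243),.056))
o=get_obs();print(o['time_s'],o['wrist_force'])
close_job()
E
```

```text
posts [-0.0813 -0.0256] [-0.0825  0.0257] want -.081 -+.026
panel front [-0.0599 -0.0463] [-0.061   0.0483] want -.061
hinge [-0.0746 -0.0653] [-0.0751  0.0654]
50.5 [-0.50597038  0.07580364  0.8996033 ]
the job is handed in; nothing more can be done
```

I finished the bench and handed the job in at about 50.5 s, with the gripper raised clear of everything.

- **Board and levers:** I slid the green board along the guides to the connector and let go, and it sprang back about 10 mm as expected. I then swung the left and right levers against their stops, at about 12–13 N. In the last picture the lever posts measured within about 1.5 mm of their shut positions. The board's panel was within about 1 mm of home. Those differences are inside the 2 mm camera calibration.
- **Rods:** All four rods were present, and each now stands in its own socket of the white holder. The last scene and top pictures show this. They lean a little within the 27 mm sockets. I did not measure the lean.
- **White rod:** It slipped over the rack's foot lip while I was turning it upright, and I straightened it inside its socket. The other three were turned upright in the rack.
- **Other things:** I did not touch anything else on the bench on purpose. The pictures showed nothing displaced, but I did not measure the bystanders.

No check failed.

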